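# Empty polishing slugs from welded shells

## Robot

A 6-joint arm with a two-finger parallel gripper is mounted at the origin on the work surface. World frame = base frame: x ahead of the robot, y to its left, z up, the work surface at z = 0. Lengths are in m, angles in degrees, forces in N, time in s.
With the tool pointing down it reaches from about 0.325 to 0.775 m from the base axis. Payload 9.3 kg.
Tool frame: the origin (TCP) lies on the centre line of the jaws, within the pads' length; the fingertips stand 11 mm ahead of it and the grasp point (between the pads) lies 8 mm behind it; z points along the fingers, y is the line along which they close (so a half turn about z gives the same grasp; the last joint's range is limited). The gripper opens to 85 mm and grips with 20 to 120 N. Pads are 22 mm wide; open, the fingers measure 114 mm over their backs; the gripper's body (76 mm by 85 mm) begins 54 mm behind the grasp point. The pads swing forward as they close: fully open they stand 13 mm farther back than shut.
Start: joints at [-78.243, 14.817, 1.232, 76.415, 0, 81.257], TCP at [0.193, -0.515, 0.242] pointing down, gripper open.
Joint ranges: [-174.27, 174.27], [-52.1, 104.24], [-59.71, 78.15], [-110.17, 111.67], [-87.03, 83.33], [-180, 180]. Speed limits (degrees/s): [127.2, 127.2, 159.86, 180, 180, 180].

## Interface

Orientations are given as [roll, pitch, yaw] about the fixed x, y, z axes, in that order (R = Rz(yaw) Ry(pitch) Rx(roll)).
In Python, from rig import manip gives the robot as it stands. The module is installed in compiled form; this text tells all that it offers.
- The arm moves only by the tool apply_moves, never from a script. Its argument "targets" is a list of rows, each a list of 6 numbers: the shift along the tool's x, y, z in units of 20 mm (1.0 is 20 mm), then the turn, a rotation vector about the tool's x, y, z in units of 4 degrees (1.0 is 4 degrees). A call has 1 to 8 rows; each row shifts and turns the commanded pose from where the row before left it, along the tool's axes as they then stand; what a row does not reach is not made up. A row lasts 1/10 s, in which the tool goes at most 50 mm and 8.59 degrees, less where a joint would pass 70% of its speed; a pose out of reach is approached as far as the arm can. A call with a number of a shift or a turn outside -1 to 1 is refused whole. A call with a gripper value outside its range is refused whole. "hand" is the closure, from -1 (fully open) to 1 (shut), set as the call begins (left out, the last holds). The fingers move at their own pace and stop on an object; the grip force is fixed at half the most. Time passes only in rows, so rows that do not move let the fingers close. It gives the time, the measured TCP pose, the force, the opening and the grip force at its end, in the units of the state.
- manip.state(): the state, without advancing time (a new reading comes with each control period).
- manip.snapshot(name): name is "side" or "top"; returns a dict with "color" (480x640x3 uint8, red, green, blue), "depth" (480x640 float32, m along the optical axis (not along the pixel's ray), 0 where there is no reading), "vfov" (degrees; the focal length in pixels is half the picture's height over the tangent of half this angle, whatever the lens; pixels are square), "cx", "cy" (the principal point, pixels), "rvec" (rotation vector, rad) and "tvec" (3), from world to camera coordinates, as OpenCV has them. Camera axes: x right, y down, z forward; pixel columns grow to the right and rows downward; lengths in m; the calibration is good to about 2 mm. A picture is of the moment at which its call begins.
- manip.hand_in(): hands the job in; it is judged then, once.
The state is a dict: "time": time; "joints": joint angles; "dq": joint speeds; "tau": joint torques, N m; "eef_pos": TCP position; "tcp_rot": TCP orientation; "wrist_force": force on the tool from outside, world axes, zero at the start; "torque": the same for the moment, N m; "opening": finger opening in m; "grasp_force": force on a finger pad.
Only numpy, scipy, OpenCV 4.12 (cv2) and the standard library are available. Lean on these libraries where they do the work, as an engineer would, in place of code of your own. Each camera call takes 0.05 s, during which the arm holds its last target. There are 200 camera calls.

## Task

Open the box by getting the thin blade under the lip of its lid and levering it up, then swing the lid up until it stands open. Tip out whatever ceramic slugs are in the steel shells so that every slug ends up in the box, and stand all the shells, empty ones too, upright on the grey pad. Finish with the lid shut over the slugs and the blade lying back on its small mat, and leave the bottle and the loupe where they are.

Things in the scene. Friction and masses are not known exactly. Their poses are not given: they have to be found in the camera images.
- media_box: Grey open-topped plastic box fixed to the bench, 130 (its x) x 140 (its y) x 60 mm high, walls and floor 5 mm; origin at the centre of its underside on the bench, z up. Its hinge is along the top of its +x side (the side away from the robot), turned by up to 0.15 rad about the vertical.
- lid (a joint): Angle in rad of the box's flat aluminium lid (146 x 140 x 5 mm, 0.15 kg, no handle, no catch): 0 = closed, grows as its front edge rises, stops at 1.75 (just past upright). The hinge is stiff (0.16 N m friction): the lid stays at whatever angle it is left, and must be pushed both ways. Starts closed (at most 0.02).
- lid_hinge (a point): On the hinge line, midway along it, at the underside of the lid: in the box's frame (65, 0, 60.5) mm. Fixed.
- lid_lip (a point): Middle of the lower front edge of the lid, 146 mm from the hinge. Closed, the lip stands out 16 mm beyond the box's front (-x) wall, 60.5 mm above the bench, with free space under it. Turns with the lid.
- blade: Loose thin prying tool, 70 g: black plastic handle 70 (its x) x 18 (its y) x 24 mm high with a flat steel blade 18 mm wide and 3 mm thick that stands out 65 mm from the handle's +x end at mid height. Origin at the centre of the handle's underside; z up as it lies. Starts on the small mat, lying roughly along the mat's long side, blade to the mat's +y end.
- blade_tip (a point): Middle of the blade's free end: in the blade tool's frame (100, 0, 12) mm.
- mat: Small brown cork mat fixed on the bench in front of the box: 75 (its x) x 160 (its y) x 3 mm; origin at the centre of its underside. The blade's place.
- tray: Shallow clear plastic tray with a white liner fixed on the bench, 130 (its x) x 270 (its y) mm, wall 3 mm thick and 10 mm high, floor 3 mm; origin at the centre of its underside. The shells start in it, in a row along its y about 88 mm apart. It is on the left or the right.
- pad: Flat grey fabric-covered pad fixed on the bench on the other side of the box from the tray, 130 (its x) x 270 (its y) x 4 mm; origin at the centre of its underside. Clean shells belong here.
- shell_a: Loose polished steel shell, a plain round cup, 56 mm high, 0.14 kg or so, outside 47 mm across near the foot widening evenly to 56 mm at the rim, wall 4 mm, floor 5 mm, 38 mm foot; origin at the centre of its underside, z from foot to mouth. Starts upright in the tray with no, one or two slugs in it; it is too narrow for the fingers to reach in.
- shell_b: Loose polished steel shell, a plain round cup, 56 mm high, 0.14 kg or so, outside 47 mm across near the foot widening evenly to 56 mm at the rim, wall 4 mm, floor 5 mm, 38 mm foot; origin at the centre of its underside, z from foot to mouth. Starts upright in the tray with no, one or two slugs in it; it is too narrow for the fingers to reach in.
- shell_c: Loose polished steel shell, a plain round cup, 56 mm high, 0.14 kg or so, outside 47 mm across near the foot widening evenly to 56 mm at the rim, wall 4 mm, floor 5 mm, 38 mm foot; origin at the centre of its underside, z from foot to mouth. Starts upright in the tray with no, one or two slugs in it; it is too narrow for the fingers to reach in.
- slug_a1: Loose white ceramic polishing slug, a cylinder 16 mm in diameter and 16 mm long, 11 g, origin at the centre of one flat end. Starts inside a shell (shell_a); may be absent.
- slug_a2: Loose white ceramic polishing slug, a cylinder 16 mm in diameter and 16 mm long, 11 g, origin at the centre of one flat end. Starts inside a shell (shell_a); may be absent.
- slug_b1: Loose white ceramic polishing slug, a cylinder 16 mm in diameter and 16 mm long, 11 g, origin at the centre of one flat end. Starts inside a shell (shell_b); may be absent.
- slug_b2: Loose white ceramic polishing slug, a cylinder 16 mm in diameter and 16 mm long, 11 g, origin at the centre of one flat end. Starts inside a shell (shell_b); may be absent.
- slug_c1: Loose white ceramic polishing slug, a cylinder 16 mm in diameter and 16 mm long, 11 g, origin at the centre of one flat end. Starts inside a shell (shell_c); may be absent.
- slug_c2: Loose white ceramic polishing slug, a cylinder 16 mm in diameter and 16 mm long, 11 g, origin at the centre of one flat end. Starts inside a shell (shell_c); may be absent.
- flux_bottle: Bystander: small white bottle, 40 mm in diameter, 90 mm high, loose, beyond the tray or pad to the left of the box. Origin at the centre of its underside.
- loupe: Bystander: black eye loupe, 42 mm in diameter, 30 mm high, loose, beyond the tray or pad to the right of the box. Origin at the centre of its underside.
Things that resemble listed ones, but are neither listed nor needed, are in the scene too. Of the things that look like the mat, take the one that is farthest to the robot's right at the start.

How it is judged:
By the outcome, as a careful person would: the job done as asked, in the order asked, and still so for the second after the job is handed in, with the robot touching nothing.
Of slug_a1, slug_a2, slug_b1, slug_b2, slug_c1, slug_c2 only 3 to 5 are there at a start; the rules pass over those that are not, and their reading is None.
At some moment in a run one of shell_a, shell_b, shell_c, blade may be knocked a few centimetres aside while the robot is not near it.
It also fails if it takes over 200 s, if anything falls off the work surface, if the arm or the gripper's body presses on something with over 40 N, if the wrist force passes 120 N, or if a joint passes its speed limit or range.

## Working session

There is one attempt and no reset: what is moved stays moved. The work goes in short steps, Python scripts to look and compute and a tool call to move; the robot and the scene stay as the last step left them, time stands still between calls to the robot, and variables do not carry over. Pictures are saved under pics/ and viewed, at most 14 in all, crops included, and the job is handed in when it is done.

Besides the shell and the picture viewer there is one more tool, called after ">>>" by a JSON object that holds its "fn" and its "kwargs". apply_moves: Moves the arm, as the interface text tells. Its arguments: {"type":"object","properties":{"targets":{"type":"array","items":{"type":"array","items":{"type":"number"}}},"hand":{"type":"number"}},"required":["targets"]}

```bash
mkdir -p pics; ls; cat > h.py <<'E'
import numpy as np, cv2
from rig import manip
from scipy.spatial.transform import Rotation as R
def snap(n,f=None):
    s=manip.snapshot(n); s['R']=cv2.Rodrigues(np.array(s['rvec'],float))[0]; s['t']=np.array(s['tvec'],float).ravel()
    s['f']=240/np.tan(np.radians(s['vfov'])/2)
    if f: cv2.imwrite('pics/'+f,s['color'][:,:,::-1])
    return s
def ray(s,u,v):
    d=s['R'].T@np.array([(u-s['cx'])/s['f'],(v-s['cy'])/s['f'],1]); return -s['R'].T@s['t'],d
def onz(s,u,v,z):
    c,d=ray(s,u,v); return c+d*(z-c[2])/d[2]
def cloud(s):
    v,u=np.mgrid[:480,:640]; z=s['depth']; P=np.stack([(u-s['cx'])/s['f']*z,(v-s['cy'])/s['f']*z,z],-1)
    W=(P-s['t'])@s['R']; W[z==0]=np.nan; return W
def proj(s,p):
    q=s['R']@np.array(p)+s['t']; return q[:2]/q[2]*s['f']+[s['cx'],s['cy']]
def st():
    s=manip.state(); print({k:np.round(s[k],3) for k in ('time','joints','eef_pos','tcp_rot','wrist_force','opening','grasp_force')}); return s
E
python3 - <<'E'
from h import *
st()
for n in('top','side'):
    s=snap(n,n+'0.png'); print(n,s['f'],s['cx'],s['cy'],-s['R'].T@s['t'],s['R'].round(2).tolist())
    np.savez('pics/'+n+'0.npz',**s)
E
```

```text
pics
{'time': np.float64(0.0), 'joints': array([-7.8242e+01,  1.4849e+01,  1.1900e+00,  7.6415e+01, -2.0000e-03,
        8.1259e+01]), 'eef_pos': array([ 0.193, -0.515,  0.242]), 'tcp_rot': array([-1.79926e+02, -9.00000e-03,  2.04980e+01]), 'wrist_force': array([0.548, 0.304, 0.302]), 'opening': np.float64(0.085), 'grasp_force': np.float64(0.0)}
top 573.8878063535627 319.172915937899 236.89084744383746 [0.25121042 0.01492443 1.44006898] [[-0.01, -1.0, 0.01], [-0.98, 0.01, -0.18], [0.18, -0.01, -0.98]]
side 513.6444024397782 319.10042325696827 238.70730490937368 [0.49103304 0.74689438 0.92583231] [[-1.0, -0.06, 0.01], [-0.05, 0.77, -0.64], [0.03, -0.64, -0.77]]
```

View pics/top0.png

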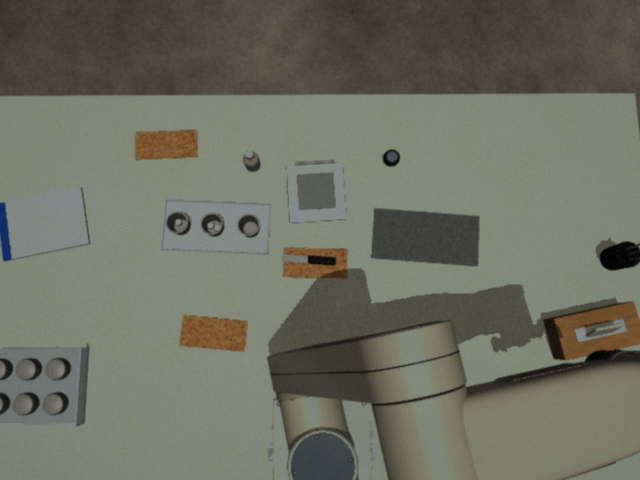

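View pics/side0.png

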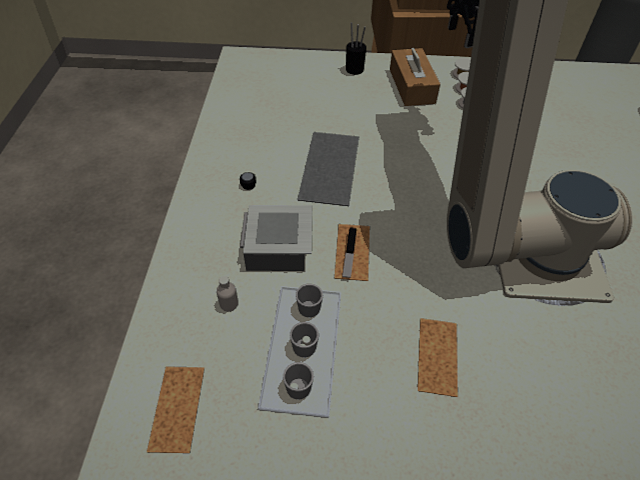

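The top view shows three cork mats at about (166,144), (213,332) and (315,262). The last is farthest to the robot's right, lies in front of the box and carries the blade, so it fits. The box is at (317,192), the tray with shells is on the left at (179,222), (213,224) and (250,226), and the pad is at (426,237). The bottle is at (251,160) and the loupe at (391,157). Next I measure, and confirm with one crop.

```bash
cat > m.py <<'E'
from h import *
def rect(s,m,z,name):
    m=cv2.morphologyEx(m.astype(np.uint8),cv2.MORPH_OPEN,np.ones((3,3)))
    c=max(cv2.findContours(m,0,1)[0],key=cv2.contourArea)
    P=np.array([onz(s,*p[0],z)[:2] for p in c])
    b=cv2.minAreaRect((P*1000).astype(np.float32)); print(name,np.round(b[0],1),np.round(b[1],1),round(b[2],2)); return b
def win(m,u0,u1,v0,v1):
    k=np.zeros_like(m); k[v0:v1,u0:u1]=m[v0:v1,u0:u1]; return k
E
python3 - <<'E'
from m import *
s=dict(np.load('pics/top0.npz')); q=dict(np.load('pics/side0.npz'))
hsv=cv2.cvtColor(s['color'],cv2.COLOR_RGB2HSV).astype(int); H,S,V=hsv[...,0],hsv[...,1],hsv[...,2]
for n,p in dict(bench=(300,240),lid=(292,200),lidc=(317,192),pad=(420,230),tray=(231,245),mat=(290,272),handle=(322,260),blade=(295,258)).items(): print(n,hsv[p[1],p[0]],s['color'][p[1],p[0]],cloud(s)[p[1],p[0]].round(4))
W=cloud(s); 
rect(s,win((H<20)&(S>120),275,355,240,285),.003,'mat')
rect(s,win((S<25)&(V<110),365,490,200,275),.004,'pad')
rect(s,win((V<70),300,340,250,270),.024,'handle')
lid=win(W[...,2]>.05,280,355,150,230); rect(s,lid,.0655,'lid')
print(np.nanmedian(W[lid>0][:,2]))
tr=win((V>0)&(S<18)&(V>150),155,275,195,258); rect(s,tr,.01,'tray')
for u0,u1 in((163,196),(198,230),(234,266)):
    m=win((W[...,2]>.045)&(W[...,2]<.075),u0,u1,205,242); P=W[m>0]; c,r=cv2.minEnclosingCircle((P[:,:2]*1000).astype(np.float32)); print('shell',np.round(c,1),r,P[:,2].max())
def up(s,a,k,f):
    u0,u1,v0,v1=a; cv2.imwrite('pics/'+f,cv2.resize(s['color'][v0:v1,u0:u1,::-1],None,fx=k,fy=k,interpolation=cv2.INTER_CUBIC))
a=cv2.resize(s['color'][145:285,150:350,::-1],None,fx=4,fy=4,interpolation=2); cv2.imwrite('pics/crop0.png',a)
E
```

```text
bench [ 38  37 138] [133 138 118] [0.5027 0.052  0.0027]
lid [ 85  11 138] [132 138 137] [0.5914 0.07   0.0669]
lidc [41 22 94] [91 94 86] [0.6104 0.0084 0.0705]
pad [45  9 60] [59 60 58] [ 0.5264 -0.2539  0.005 ]
tray [ 81  13 138] [131 138 136] [ 0.4914  0.2276 -0.0013]
mat [ 15 154 126] [126  88  50] [0.4202 0.077  0.0098]
handle [ 0  0 16] [16 16 16] [ 0.4472 -0.0031  0.03  ]
blade [ 21  15 121] [121 119 114] [0.4545 0.0642 0.017 ]
mat [444.3  14.8] [157.2  72.5] 88.67
pad [ 510.3 -267. ] [268.7 130.9] 85.54
handle [448.1  -2. ] [67.3 20.1] 89.66
lid [616.4  10.8] [153.7 140. ] 3.34
0.06756499163543034Traceback (most recent call last):
  File "<stdin>", line 11, in <module>
  File "m.py", line 4, in rect
    c=max(cv2.findContours(m,0,1)[0],key=cv2.contourArea)
ValueError: max() iterable argument is empty
```

```bash
python3 - <<'E'
from m import *
s=dict(np.load('pics/top0.npz'))
hsv=cv2.cvtColor(s['color'],cv2.COLOR_RGB2HSV).astype(int); H,S,V=hsv[...,0],hsv[...,1],hsv[...,2]
W=cloud(s)
tr=win((S<24),155,277,195,258); rect(s,tr,.006,'tray')
rect(s,win((S<24)&(V>60),280,355,150,230),.0655,'lidcol')
rect(s,win((S<40)&(V>90),278,308,250,268),.0135,'bladesteel')
for u0,u1 in((163,196),(198,230),(234,266)):
    m=win((W[...,2]>.045)&(W[...,2]<.075),u0,u1,205,242); P=W[m>0]; c,r=cv2.minEnclosingCircle((P[:,:2]*1000).astype(np.float32)); print('shell',np.round(c,1),r)
    d=win((V<105),u0,u1,205,242); rect(s,d,.059,'shellcol')
for c in((640,10),(616,10),(560,10),(543,10)): print(c,proj(s,(c[0]/1e3,.01,.0655)).round(1))
print(S[150:235,300],V[150:235,300])
a=cv2.resize(s['color'][145:285,150:350,::-1],None,fx=4,fy=4,interpolation=2); cv2.imwrite('pics/crop0.png',a)
E
```

```text
tray [540.1 262.8] [282.4 140.6] 87.97
lidcol [613.7  17.1] [155.5 151.9] 3.71
bladesteel [454.2  70.6] [43.1 72.7] 0.34
shell [540.5 352.1] 27.891754150390625
shellcol [536.9 349.6] [59.5 55.1] 89.7
shell [536.6 267.2] 27.841175079345703
shellcol [531.4 265.1] [56.8 55. ] 89.7
shell [533.5 176.9] 28.211353302001953
shellcol [528.5 176.8] [55.3 51.5] 0.67
(640, 10) [316.3 180.9]
(616, 10) [316.3 190.3]
(560, 10) [316.5 212.5]
(543, 10) [316.5 219.3]
[33 35 28 34 35 35 32 30 32 35 37 30 23 16 18  9 13 13 13 11 13 15 11 13
 13 16 25 19 17 19 14 27 23 19 22 25 17 20 22 19 14 19 22 16 23 16 19 22
 17 17 19 17 22 24 22 20 17 19 19  7 16 18 18 16 15 18 18 16 20 20 18 18
 14 18 25 33 37 31 31 29 31 38 32 35 35] [138 138 136 137 138 137 136 138 137 137 137 118  98  97  87 116 138 140
 142 139 135 138 134 135 114  96  92  93  91  93  94  93  90  93  92  93
  92  91  94  92  91  95  93  96  98  94  93  94  91  91  94  91  93  94
  93  90  91  93  95 106 131 138 141 142 140 140 141 141 142 142 140 140
 126 128 141 141 138 142 138 141 138 140 137 140 138]
```

View pics/crop0.png

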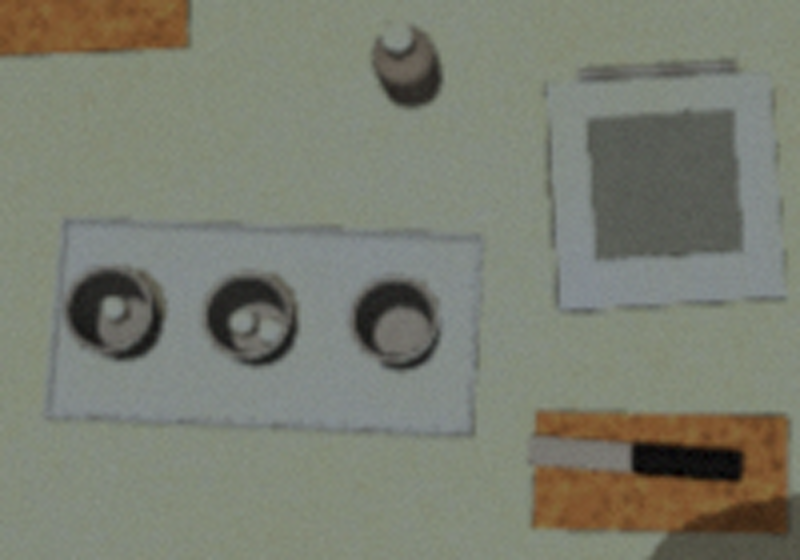

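The crop confirms the mat at crop (660,470), with the blade lying on it, tip to the left (+y). The left and middle shells show slugs, and the right one looks empty. The lid is closed. Next is the blade's exact pose.

```bash
cat >> h.py <<'E'
def Rt(rot): return R.from_euler('xyz',rot,degrees=True)
def plan(p0,r0,p1,r1,n=None):
    """rows (identical) from pose0 to pose1: turn then shift, printed per part"""
    rv=(Rt(r0).inv()*Rt(r1)).as_rotvec(degrees=True); n1=int(np.ceil(abs(rv).max()/4-1e-6))
    if abs(rv).max()>.3: print(' turn %d rows'%n1,(rv/4/n1).round(3))
    d=Rt(r1).inv().apply(np.array(p1)-p0)/.02; n2=int(np.ceil(abs(d).max()-1e-6)); n2=max(n2,n or 1)
    print(' shift %d rows'%n2,(d/n2).round(3),'total',d.round(2)); 
E
python3 - <<'E'
from m import *
s=dict(np.load('pics/top0.npz'))
hsv=cv2.cvtColor(s['color'],cv2.COLOR_RGB2HSV).astype(int); H,S,V=hsv[...,0],hsv[...,1],hsv[...,2]
def line(m,z,n):
    v,u=np.nonzero(m); P=np.array([onz(s,a,b,z)[:2] for a,b in zip(u,v)])*1000
    c=P.mean(0); w=np.linalg.svd(P-c,full_matrices=False)[2][0]; w*=np.sign(w[1]); t=(P-c)@w
    print(n,c.round(1),np.degrees(np.arctan2(w[1],w[0])).round(2),(c+w*t.min()).round(1),(c+w*t.max()).round(1))
line(win(V<60,300,345,250,272),.026,'handle')
st_=win((S<70)&(V>70)&(V<140),279,309,252,268)
line(st_,.0165,'steel')
line((win((S<70)&(V>70)&(V<140),284,309,252,268)|win(V<60,300,345,250,272)),.02,'both')
for v in range(250,270): print(''.join('#' if V[v,u]<60 else('o' if S[v,u]<70 else '.') for u in range(278,345)))
st()
E
```

```text
handle [447.8  -1.5] 85.61 [445.2 -35.7] [450.4  32.2]
steel [453.6  73.4] 90.13 [453.7  34.2] [453.6 104.3]
both [451.   26.8] 85.2 [445.7 -35.9] [456.5  92.3]
oooooo.............................................................
oooooo.............................................................
oooooo.............................................................
oooooo.............................................................
oooooooooooo.......................................................
ooooooooooooooooooooooo............................................
oooooooooooooooooooooooooooooo############.........................
oooooooooooooooooooooooooooooo#########################............
oooooooooooooooooooooooooooooo############################.........
oooooooooooooooooooooooooooooo############################.........
oooooooooooooooooooooooooooooo############################.........
oooooo.....ooooooooooooooooooo############################.........
oooooo..................oooooo############################.........
oooooo..........................#########################..........
ooooo........................................############..........
ooooo..............................................................
ooooo..............................................................
ooooo..............................................................
ooooo..............................................................
ooooo..............................................................
{'time': np.float64(0.1), 'joints': array([-7.8241e+01,  1.4847e+01,  1.1950e+00,  7.6415e+01, -2.0000e-03,
        8.1257e+01]), 'eef_pos': array([ 0.193, -0.515,  0.242]), 'tcp_rot': array([-1.79933e+02, -8.00000e-03,  2.05010e+01]), 'wrist_force': array([-0.231, -0.474, -0.637]), 'opening': np.float64(0.085), 'grasp_force': np.float64(0.0)}
```

>>> {"fn": "apply_moves", "kwargs": {"targets": [[0, 0, 0, 0, 0, -1], [0, 0, 0, 0, 0, -1], [0, 0, 0, 0, 0, -1], [0, 0, 0, 0, 0, -1], [0, 0, 0, 0, 0, -1], [0, 0, 0, 0, 0, -1], [0, 0, 0, 0, 0, -1], [0, 0, 0, 0, 0, -1]], "hand": -1}}

```text
time: 0.9
eef_pos: [0.1926, -0.515, 0.2419]
tcp_rot: [-180.0, -0.0, 52.7]
wrist_force: [0.4, 0.8, 0.5]
opening: 0.0854
grasp_force: 0.0
```

>>> {"fn": "apply_moves", "kwargs": {"targets": [[0, 0, 0, 0, 0, -1], [0, 0, 0, 0, 0, -1], [0, 0, 0, 0, 0, -1], [0, 0, 0, 0, 0, -1], [0, 0, 0, 0, 0, -1], [0, 0, 0, 0, 0, -1], [0, 0, 0, 0, 0, -1], [0, 0, 0, 0, 0, -1]]}}

```text
time: 1.7
eef_pos: [0.1926, -0.515, 0.2419]
tcp_rot: [-180.0, -0.0, 84.7]
wrist_force: [0.5, -0.4, 0.4]
opening: 0.0857
grasp_force: 0.0
```

>>> {"fn": "apply_moves", "kwargs": {"targets": [[0, 0, 0, 0, 0, -1], [0, 0, 0, 0, 0, -1], [0, 0, 0, 0, 0, -1], [0, 0, 0, 0, 0, -1], [0, 0, 0, 0, 0, -1], [0, 0, 0, 0, 0, -1], [0, 0, 0, 0, 0, -1], [0, 0, 0, 0, 0, -1]]}}

```text
time: 2.5
eef_pos: [0.1926, -0.515, 0.2419]
tcp_rot: [180.0, -0.0, 116.7]
wrist_force: [-0.3, -0.3, -0.9]
opening: 0.0853
grasp_force: 0.0
```

>>> {"fn": "apply_moves", "kwargs": {"targets": [[0, 0, 0, 0, 0, -1], [0, 0, 0, 0, 0, -1], [0, 0, 0, 0, 0, -1], [0, 0, 0, 0, 0, -1], [0, 0, 0, 0, 0, -1], [0, 0, 0, 0, 0, -1], [0, 0, 0, 0, 0, -1], [0, 0, 0, 0, 0, -1]]}}

```text
time: 3.3
eef_pos: [0.1926, -0.515, 0.2419]
tcp_rot: [180.0, -0.0, 148.7]
wrist_force: [-0.5, 0.6, -0.1]
opening: 0.0852
grasp_force: 0.0
```

>>> {"fn": "apply_moves", "kwargs": {"targets": [[0, 0, 0, 0, 0, -1], [0, 0, 0, 0, 0, -1], [0, 0, 0, 0, 0, -1], [0, 0, 0, 0, 0, -1], [0, 0, 0, 0, 0, -1], [0, 0, 0, 0, 0, -1], [0, 0, 0, 0, 0, -1], [0, 0, 0, 0, 0, -1]]}}

```text
time: 4.1
eef_pos: [0.1926, -0.515, 0.2419]
tcp_rot: [180.0, -0.0, -179.3]
wrist_force: [0.1, -0.1, -0.8]
opening: 0.0855
grasp_force: 0.0
```

>>> {"fn": "apply_moves", "kwargs": {"targets": [[0, 0, 0, 0, 0, -1], [0, 0, 0, 0, 0, -1], [0, 0, 0, 0, 0, -1], [0, 0, 0, 0, 0, -1], [0, 0, 0, 0, 0, -1], [0, 0, 0, 0, 0, -1], [0, 0, 0, 0, 0, -1], [0, 0, 0, 0, 0, -1]]}}

```text
time: 4.9
eef_pos: [0.1926, -0.515, 0.2419]
tcp_rot: [180.0, 0.0, -147.3]
wrist_force: [-0.0, -0.2, -0.3]
opening: 0.0854
grasp_force: 0.0
```

>>> {"fn": "apply_moves", "kwargs": {"targets": [[0, 0, 0, 0, 0, -1], [0, 0, 0, 0, 0, -1], [0, 0, 0, 0, 0, -1], [0, 0, 0, 0, 0, -1], [0, 0, 0, 0, 0, -1], [0, 0, 0, 0, 0, -1], [0, 0, 0, 0, 0, -1], [0, 0, 0, 0, 0, -1]]}}

```text
time: 5.7
eef_pos: [0.1926, -0.515, 0.2419]
tcp_rot: [180.0, 0.0, -115.3]
wrist_force: [-0.1, 0.8, -0.3]
opening: 0.0855
grasp_force: 0.0
```

>>> {"fn": "apply_moves", "kwargs": {"targets": [[0, 0, 0, 0, 0, -1], [0, 0, 0, 0, 0, -1], [0, 0, 0, 0, 0, -1], [0, 0, 0, 0, 0, -1], [0, 0, 0, 0, 0, -1], [0, 0, 0, 0, 0, -0.3]]}}

```text
time: 6.3
eef_pos: [0.1926, -0.515, 0.2419]
tcp_rot: [180.0, 0.0, -94.2]
wrist_force: [0.2, 0.8, 0.6]
opening: 0.0852
grasp_force: 0.0
```

```bash
python3 - <<'E'
from h import *
s=st(); plan(s['eef_pos'],s['tcp_rot'],[.4486,.0085,.12],[180,0,-94.5])
E
```

```text
{'time': np.float64(6.3), 'joints': array([-7.82420e+01,  1.48360e+01,  1.20800e+00,  7.64150e+01,
        1.00000e-03, -1.64043e+02]), 'eef_pos': array([ 0.193, -0.515,  0.242]), 'tcp_rot': array([ 1.79989e+02,  4.20000e-02, -9.41990e+01]), 'wrist_force': array([0.17 , 0.781, 0.597]), 'opening': np.float64(0.085), 'grasp_force': np.float64(0.0)}
 turn 1 rows [0.003 0.011 0.075]
 shift 28 rows [-0.968 -0.382  0.218] total [-27.1  -10.71   6.1 ]
```

>>> {"fn": "apply_moves", "kwargs": {"targets": [[-0.97, -0.38, 0.2, 0, 0, 0.01], [-0.97, -0.38, 0.2, 0, 0, 0.01], [-0.97, -0.38, 0.2, 0, 0, 0.01], [-0.97, -0.38, 0.2, 0, 0, 0.01], [-0.97, -0.38, 0.2, 0, 0, 0.01], [-0.97, -0.38, 0.2, 0, 0, 0.01], [-0.97, -0.38, 0.2, 0, 0, 0.01], [-0.97, -0.38, 0.2, 0, 0, 0.01]]}}

```text
time: 7.1
eef_pos: [0.2655, -0.3643, 0.21]
tcp_rot: [180.0, 0.0, -94.7]
wrist_force: [0.7, 0.9, -0.4]
opening: 0.0854
grasp_force: 0.0
```

>>> {"fn": "apply_moves", "kwargs": {"targets": [[-0.97, -0.38, 0.2, 0, 0, 0], [-0.97, -0.38, 0.2, 0, 0, 0], [-0.97, -0.38, 0.2, 0, 0, 0], [-0.97, -0.38, 0.2, 0, 0, 0], [-0.97, -0.38, 0.2, 0, 0, 0], [-0.97, -0.38, 0.2, 0, 0, 0], [-0.97, -0.38, 0.2, 0, 0, 0], [-0.97, -0.38, 0.2, 0, 0, 0]]}}

```text
time: 7.9
eef_pos: [0.3385, -0.2145, 0.1781]
tcp_rot: [180.0, 0.0, -94.7]
wrist_force: [0.6, -0.1, -0.0]
opening: 0.0854
grasp_force: 0.0
```

>>> {"fn": "apply_moves", "kwargs": {"targets": [[-0.97, -0.38, 0.2, 0, 0, 0], [-0.97, -0.38, 0.2, 0, 0, 0], [-0.97, -0.38, 0.2, 0, 0, 0], [-0.97, -0.38, 0.2, 0, 0, 0], [-0.97, -0.38, 0.2, 0, 0, 0], [-0.97, -0.38, 0.2, 0, 0, 0], [-0.97, -0.38, 0.2, 0, 0, 0], [-0.97, -0.38, 0.2, 0, 0, 0]]}}

```text
time: 8.7
eef_pos: [0.4117, -0.0647, 0.1461]
tcp_rot: [180.0, 0.0, -94.7]
wrist_force: [0.6, -0.6, 0.3]
opening: 0.0856
grasp_force: 0.0
```

>>> {"fn": "apply_moves", "kwargs": {"targets": [[-0.97, -0.38, 0.2, 0, 0, 0], [-0.97, -0.38, 0.2, 0, 0, 0], [-0.97, -0.38, 0.2, 0, 0, 0], [-0.94, -0.45, 0.2, 0, 0, 0], [0, 0, 0, 0, 0, 0]]}}

```text
time: 9.2
eef_pos: [0.4498, 0.0101, 0.1297]
tcp_rot: [180.0, 0.0, -94.6]
wrist_force: [-0.7, -1.1, -0.5]
opening: 0.0856
grasp_force: 0.0
```

```bash
python3 - <<'E'
from m import *
s=st(); plan(s['eef_pos'],s['tcp_rot'],[.4486,.0085,.018],[180,0,-94.5])
t=snap('side','s1.png'); q=np.load('pics/side0.npz')['color']
d=np.abs(t['color'].astype(int)-q).sum(2)[210:285,335:375]; print(d.mean(), proj(t,(.4556,.098,.015)),proj(t,(.4452,-.0357,.027)))
E
```

```text
{'time': np.float64(9.2), 'joints': array([-9.4330e+00,  8.9390e+00, -2.3663e+01,  5.7438e+01,  2.1000e-02,
       -9.4871e+01]), 'eef_pos': array([0.45, 0.01, 0.13]), 'tcp_rot': array([ 1.79962e+02,  2.50000e-02, -9.45620e+01]), 'wrist_force': array([-0.683, -1.114, -0.498]), 'opening': np.float64(0.086), 'grasp_force': np.float64(0.0)}
 shift 6 rows [0.014 0.009 0.931] total [0.09 0.05 5.59]
83.935 [346.93357961 277.72836076] [353.07402863 227.84502137]
```

View pics/s1.png

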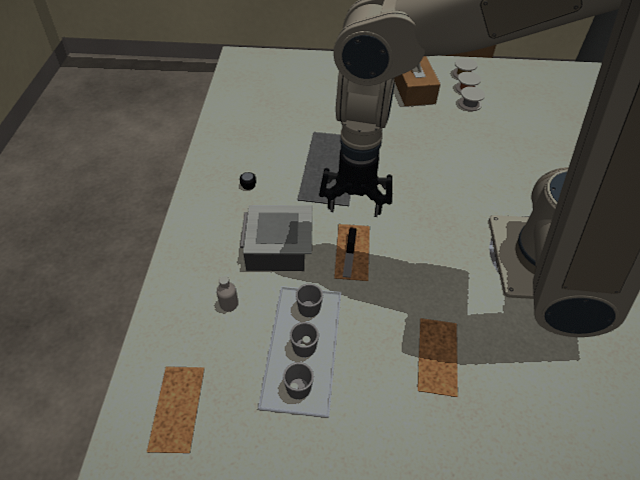

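The side view shows the open gripper above the blade handle at (352,230), and nothing has moved. I descend and grip.

>>> {"fn": "apply_moves", "kwargs": {"targets": [[0, 0, 0.93, 0, 0, 0], [0, 0, 0.93, 0, 0, 0], [0, 0, 0.93, 0, 0, 0], [0, 0, 0.93, 0, 0, 0], [0.05, 0.03, 0.93, 0, 0, 0], [0.04, 0.03, 0.93, 0, 0, 0]]}}

```text
time: 9.85
eef_pos: [0.4477, 0.0061, 0.0182]
tcp_rot: [-180.0, -0.0, -94.7]
wrist_force: [-0.0, 0.5, 0.8]
opening: 0.0854
grasp_force: 0.0
```

>>> {"fn": "apply_moves", "kwargs": {"targets": [[0, 0, 0, 0, 0, 0], [0, 0, 0, 0, 0, 0], [0, 0, 0, 0, 0, 0], [0, 0, 0, 0, 0, 0], [0, 0, 0, 0, 0, 0], [0, 0, 0, 0, 0, 0], [0, 0, 0, 0, 0, 0], [0, 0, 0, 0, 0, 0]], "hand": 1}}

```text
time: 10.65
eef_pos: [0.4487, 0.0068, 0.0197]
tcp_rot: [-179.9, -0.0, -94.6]
wrist_force: [-1.3, -0.6, 6.6]
opening: 0.017
grasp_force: 59.0
```

>>> {"fn": "apply_moves", "kwargs": {"targets": [[0, 0, -0.5, 0, 0, 0], [0, 0, -1, 0, 0, 0], [0, 0, -1, 0, 0, 0], [0, 0, -1, 0, 0, 0]]}}

```text
time: 11.05
eef_pos: [0.4479, 0.007, 0.0902]
tcp_rot: [-180.0, 0.0, -94.6]
wrist_force: [0.3, 0.6, -1.3]
opening: 0.0166
grasp_force: 58.7
```

```bash
python3 - <<'E'
from m import *
s=st()
t=snap('top'); np.savez('pics/t1.npz',**t)
cv2.imwrite('pics/c1.png',cv2.resize(t['color'][150:290,240:400,::-1],None,fx=4,fy=4,interpolation=2))
# yaw target
plan(s['eef_pos'],s['tcp_rot'],[.435,.0,.08],[180,0,-176.6])
E
```

```text
{'time': np.float64(11.05), 'joints': array([-9.8580e+00,  1.0898e+01, -2.7773e+01,  5.1318e+01,  2.0000e-03,
       -9.5246e+01]), 'eef_pos': array([0.448, 0.007, 0.09 ]), 'tcp_rot': array([-1.79989e+02,  1.00000e-03, -9.46120e+01]), 'wrist_force': array([ 0.254,  0.645, -1.291]), 'opening': np.float64(0.017), 'grasp_force': np.float64(58.696)}
 turn 21 rows [-0.     0.     0.976]
 shift 1 rows [ 0.664 -0.313  0.509] total [ 0.66 -0.31  0.51]
```

View pics/c1.png

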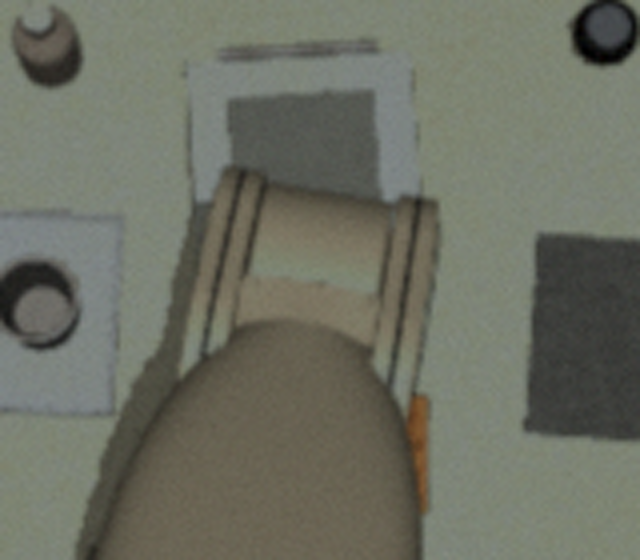

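>>> {"fn": "apply_moves", "kwargs": {"targets": [[0, -1, 0, 0, 0, 0], [0, 0, 0, 0, 0, 0.98], [0, 0, 0, 0, 0, 0.98], [0, 0, 0, 0, 0, 0.98], [0, 0, 0, 0, 0, 0.98], [0, 0, 0, 0, 0, 0.98], [0, 0, 0, 0, 0, 0.98], [0, 0, 0, 0, 0, 0.98]]}}

```text
time: 11.9
eef_pos: [0.4679, 0.0054, 0.0892]
tcp_rot: [-180.0, 0.0, -122.2]
wrist_force: [-0.1, -0.9, -0.2]
opening: 0.0165
grasp_force: 58.7
```

>>> {"fn": "apply_moves", "kwargs": {"targets": [[0, 0, 0, 0, 0, 0.98], [0, 0, 0, 0, 0, 0.98], [0, 0, 0, 0, 0, 0.98], [0, 0, 0, 0, 0, 0.98], [0, 0, 0, 0, 0, 0.98], [0, 0, 0, 0, 0, 0.98], [0, 0, 0, 0, 0, 0.98], [0, 0, 0, 0, 0, 0.98]]}}

```text
time: 12.7
eef_pos: [0.4679, 0.0054, 0.0892]
tcp_rot: [-180.0, 0.0, -153.6]
wrist_force: [-0.8, 0.8, -1.2]
opening: 0.017
grasp_force: 58.7
```

>>> {"fn": "apply_moves", "kwargs": {"targets": [[0, 0, 0, 0, 0, 0.98], [0, 0, 0, 0, 0, 0.98], [0, 0, 0, 0, 0, 0.98], [0, 0, 0, 0, 0, 0.98], [0, 0, 0, 0, 0, 0.98], [0, 0, 0, 0, 0, 0.9], [0, 0, 0, 0, 0, 0]]}}

```text
time: 13.4
eef_pos: [0.4679, 0.0054, 0.0891]
tcp_rot: [-180.0, 0.0, -176.7]
wrist_force: [-0.8, 0.5, -0.3]
opening: 0.0165
grasp_force: 58.7
```

```bash
python3 - <<'E'
from m import *
s=st()
plan(s['eef_pos'],s['tcp_rot'],[.43,-.0005,.057],[180,0,-176.6])
t=snap('side','s2.png')
cv2.imwrite('pics/c2.png',cv2.resize(t['color'][150:300,220:420,::-1],None,fx=4,fy=4,interpolation=2))
E
```

```text
{'time': np.float64(13.4), 'joints': array([-9.6320e+00,  1.2743e+01, -2.5446e+01,  5.1792e+01,  1.0000e-03,
       -1.2966e+01]), 'eef_pos': array([0.468, 0.005, 0.089]), 'tcp_rot': array([-1.79997e+02,  1.80000e-02, -1.76666e+02]), 'wrist_force': array([-0.755,  0.475, -0.343]), 'opening': np.float64(0.017), 'grasp_force': np.float64(58.723)}
 shift 2 rows [ 0.955 -0.091  0.803] total [ 1.91 -0.18  1.61]
```

View pics/c2.png

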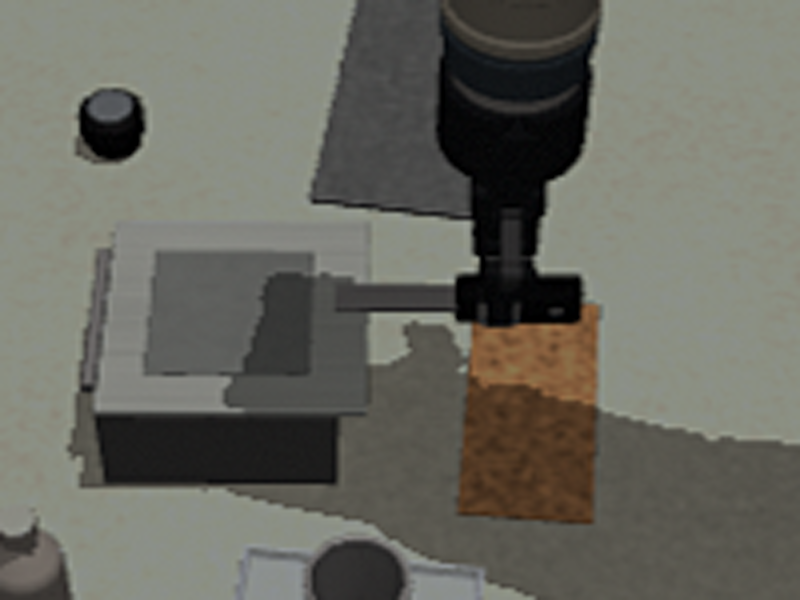

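The view shows the blade gripped and level, tip at crop (335,298) hovering over the lid's front edge (370,225)-(370,410). I retreat, then lower.

>>> {"fn": "apply_moves", "kwargs": {"targets": [[1, 0, 0, 0, 0, 0], [1, -0.18, 0, 0, 0, 0], [0, 0, 0.8, 0, 0, 0], [0, 0, 0.8, 0, 0, 0], [0, 0, 0, 0, 0, 0]]}}

```text
time: 13.95
eef_pos: [0.4271, -0.0004, 0.0557]
tcp_rot: [180.0, -0.1, -176.5]
wrist_force: [0.2, 0.0, 0.2]
opening: 0.0164
grasp_force: 58.7
```

```bash
python3 - <<'E'
from m import *
s=st()
t=snap('side')
# expected tip & lip pixels
for k in (85,88,90,92): print(k,proj(t,s['eef_pos']+np.array([.001*k*.998,.001*k*.059,-.0047])).round(1))
print('lip',proj(t,(.5395,.0063,.0605)).round(1),'lip corners',proj(t,(.5397-.0041,.0063+.07,.0605)).round(1),proj(t,(.5397+.0041,.0063-.07,.0655)).round(1))
cv2.imwrite('pics/c3.png',cv2.resize(t['color'][180:280,240:380,::-1],None,fx=5.7,fy=5.7,interpolation=2))
E
```

```text
{'time': np.float64(13.95), 'joints': array([-11.348,  11.442, -33.278,  45.421,   0.   , -14.815]), 'eef_pos': array([ 0.427, -0.   ,  0.056]), 'tcp_rot': array([ 1.79964e+02, -1.36000e-01, -1.76532e+02]), 'wrist_force': array([0.153, 0.003, 0.242]), 'opening': np.float64(0.016), 'grasp_force': np.float64(58.724)}
85 [323.6 232.8]
88 [322.3 232.8]
90 [321.4 232.8]
92 [320.5 232.8]
lip [311.3 230. ] lip corners [310.8 255. ] [311.5 205.4]
```

View pics/c3.png

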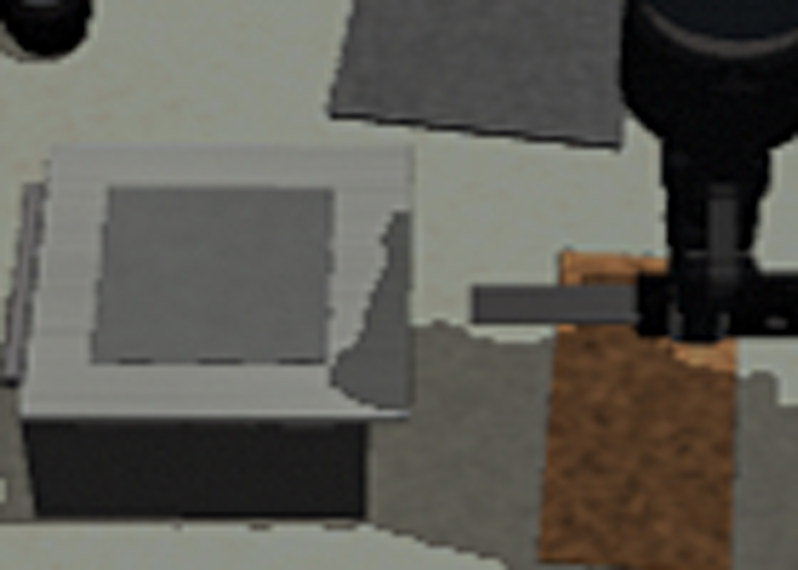

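The blade tip at crop (471,305) is level and below the lid's front edge at crop x 411. I need to move about 35 mm forward to sit 11 mm under the lip.

```bash
python3 - <<'E'
import numpy as np
th=np.radians([0,2,5,9,13,18,23,28,33,38,43,48,53,58,63,68,73,78,83,88,93,97.])
r=136-28*th/th[-1]
X=-r*np.cos(th); Z=r*np.sin(th)
print(np.c_[-np.diff(X)/20,-np.diff(Z)/20].round(2).tolist())
E
```

```text
[[-0.03, -0.24], [-0.06, -0.35], [-0.11, -0.46], [-0.15, -0.44], [-0.22, -0.53], [-0.27, -0.51], [-0.31, -0.48], [-0.34, -0.44], [-0.38, -0.4], [-0.41, -0.37], [-0.43, -0.32], [-0.45, -0.28], [-0.47, -0.24], [-0.49, -0.19], [-0.49, -0.15], [-0.5, -0.1], [-0.5, -0.05], [-0.5, -0.01], [-0.49, 0.03], [-0.48, 0.08], [-0.37, 0.09]]
```

>>> {"fn": "apply_moves", "kwargs": {"targets": [[-0.45, 0, 0, 0, 0, 0], [-0.45, 0, 0, 0, 0, 0], [-0.45, 0, 0, 0, 0, 0], [-0.43, 0, 0, 0, 0, 0], [0, 0, 0, 0, 0, 0]]}}

```text
time: 14.5
eef_pos: [0.465, 0.0015, 0.0566]
tcp_rot: [-180.0, 0.0, -176.6]
wrist_force: [-0.1, -0.2, -0.4]
opening: 0.017
grasp_force: 58.7
```

>>> {"fn": "apply_moves", "kwargs": {"targets": [[0, 0, -0.2, 0, 0, 0], [0, 0, -0.2, 0, 0, 0], [0, 0, 0, 0, 0, 0]]}}

```text
time: 14.8
eef_pos: [0.4636, 0.0015, 0.0652]
tcp_rot: [-180.0, 0.0, -176.6]
wrist_force: [-0.4, 0.4, -1.5]
opening: 0.0169
grasp_force: 58.7
```

>>> {"fn": "apply_moves", "kwargs": {"targets": [[-0.03, 0, -0.24, 0, 0, 0], [-0.06, 0, -0.35, 0, 0, 0], [-0.11, 0, -0.46, 0, 0, 0], [-0.15, 0, -0.44, 0, 0, 0], [-0.22, 0, -0.53, 0, 0, 0], [0, 0, 0, 0, 0, 0]]}}

```text
time: 15.4
eef_pos: [0.4767, 0.002, 0.1068]
tcp_rot: [-180.0, 0.2, -176.6]
wrist_force: [-0.3, -0.4, -0.6]
opening: 0.0166
grasp_force: 58.7
```

```bash
python3 - <<'E'
from m import *
s=st(); t=snap('side'); W=cloud(t)
cv2.imwrite('pics/c4.png',cv2.resize(t['color'][150:300,220:420,::-1],None,fx=4,fy=4,interpolation=2))
E
```

```text
{'time': np.float64(15.4), 'joints': array([-9.8630e+00,  1.2430e+01, -2.2865e+01,  5.4512e+01,  6.0000e-03,
       -1.3250e+01]), 'eef_pos': array([0.477, 0.002, 0.107]), 'tcp_rot': array([-179.961,    0.19 , -176.613]), 'wrist_force': array([-0.33 , -0.379, -0.619]), 'opening': np.float64(0.017), 'grasp_force': np.float64(58.732)}
```

View pics/c4.png

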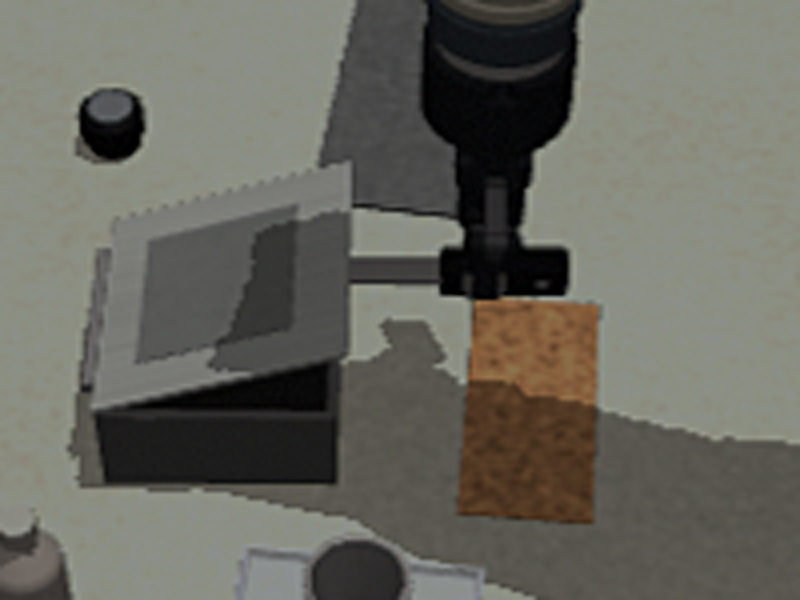

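The lid has risen to about 18°, its near front corner at crop (350,358), with the blade under it. I continue along the arc.

>>> {"fn": "apply_moves", "kwargs": {"targets": [[-0.27, 0, -0.51, 0, 0, 0], [-0.31, 0, -0.48, 0, 0, 0], [-0.34, 0, -0.44, 0, 0, 0], [-0.38, 0, -0.4, 0, 0, 0], [-0.41, 0, -0.37, 0, 0, 0], [-0.43, 0, -0.32, 0, 0, 0], [-0.45, 0, -0.28, 0, 0, 0], [-0.47, 0, -0.24, 0, 0, 0]]}}

```text
time: 16.25
eef_pos: [0.5372, 0.0058, 0.1668]
tcp_rot: [-180.0, 0.0, -176.6]
wrist_force: [-2.1, -0.4, -0.5]
opening: 0.017
grasp_force: 58.8
```

>>> {"fn": "apply_moves", "kwargs": {"targets": [[-0.49, 0, -0.19, 0, 0, 0], [-0.49, 0, -0.15, 0, 0, 0], [-0.5, 0, -0.1, 0, 0, 0], [-0.5, 0, -0.05, 0, 0, 0], [-0.5, 0, -0.01, 0, 0, 0], [-0.49, 0, 0.03, 0, 0, 0], [-0.48, 0, 0.08, 0, 0, 0], [-0.37, 0, 0.08, 0, 0, 0]]}}

```text
time: 17.05
eef_pos: [0.6134, 0.0103, 0.1717]
tcp_rot: [180.0, 0.0, -176.6]
wrist_force: [-1.2, 0.3, 0.1]
opening: 0.0164
grasp_force: 58.9
```

```bash
python3 - <<'E'
from m import *
s=st(); t=snap('side'); W=cloud(t)
cv2.imwrite('pics/c5.png',cv2.resize(t['color'][110:300,200:430,::-1],None,fx=3.4,fy=3.1,interpolation=2))
for p in((.6855,.015,.0605),(.667,.015+.07,.206)): print(proj(t,p))
E
```

```text
{'time': np.float64(17.05), 'joints': array([-6.8690e+00,  2.2518e+01,  2.2540e+00,  6.9735e+01,  2.0000e-03,
       -1.0249e+01]), 'eef_pos': array([0.613, 0.01 , 0.172]), 'tcp_rot': array([ 1.79998e+02,  1.00000e-03, -1.76620e+02]), 'wrist_force': array([-1.247,  0.319,  0.091]), 'opening': np.float64(0.016), 'grasp_force': np.float64(58.861)}
[245.23524756 229.45409824]
[242.00636847 208.03373627]
```

View pics/c5.png

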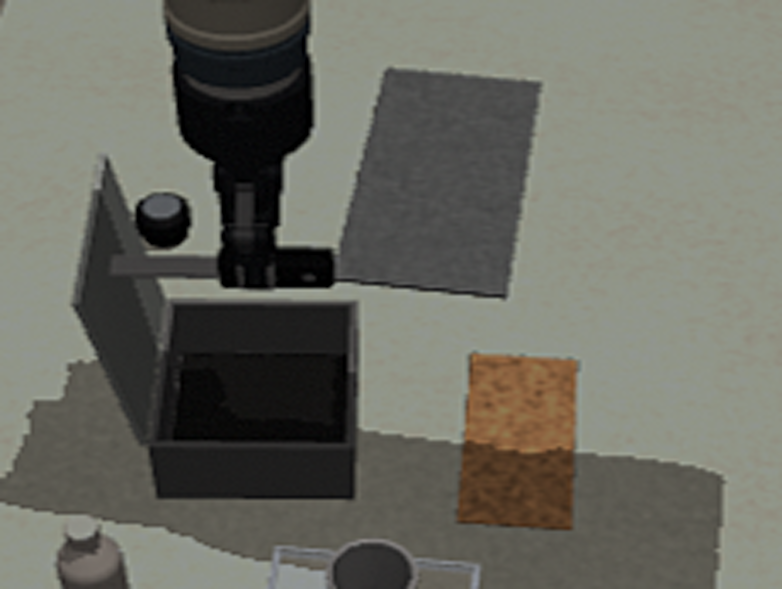

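The lid stands at about 98°, with the blade against its underside at crop (110,265). I return the blade to its mat.

>>> {"fn": "apply_moves", "kwargs": {"targets": [[1, 0, 0, 0, 0, 0], [1, 0, 0, 0, 0, 0], [1, 0, 0, 0, 0, 0], [1, 0, 0, 0, 0, 0], [1, 0, 0, 0, 0, 0], [1, 0, 0, 0, 0, 0], [1, 0, 0, 0, 0, 0], [1, 0, 0, 0, 0, 0]]}}

```text
time: 17.9
eef_pos: [0.4521, 0.0008, 0.1721]
tcp_rot: [-180.0, 0.0, -176.6]
wrist_force: [0.5, -0.2, -1.0]
opening: 0.0167
grasp_force: 58.9
```

>>> {"fn": "apply_moves", "kwargs": {"targets": [[0.5, 0, 0.5, 0, 0, -1], [0, 0, 0.5, 0, 0, -1], [0, 0, 0.5, 0, 0, -1], [0, 0, 0.5, 0, 0, -1], [0, 0, 0.5, 0, 0, -1], [0, 0, 0.5, 0, 0, -1], [0, 0, 0, 0, 0, -1], [0, 0, 0, 0, 0, -1]]}}

```text
time: 18.7
eef_pos: [0.4428, 0.0003, 0.1118]
tcp_rot: [180.0, -0.0, -144.5]
wrist_force: [-0.2, 0.2, -1.0]
opening: 0.0164
grasp_force: 58.8
```

>>> {"fn": "apply_moves", "kwargs": {"targets": [[0, 0, 0, 0, 0, -1], [0, 0, 0, 0, 0, -1], [0, 0, 0, 0, 0, -1], [0, 0, 0, 0, 0, -1], [0, 0, 0, 0, 0, -1], [0, 0, 0, 0, 0, -1], [0, 0, 0, 0, 0, -1], [0, 0, 0, 0, 0, -1]]}}

```text
time: 19.5
eef_pos: [0.443, 0.0002, 0.1121]
tcp_rot: [-180.0, 0.0, -112.5]
wrist_force: [-0.9, 0.2, -0.4]
opening: 0.0167
grasp_force: 58.8
```

>>> {"fn": "apply_moves", "kwargs": {"targets": [[0, 0, 0, 0, 0, -1], [0, 0, 0, 0, 0, -1], [0, 0, 0, 0, 0, -1], [0, 0, 0, 0, 0, -1], [0, 0, 0, 0, 0, -1], [0, 0, 0, 0, 0, 0]]}}

```text
time: 20.1
eef_pos: [0.443, 0.0002, 0.1121]
tcp_rot: [-180.0, 0.0, -92.6]
wrist_force: [-0.1, -0.0, -0.5]
opening: 0.017
grasp_force: 58.8
```

```bash
python3 - <<'E'
from h import *
s=st(); plan(s['eef_pos'],s['tcp_rot'],[.4437,-.009,.0205],[180,0,-92])
E
```

```text
{'time': np.float64(20.1), 'joints': array([-1.0851e+01,  9.1730e+00, -2.6275e+01,  5.4528e+01,  5.0000e-03,
       -9.8290e+01]), 'eef_pos': array([0.443, 0.   , 0.112]), 'tcp_rot': array([-1.79975e+02,  1.00000e-03, -9.25610e+01]), 'wrist_force': array([-0.143, -0.038, -0.528]), 'opening': np.float64(0.017), 'grasp_force': np.float64(58.815)}
 turn 1 rows [-0.006  0.    -0.14 ]
 shift 5 rows [ 0.092 -0.011  0.916] total [ 0.46 -0.05  4.58]
```

>>> {"fn": "apply_moves", "kwargs": {"targets": [[0.1, 0, 0.9, 0, 0, 0], [0.1, 0, 0.9, 0, 0, 0], [0.1, 0, 0.9, 0, 0, 0], [0.1, 0, 0.9, 0, 0, 0], [0.06, 0, 0.6, 0, 0, 0], [0, 0, 0.3, 0, 0, 0], [0, 0, 0, 0, 0, 0]]}}

```text
time: 20.8
eef_pos: [0.4421, -0.0089, 0.0216]
tcp_rot: [179.9, 0.0, -92.7]
wrist_force: [0.3, -1.3, -1.5]
opening: 0.0169
grasp_force: 58.8
```

>>> {"fn": "apply_moves", "kwargs": {"targets": [[0, 0, 0, 0, 0, 0], [0, 0, 0, 0, 0, 0], [0, 0, 0, 0, 0, 0], [0, 0, 0, 0, 0, 0], [0, 0, 0, 0, 0, 0], [0, 0, -0.3, 0, 0, 0], [0, 0, -0.5, 0, 0, 0], [0, 0, -1, 0, 0, 0]], "hand": -0.3}}

```text
time: 21.6
eef_pos: [0.4417, -0.0088, 0.0583]
tcp_rot: [179.9, 0.0, -92.6]
wrist_force: [0.6, 0.4, -1.2]
opening: 0.0552
grasp_force: 0.0
```

>>> {"fn": "apply_moves", "kwargs": {"targets": [[0, 0, -1, 0, 0, 0], [0, 0, -1, 0, 0, 0], [0, 0, -1, 0, 0, 0], [0, 0, -1, 0, 0, 0], [0, 0, -1, 0, 0, 0], [0, 0, -1, 0, 0, 0], [0, 0, -1, 0, 0, 0], [0, 0, -1, 0, 0, 0]], "hand": -0.7}}

```text
time: 22.4
eef_pos: [0.4421, -0.0089, 0.2199]
tcp_rot: [-179.9, -0.0, -92.6]
wrist_force: [0.4, -0.4, -0.0]
opening: 0.0725
grasp_force: 0.0
```

```bash
python3 - <<'E'
from m import *
s=st()
t=snap('side'); hsv=cv2.cvtColor(t['color'],cv2.COLOR_RGB2HSV).astype(int); V=hsv[...,2];S=hsv[...,1]
m=win(V<45,330,372,215,285); 
c=max(cv2.findContours(m.astype(np.uint8),0,1)[0],key=cv2.contourArea); x,y,w,h=cv2.boundingRect(c); print('handle px',x,y,w,h)
print('ends',onz(t,x+w/2,y,.027),onz(t,x+w/2,y+h,.015))
t=snap('top'); W=cloud(t)
for u0,u1 in((163,196),(198,230),(234,266)):
    m=win((W[...,2]>.045)&(W[...,2]<.075),u0,u1,205,242); P=W[m>0]; 
    if len(P): c,r=cv2.minEnclosingCircle((P[:,:2]*1000).astype(np.float32)); print('shell',np.round(c,1),r)
E
```

```text
{'time': np.float64(22.4), 'joints': array([-1.2048e+01,  4.7480e+00, -1.4676e+01,  7.0519e+01, -1.0000e-03,
       -9.9430e+01]), 'eef_pos': array([ 0.442, -0.009,  0.22 ]), 'tcp_rot': array([-1.79944e+02, -1.10000e-02, -9.26180e+01]), 'wrist_force': array([ 0.401, -0.383, -0.029]), 'opening': np.float64(0.072), 'grasp_force': np.float64(0.0)}
handle px 350 223 9 25
ends [ 0.44211345 -0.05090974  0.027     ] [0.44038149 0.01424036 0.015     ]
shell [541.2 352.8] 28.67609977722168
shell [536.5 266.8] 28.054166793823242
shell [533.9 177.4] 27.936861038208008
```

>>> {"fn": "apply_moves", "kwargs": {"targets": [[0, 0, 0, 0, 0, 1], [0, 0, 0, 0, 0, 1], [0, 0, 0, 0, 0, 1], [0, 0, 0, 0, 0, 1], [0, 0, 0, 0, 0, 1], [0, 0, 0, 0, 0, 1], [0, 0, 0, 0, 0, 1], [0, 0, 0, 0, 0, 1]]}}

```text
time: 23.3
eef_pos: [0.442, -0.0089, 0.218]
tcp_rot: [180.0, -0.0, -124.8]
wrist_force: [-0.5, -0.4, -0.0]
opening: 0.0725
grasp_force: 0.0
```

>>> {"fn": "apply_moves", "kwargs": {"targets": [[0, 0, 0, 0, 0, 1], [0, 0, 0, 0, 0, 1], [0, 0, 0, 0, 0, 1], [0, 0, 0, 0, 0, 1], [0, 0, 0, 0, 0, 1], [0, 0, 0, 0, 0, 1], [0, 0, 0, 0, 0, 1], [0, 0, 0, 0, 0, 1]]}}

```text
time: 24.1
eef_pos: [0.442, -0.0089, 0.218]
tcp_rot: [180.0, -0.0, -156.8]
wrist_force: [0.3, 0.2, -0.2]
opening: 0.0726
grasp_force: 0.0
```

>>> {"fn": "apply_moves", "kwargs": {"targets": [[0, 0, 0, 0, 0, 1], [0, 0, 0, 0, 0, 1], [0, 0, 0, 0, 0, 1], [0, 0, 0, 0, 0, 1], [0, 0, 0, 0, 0, 1], [0, 0, 0, 0, 0, 1], [-1, 0, 0, 0, 0, 0.85], [-1, 0, 0, 0, 0, 0]]}}

```text
time: 24.9
eef_pos: [0.4823, -0.0104, 0.2184]
tcp_rot: [180.0, 0.0, 175.9]
wrist_force: [0.3, -0.9, 0.6]
opening: 0.073
grasp_force: 0.0
```

>>> {"fn": "apply_moves", "kwargs": {"targets": [[-1, 0, 0, 0, 0, 0], [-1, 0, 0, 0, 0, 0], [-1, 0, 0, 0, 0, 0], [0, 0, 0, 0, -1, 0], [0, 0, 0, 0, -1, 0], [0, 0, 0, 0, -1, 0], [0, 0, 0, 0, -1, 0], [0, 0, 0, 0, -1, 0]]}}

```text
time: 25.7
eef_pos: [0.5418, -0.0147, 0.2181]
tcp_rot: [-180.0, 20.2, 176.0]
wrist_force: [-0.0, 0.1, 0.4]
opening: 0.0726
grasp_force: 0.0
```

```bash
python3 - <<'E'
from h import *
s=st()
E
```

```text
{'time': np.float64(25.7), 'joints': array([-11.853,   2.371, -21.088,  46.563,   2.691,  -7.363]), 'eef_pos': array([ 0.542, -0.015,  0.218]), 'tcp_rot': array([-179.999,   20.151,  175.984]), 'wrist_force': array([-0.013,  0.098,  0.449]), 'opening': np.float64(0.073), 'grasp_force': np.float64(0.0)}
```

>>> {"fn": "apply_moves", "kwargs": {"targets": [[0, 0, 0, 0, -1, 0], [0, 0, 0, 0, -1, 0], [0, 0, 0, 0, -1, 0], [0, 0, 0, 0, -1, 0], [0, 0, 0, 0, -1, 0], [0, 0, 0, 0, -1, 0], [0, 0, 0, 0, -1, 0], [0, 0, 0, 0, -1, 0]]}}

```text
time: 26.5
eef_pos: [0.5416, -0.0146, 0.2184]
tcp_rot: [-180.0, 52.2, 176.0]
wrist_force: [0.5, 0.9, -0.7]
opening: 0.0723
grasp_force: 0.0
```

```bash
python3 - <<'E'
from h import *
s=st()
E
```

```text
{'time': np.float64(26.5), 'joints': array([-15.039,  -8.323, -51.453,  -4.788,   8.682,  -6.816]), 'eef_pos': array([ 0.542, -0.015,  0.218]), 'tcp_rot': array([-179.99 ,   52.175,  175.991]), 'wrist_force': array([ 0.456,  0.912, -0.662]), 'opening': np.float64(0.072), 'grasp_force': np.float64(0.0)}
```

```bash
cat > kin.py <<'E'
from h import *
from scipy.optimize import least_squares
D=[([-78.242,14.836,1.208,76.415,.001,-164.04],[.1926,-.515,.2419],[180,0,-94.2]),([-9.433,8.939,-23.663,57.438,.02,-94.87],[.4498,.0101,.1297],[180,0,-94.56]),
([-9.858,10.898,-27.773,51.318,0,-95.25],[.4479,.007,.0902],[180,0,-94.6]),([-11.348,11.442,-33.278,45.421,0,-14.815],[.4271,-.0004,.0557],[180,-.1,-176.5]),
([-6.869,22.518,2.254,69.735,0,-10.249],[.6134,.0103,.1717],[180,0,-176.6]),([-12.048,4.748,-14.676,70.519,0,-99.43],[.4421,-.0089,.2199],[-180,0,-92.6]),
([-11.853,2.371,-21.088,46.563,2.691,-7.363],[.5418,-.0147,.2181],[-180,20.15,175.98]),([-15.039,-8.323,-51.453,-4.788,8.682,-6.816],[.5416,-.0146,.2183],[-180,52.175,175.99])]
def fk(P,q):
    h,l1,l2,c,d,L1,L2,a,o=P; j=np.radians(q); e=j[2]-j[1]+c; al=j[1]-j[2]+j[3]
    u=np.array([np.cos(al),0,-np.sin(al)]); w=np.array([-np.sin(al),0,-np.cos(al)])
    t=np.cos(j[4])*u+np.sin(j[4])*np.array([0,1,0]); y=np.cos(j[4])*np.array([0,1,0])-np.sin(j[4])*u
    p=np.array([a+l1*np.sin(j[1])+l2*np.cos(e),d,h+l1*np.cos(j[1])+l2*np.sin(e)])+L1*u+o*w+L2*t
    x=np.cross(y,t); M=np.c_[x,y,t]@R.from_rotvec([0,0,j[5]]).as_matrix(); Z=R.from_rotvec([0,0,j[0]]).as_matrix()
    return Z@p,Z@M
def res(P): 
    return np.concatenate([1000*(fk(P,q)[0]-p) for q,p,_ in D]+[.01*1000*(np.array(P)-P0)*.01])
P0=np.array([.35,.35,.35,0,.083,.05,.2,0.,0.])
sol=least_squares(res,P0); P=sol.x
LO=np.array([-174.27,-52.1,-59.71,-110.17,-87.03,-180]);HI=np.array([174.27,104.24,78.15,111.67,83.33,180])
def ik(p,M,q0):
    def f(q): 
        a,b=fk(P,q); return np.r_[1000*(a-p),100*(b-M).ravel()]
    s=least_squares(f,np.clip(q0,LO+.1,HI-.1),bounds=(LO,HI)); return s.x,np.abs(s.fun).max()
def pose(p,al,ph,roll=0):
    al,ph=np.radians([al,ph]); z=np.array([np.cos(al)*np.cos(ph),np.cos(al)*np.sin(ph),-np.sin(al)]); y=np.array([-np.sin(ph),np.cos(ph),0])
    return np.array(p),np.c_[np.cross(y,z),y,z]@R.from_rotvec([0,0,np.radians(roll)]).as_matrix()
def rows(T0,T1,n=None,show=True):
    rel=R.from_matrix(T0[1].T@T1[1]).as_rotvec(degrees=True); pr=T0[1].T@(T1[0]-T0[0])
    for k in range(n or 1,300):
        S=sum(R.from_rotvec(np.radians(rel*i/k)).as_matrix() for i in range(k)); d=np.linalg.solve(S,pr)/.02
        if max(abs(d).max(),abs(rel/k/4).max())<=1: break
    if show: print('  %d rows'%k,np.r_[d,rel/k/4].round(2).tolist(),'end rel total',np.r_[pr/.02,rel/4].round(2).tolist())
    return k,d,rel
def cur():
    s=manip.state(); return np.array(s['eef_pos']),Rt(s['tcp_rot']).as_matrix(),np.array(s['joints'])
E
python3 - <<'E'
from kin import *
print(P.round(4),np.abs(res(P)[:-9]).max())
for q,p,r in D[-2:]: print((fk(P,q)[1]-Rt(r).as_matrix()).round(3).tolist())
q0=D[-1][0]
for nm,(x,y) in dict(s1=(.533,.177),s2=(.535,.2665),s3=(.540,.352),pour=(.615,.011),p1=(.51,-.19),p2=(.51,-.27),p3=(.51,-.35)).items():
  for al in (0,20,30,40,50):
    for z in ((.040,) if nm!='pour' else (.15,.18)):
      ph=np.degrees(np.arctan2(y,x)-np.arcsin(.083/np.hypot(x,y)))
      best=min((ik(*pose((x,y,z),al,ph+dp),q0)+(dp,) for dp in(0,25,-25)),key=lambda b:b[1])
      print(nm,al,z,'ph %.0f dp %d'%(ph,best[2]),best[0].round(0),round(best[1],2))
E
```

```text
[1.283e-01 5.845e-01 3.993e-01 7.410e-02 8.360e-02 1.026e-01 2.837e-01
 2.000e-04 1.000e-04] 0.05643024092486437
[[0.0, -0.0, 0.0], [-0.0, 0.0, -0.0], [-0.0, -0.0, 0.0]]
[[0.0, 0.0, -0.0], [-0.0, -0.0, -0.0], [-0.0, -0.0, 0.0]]
s1 0 0.04 ph 10 dp -25 [  37.   59.  -60. -110.  -67.    7.] 23.59
s1 20 0.04 ph 10 dp -25 [ 32.  32. -60. -52. -48.  28.] 11.33
s1 30 0.04 ph 10 dp -25 [ 28.  25. -60. -43. -37.  27.] 3.91
s1 40 0.04 ph 10 dp -25 [ 24.  20. -57. -29. -29.  27.] 0.0
s1 50 0.04 ph 10 dp 0 [ 10.  13. -55. -19.   0.  -0.] 0.0
s2 0 0.04 ph 18 dp -25 [  42.   58.  -60. -110.  -58.    6.] 16.65
s2 20 0.04 ph 18 dp -25 [ 37.  35. -60. -62. -44.  22.] 7.12
s2 30 0.04 ph 18 dp -25 [ 34.  29. -59. -51. -34.  23.] 0.0
s2 40 0.04 ph 18 dp 25 [  5.  20. -57. -30.  28. -27.] 0.0
s2 50 0.04 ph 18 dp 25 [  8.  16. -48.  -9.  22. -29.] 0.0
s3 0 0.04 ph 26 dp -25 [  44.   57.  -60. -110.  -46.    5.] 8.17
s3 20 0.04 ph 26 dp -25 [ 41.  39. -59. -73. -37.  16.] 0.0
s3 30 0.04 ph 26 dp 25 [ 11.  29. -59. -51.  33. -22.] 0.0
s3 40 0.04 ph 26 dp 0 [ 26.  22. -54. -37.   0.  -0.] 0.0
s3 50 0.04 ph 2
[... 894 characters left out ...]
0. -29.  28.] 0.0
p1 50 0.04 ph -29 dp 25 [-41.  12. -55. -11.  23. -30.] 0.0
p2 0 0.04 ph -36 dp -25 [ -10.   58.  -60. -110.  -63.    7.] 20.38
p2 20 0.04 ph -36 dp -25 [-16.  33. -60. -56. -46.  25.] 10.96
p2 30 0.04 ph -36 dp -25 [-20.  27. -60. -47. -36.  25.] 2.86
p2 40 0.04 ph -36 dp -25 [-23.  21. -55. -29. -28.  27.] 0.0
p2 50 0.04 ph -36 dp 0 [-36.  14. -54. -18.   0.  -0.] 0.0
p3 0 0.04 ph -42 dp -25 [ -21.   58.  -60. -110.  -53.    5.] 11.14
p3 20 0.04 ph -42 dp -25 [-25.  37. -60. -68. -41.  19.] 3.96
p3 30 0.04 ph -42 dp -25 [-28.  29. -57. -49. -33.  22.] 0.0
p3 40 0.04 ph -42 dp 0 [-42.  21. -58. -39.   0.  -0.] 0.0
p3 50 0.04 ph -42 dp 25 [-52.  18. -46.  -8.  22. -28.] 0.0
```

```bash
cat > s1.py <<'E'
from kin import *
seeds=[[10,20,-45,0,0,0],[30,30,-50,-20,-60,40],[-20,30,-40,20,60,-40]]
sp=[[0,10,-30,20,-70,150],[0,10,-30,20,-70,-150],[0,10,-30,20,70,150],[0,10,-30,20,70,-150],[0,5,-50,-10,0,178],[0,5,-50,-10,0,-178]]
def best(T,sd):
    r=[ik(*T,q) for q in sd]; r=[q for q,e in r if e<.5]
    return min(r,key=lambda q:abs(q[5])+3*max(0,abs(q[4])-60)) if r else None
if __name__=='__main__':
    for al in (20,30,40):
        for nm,(x,y) in dict(s1=(.533,.177),s2=(.535,.2665),s3=(.540,.352),p1=(.52,-.19),p3=(.52,-.35)).items():
            ok=[ph for ph in range(-90,91,15) if best(pose((x,y,.042),al,ph),seeds) is not None]; print(al,nm,ok)
    for ap in (-20,-10,0,10,20):
        print('pour',ap,[(ph,best(pose((.60,.01,.17),ap,ph,180),sp).round(0).tolist()) for ph in range(-90,91,30) if best(pose((.60,.01,.17),ap,ph,180),sp) is not None])
E
time python3 s1.py
```

```text
20 s1 [-90, -75, -60, -45, -30, 60, 75, 90]
20 s2 [-90, -75, -60, -45, -30, -15, 75, 90]
20 s3 [-75, -60, -45, -30, -15, 0, 75, 90]
20 p1 [-90, -75, 30, 45, 60, 75, 90]
20 p3 [-90, -75, 0, 15, 30, 45, 60]
30 s1 [-90, -75, -60, -45, -30, 60, 75, 90]
30 s2 [-90, -75, -60, -45, -30, -15, 60, 75, 90]
30 s3 [-90, -75, -60, -45, -30, -15, 0, 15, 60, 75, 90]
30 p1 [-90, -75, 15, 30, 45, 60, 75, 90]
30 p3 [-90, -75, -60, 0, 15, 30, 45, 60, 75]
40 s1 [-90, -75, -60, -45, -30, -15, 45, 60, 75, 90]
40 s2 [-90, -75, -60, -45, -30, -15, 0, 15, 45, 60, 75, 90]
40 s3 [-90, -75, -60, -45, -30, -15, 0, 15, 30, 45, 60, 75, 90]
40 p1 [-90, -75, -60, 15, 30, 45, 60, 75, 90]
40 p3 [-90, -75, -60, -45, -30, -15, 0, 15, 30, 45, 60, 75, 90]
pour -20 []
pour -10 []
pour 0 [(-60, [20.0, 41.0, -49.0, -90.0, -80.0, 180.0]), (60, [-37.0, 47.0, -20.0, 112.0, 83.0, 2.0])]
pour 10 [(-90, [19.0, 48.0, 6.0, 108.0, -69.0, -27.0]), (-60, [20.0, 27.0, -41.0, -24.0, -76.0, -137.0]), (60, [-36.0, 33.0, -24.0, 65.0, 78.0, 58.0])]
pour 20 [(-90, [17.0, 42.0, 4.0, 92.0, -64.0, -47.0]), (-60, [18.0, 22.0, -34.0, 5.0, -67.0, -122.0]), (-30, [9.0, 16.0, -59.0, -50.0, -36.0, -165.0]), (30, [-31.0, 14.0, -57.0, -34.0, 55.0, 148.0]), (60, [-35.0, 26.0, -24.0, 52.0, 69.0, 77.0]), (90, [-31.0, 43.0, 5.0, 106.0, 54.0, 30.0])]
real	0m7.908s
user	0m8.308s
sys	0m0.087s
```

```bash
cat >> kin.py <<'E'
DQ=.7*.1*np.array([127.2,127.2,159.86,180,180,180])
def path(Ts,names=None,q=None,nmin=None):
    """check and print rows from the current pose through the poses Ts"""
    if q is None: p,M,q=cur(); T0=(p,M)
    else: T0=fk(P,q)
    for i,T in enumerate(Ts):
        n=(nmin or {}).get(i); 
        while True:
            k,d,rel=rows(T0,T,n,False); qq=q; a,b=T0; er=sp=0; dr=R.from_rotvec(np.radians(rel/k)).as_matrix(); mar=99; zmin=9
            for _ in range(k):
                a=a+b@d*.02; b=b@dr; qn,e=ik(a,b,qq); er=max(er,e); sp=max(sp,(np.abs(qn-qq)/DQ).max()); mar=min(mar,(qn-LO).min(),(HI-qn).min()); qq=qn; zmin=min(zmin,a[2])
            if sp<=.95 or k>120: break
            n=int(k*max(sp/.9,1.05))+1
        print(i,(names or '')and names[i],'%d rows'%k,np.r_[d,rel/k/4].round(3).tolist(),'err %.2f spd %.2f margin %.1f zmin %.3f'%(er,sp,mar,zmin),'q',qq.round(0).tolist())
        q=qq;T0=T
    return q
def at(cup,al,ph,back=0,up=0,roll=0,off=.009):
    """TCP pose with the grasped cup's centre at cup"""
    p,M=pose(cup,al,ph,roll); return p+M[:,2]*(off-back)+[0,0,up],M
E
python3 - <<'E'
from kin import *
c=np.array([.540,.352,.042])
g=at(c,25,-45); pour0=at([.585,.02,.20],25,-60); 
path([at(c,25,-45,.1,.10),at(c,25,-45,.085),g,at(c,25,-45,0,.12),at([.59,.02,.19],25,-60),at([.6,.015,.17],10,-60,roll=-165),at([.59,.02,.19],25,-60),at([.49,-.35,.16],25,-75),at([.49,-.35,.044],25,-75),at([.49,-.35,.044],25,-75,.1)],'hover pre grasp lift overbox pour unpour overpad place back'.split())
E
```

```text
0 hover 19 rows [0.391, 0.987, -0.467, 0.461, -0.161, 0.282] err 0.00 spd 0.70 margin 5.1 zmin 0.180 q [56.0, 37.0, 3.0, 78.0, -63.0, 115.0]
1 pre 5 rows [0.906, -0.0, 0.573, 0.0, 0.0, 0.0] err 0.00 spd 0.24 margin 23.7 zmin 0.074 q [55.0, 42.0, -4.0, 63.0, -63.0, 112.0]
2 grasp 5 rows [0.0, -0.0, 0.85, 0.0, 0.0, 0.0] err 0.00 spd 0.35 margin 22.2 zmin 0.038 q [48.0, 42.0, -12.0, 42.0, -65.0, 97.0]
3 lift 6 rows [-0.906, 0.0, -0.423, 0.0, 0.0, 0.0] err 0.00 spd 0.19 margin 22.2 zmin 0.058 q [48.0, 34.0, -7.0, 56.0, -65.0, 97.0]
4 overbox 13 rows [-0.574, -0.646, 0.976, 0.261, -0.0, 0.122] err 0.00 spd 0.29 margin 22.0 zmin 0.160 q [18.0, 19.0, -30.0, 16.0, -62.0, 63.0]
5 pour 41 rows [-0.009, 0.026, 0.017, 0.131, -0.017, -0.998] err 0.00 spd 0.50 margin 10.3 zmin 0.168 q [19.0, 28.0, -41.0, -25.0, -75.0, -123.0]
6 unpour 41 rows [0.01, -0.026, -0.017, -0.131, 0.017, 0.998] err 0.00 spd 0.50 margin 10.3 zmin 0.169 q [18.0, 19.0, -30.0, 16.0, -62.0, 63.0]
7 overpad 15 rows [-0.335, -0.798, 0.956, 0.227, 0.0, 0.106] err 0.00 spd 0.34 margin 9.3 zmin 0.156 q [-25.0, 16.0, -50.0, -31.0, -44.0, 26.0]
8 place 6 rows [0.876, 0.0, 0.409, 0.0, 0.0, 0.0] err 0.00 spd 0.35 margin 2.7 zmin 0.040 q [-25.0, 33.0, -57.0, -54.0, -44.0, 26.0]
9 back 6 rows [-0.0, -0.0, -0.833, 0.0, 0.0, 0.0] err 0.00 spd 0.26 margin 1.1 zmin 0.047 q [-15.0, 24.0, -59.0, -39.0, -52.0, 36.0]
```

```bash
python3 - <<'E'
from kin import *
g=at([0,0,0],25,-60); up=g[1].T@[0,0,1]   # mouth dir in tool frame
A=at([0,0,0],25,-60);
for sgn in(-1,1):
  B=at([0,0,0],10,-60,roll=sgn*165); k,d,rel=rows(A,B,None,False); b=A[1]
  for i in range(k+1):
    if i%5==0: m=b@up; print(sgn,i,'decl %.0f'%-np.degrees(np.arcsin(m[2])),'dir',m.round(2))
    b=b@R.from_rotvec(np.radians(rel/k)).as_matrix()
E
```

```text
-1 0 decl nan dir [ 0. -0.  1.]
-1 5 decl -71 dir [0.27 0.18 0.94]
-1 10 decl -52 dir [0.49 0.38 0.78]
-1 15 decl -33 dir [0.64 0.55 0.54]
-1 20 decl -14 dir [0.68 0.69 0.24]
-1 25 decl 4 dir [ 0.63  0.77 -0.08]
-1 30 decl 22 dir [ 0.48  0.79 -0.38]
-1 35 decl 38 dir [ 0.25  0.75 -0.62]
-1 40 decl 50 dir [-0.02  0.64 -0.77]
1 0 decl nan dir [ 0. -0.  1.]
1 5 decl -71 dir [-0.3  -0.14  0.94]
1 10 decl -52 dir [-0.57 -0.24  0.78]
1 15 decl -33 dir [-0.8  -0.27  0.54]
1 20 decl -14 dir [-0.94 -0.25  0.24]
1 25 decl 4 dir [-0.98 -0.16 -0.08]
1 30 decl 22 dir [-0.93 -0.02 -0.38]
1 35 decl 38 dir [-0.77  0.15 -0.62]
1 40 decl 50 dir [-0.54  0.34 -0.77]<stdin>:7: RuntimeWarning: invalid value encountered in arcsin
```

>>> {"fn": "apply_moves", "kwargs": {"targets": [[0.39, 0.99, -0.47, 0.46, -0.16, 0.28], [0.39, 0.99, -0.47, 0.46, -0.16, 0.28], [0.39, 0.99, -0.47, 0.46, -0.16, 0.28], [0.39, 0.99, -0.47, 0.46, -0.16, 0.28], [0.39, 0.99, -0.47, 0.46, -0.16, 0.28], [0.39, 0.99, -0.47, 0.46, -0.16, 0.28], [0.39, 0.99, -0.47, 0.46, -0.16, 0.28], [0.39, 0.99, -0.47, 0.46, -0.16, 0.28]]}}

```text
time: 27.3
eef_pos: [0.4776, 0.16, 0.2096]
tcp_rot: [-177.8, 57.4, 160.6]
wrist_force: [0.3, -0.2, -0.1]
opening: 0.0724
grasp_force: 0.0
```

>>> {"fn": "apply_moves", "kwargs": {"targets": [[0.39, 0.99, -0.47, 0.46, -0.16, 0.28], [0.39, 0.99, -0.47, 0.46, -0.16, 0.28], [0.39, 0.99, -0.47, 0.46, -0.16, 0.28], [0.39, 0.99, -0.47, 0.46, -0.16, 0.28], [0.39, 0.99, -0.47, 0.46, -0.16, 0.28], [0.39, 0.99, -0.47, 0.46, -0.16, 0.28], [0.39, 0.99, -0.47, 0.46, -0.16, 0.28], [0.39, 0.99, -0.47, 0.46, -0.16, 0.28]]}}

```text
time: 28.1
eef_pos: [0.4698, 0.3443, 0.1902]
tcp_rot: [-178.3, 62.8, 143.0]
wrist_force: [-1.0, 1.2, -0.7]
opening: 0.0725
grasp_force: 0.0
```

>>> {"fn": "apply_moves", "kwargs": {"targets": [[0.39, 0.99, -0.47, 0.46, -0.16, 0.28], [0.39, 0.99, -0.47, 0.46, -0.16, 0.28], [0.39, 0.99, -0.47, 0.46, -0.16, 0.28], [0, 0, 0, 0, 0, 0]]}}

```text
time: 28.5
eef_pos: [0.482, 0.4137, 0.1787]
tcp_rot: [-179.2, 64.8, 135.9]
wrist_force: [0.7, -0.3, -1.1]
opening: 0.0731
grasp_force: 0.0
```

```bash
cat > look.py <<'E'
from m import *
from kin import *
def cups(t=None):
    """rim centres, by depth, anywhere near tray/pad"""
    t=t or snap('top'); W=cloud(t); z=np.nan_to_num(W[...,2]); m=((z>.045)&(z<.075)).astype(np.uint8); out=[]
    n,L,S,C=cv2.connectedComponentsWithStats(m)
    for i in range(1,n):
        if 60<S[i,4]<1200:
            Q=W[L==i][:,:2]*1000; c,r=cv2.minEnclosingCircle(Q.astype(np.float32))
            if 22<r<34 and c[0]>350: out.append((round(c[0]),round(c[1]),round(r,1)))
    return out
E
python3 - <<'E'
from look import *
print(cups()); st()
c=np.array([.540,.352,.042])
path([at(c,25,-45,.085),at(c,25,-45)])
E
```

```text
[(541, 352, 28.7), (537, 267, 28.1), (533, 178, 28.1), (450, -734, 31.1)]
{'time': np.float64(28.55), 'joints': array([ 55.977,  37.11 ,   2.949,  77.857, -62.653, 114.084]), 'eef_pos': array([0.482, 0.413, 0.179]), 'tcp_rot': array([-179.162,   64.791,  135.93 ]), 'wrist_force': array([-0.261, -0.59 , -0.146]), 'opening': np.float64(0.073), 'grasp_force': np.float64(0.0)}
0  5 rows [0.888, -0.013, 0.584, 0.0, -0.01, 0.02] err 0.00 spd 0.24 margin 23.7 zmin 0.074 q [55.0, 42.0, -4.0, 63.0, -63.0, 112.0]
1  5 rows [0.0, -0.0, 0.85, 0.0, 0.0, 0.0] err 0.00 spd 0.35 margin 22.2 zmin 0.038 q [48.0, 42.0, -12.0, 42.0, -65.0, 97.0]
```

>>> {"fn": "apply_moves", "kwargs": {"targets": [[0.89, -0.01, 0.58, 0, -0.01, 0.02], [0.89, -0.01, 0.58, 0, -0.01, 0.02], [0.89, -0.01, 0.58, 0, -0.01, 0.02], [0.89, -0.01, 0.58, 0, -0.01, 0.02], [0.89, -0.01, 0.58, 0, -0.01, 0.02], [0, 0, 0, 0, 0, 0]]}}

```text
time: 29.15
eef_pos: [0.4905, 0.3985, 0.0743]
tcp_rot: [-179.8, 65.0, 135.1]
wrist_force: [0.1, -0.6, -0.3]
opening: 0.0724
grasp_force: 0.0
```

>>> {"fn": "apply_moves", "kwargs": {"targets": [[0, 0, 0.7, 0, 0, 0], [0, 0, 0.7, 0, 0, 0], [0, 0, 0.7, 0, 0, 0], [0, 0, 0.7, 0, 0, 0], [0, 0, 0.7, 0, 0, 0], [0, 0, 0.75, 0, 0, 0], [0, 0, 0, 0, 0, 0]]}}

```text
time: 29.85
eef_pos: [0.5461, 0.3445, 0.0413]
tcp_rot: [179.6, 65.0, 134.5]
wrist_force: [0.0, -0.6, -0.1]
opening: 0.0727
grasp_force: 0.0
```

>>> {"fn": "apply_moves", "kwargs": {"targets": [[0, 0, 0, 0, 0, 0], [0, 0, 0, 0, 0, 0], [0, 0, 0, 0, 0, 0], [0, 0, 0, 0, 0, 0], [0, 0, 0, 0, 0, 0], [0, 0, 0, 0, 0, 0], [0, 0, 0, 0, 0, 0]], "hand": 1}}

```text
time: 30.55
eef_pos: [0.5454, 0.3466, 0.0419]
tcp_rot: [179.5, 65.1, 134.6]
wrist_force: [-1.9, -1.7, 6.7]
opening: 0.053
grasp_force: 61.4
```

>>> {"fn": "apply_moves", "kwargs": {"targets": [[-0.45, 0, -0.21, 0, 0, 0], [-0.9, 0, -0.42, 0, 0, 0], [-0.9, 0, -0.42, 0, 0, 0], [-0.9, 0, -0.42, 0, 0, 0], [-0.9, 0, -0.42, 0, 0, 0], [-0.9, 0, -0.42, 0, 0, 0], [0, 0, 0, 0, 0, 0]]}}

```text
time: 31.25
eef_pos: [0.5457, 0.3469, 0.153]
tcp_rot: [179.0, 65.0, 134.1]
wrist_force: [0.2, 0.3, -1.2]
opening: 0.0528
grasp_force: 62.4
```

```bash
python3 - <<'E'
from look import *
st(); t=snap('side'); cv2.imwrite('pics/c6.png',cv2.resize(t['color'][180:480,220:420,::-1],None,fx=2,fy=2,interpolation=2))
path([at([.6,-.025,.16],25,-60),at([.605,-.025,.13],10,-60,roll=-165)])
E
```

```text
{'time': np.float64(31.25), 'joints': array([ 47.977,  33.854,  -7.092,  54.946, -64.833,  96.993]), 'eef_pos': array([0.546, 0.347, 0.153]), 'tcp_rot': array([178.954,  64.97 , 134.061]), 'wrist_force': array([ 0.19 ,  0.289, -1.237]), 'opening': np.float64(0.053), 'grasp_force': np.float64(62.39)}
0  16 rows [-0.46, -0.585, 0.942, 0.215, -0.002, 0.094] err 0.00 spd 0.28 margin 22.1 zmin 0.151 q [12.0, 20.0, -36.0, 1.0, -60.0, 53.0]
1  41 rows [-0.002, 0.046, 0.013, 0.131, -0.017, -0.998] err 0.00 spd 0.47 margin 12.8 zmin 0.128 q [15.0, 33.0, -46.0, -45.0, -72.0, -133.0]
```

View pics/c6.png

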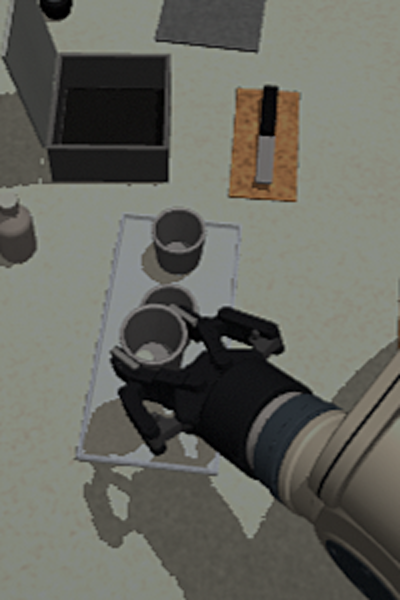

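The shell is held upright at crop (155,340), slugs visible inside. The blade lies on its mat and the lid is open. I go over the box and pour.

>>> {"fn": "apply_moves", "kwargs": {"targets": [[-0.46, -0.58, 0.94, 0.21, 0, 0.09], [-0.46, -0.58, 0.94, 0.21, 0, 0.09], [-0.46, -0.58, 0.94, 0.21, 0, 0.09], [-0.46, -0.58, 0.94, 0.21, 0, 0.09], [-0.46, -0.58, 0.94, 0.21, 0, 0.09], [-0.46, -0.58, 0.94, 0.21, 0, 0.09], [-0.46, -0.58, 0.94, 0.21, 0, 0.09], [-0.46, -0.58, 0.94, 0.21, 0, 0.09]]}}

```text
time: 32.1
eef_pos: [0.5874, 0.1583, 0.1513]
tcp_rot: [-179.6, 64.9, 128.0]
wrist_force: [0.5, 0.3, -0.8]
opening: 0.0529
grasp_force: 62.4
```

>>> {"fn": "apply_moves", "kwargs": {"targets": [[-0.46, -0.59, 0.94, 0.21, 0, 0.09], [-0.46, -0.59, 0.94, 0.21, 0, 0.09], [-0.46, -0.59, 0.94, 0.21, 0, 0.09], [-0.46, -0.59, 0.94, 0.21, 0, 0.09], [-0.46, -0.59, 0.94, 0.21, 0, 0.09], [-0.46, -0.59, 0.94, 0.21, 0, 0.09], [-0.46, -0.59, 0.94, 0.21, 0, 0.09], [-0.46, -0.59, 0.94, 0.21, 0, 0.09]]}}

```text
time: 32.9
eef_pos: [0.6042, -0.0329, 0.1547]
tcp_rot: [-179.1, 64.9, 121.2]
wrist_force: [0.6, 0.4, -1.4]
opening: 0.053
grasp_force: 62.3
```

```bash
python3 - <<'E'
from look import *
st()
path([at([.605,-.025,.13],10,-60,roll=-165)],nmin={0:48})
E
```

```text
{'time': np.float64(32.9), 'joints': array([ 12.323,  20.364, -36.09 ,   0.303, -59.582,  52.326]), 'eef_pos': array([ 0.604, -0.033,  0.155]), 'tcp_rot': array([-179.064,   64.944,  121.197]), 'wrist_force': array([ 0.559,  0.393, -1.446]), 'opening': np.float64(0.053), 'grasp_force': np.float64(62.33)}
0  48 rows [-0.002, 0.037, 0.01, 0.113, -0.013, -0.85] err 0.00 spd 0.40 margin 12.9 zmin 0.128 q [15.0, 33.0, -46.0, -45.0, -72.0, -133.0]
```

>>> {"fn": "apply_moves", "kwargs": {"targets": [[0, 0.04, 0.01, 0.11, -0.01, -0.85], [0, 0.04, 0.01, 0.11, -0.01, -0.85], [0, 0.04, 0.01, 0.11, -0.01, -0.85], [0, 0.04, 0.01, 0.11, -0.01, -0.85], [0, 0.04, 0.01, 0.11, -0.01, -0.85], [0, 0.04, 0.01, 0.11, -0.01, -0.85], [0, 0.04, 0.01, 0.11, -0.01, -0.85], [0, 0.04, 0.01, 0.11, -0.01, -0.85]]}}

```text
time: 33.7
eef_pos: [0.6101, -0.0297, 0.1527]
tcp_rot: [-132.1, 52.9, 170.8]
wrist_force: [0.2, -1.4, -2.0]
opening: 0.053
grasp_force: 62.8
```

>>> {"fn": "apply_moves", "kwargs": {"targets": [[0, 0.04, 0.01, 0.11, -0.01, -0.85], [0, 0.04, 0.01, 0.11, -0.01, -0.85], [0, 0.04, 0.01, 0.11, -0.01, -0.85], [0, 0.04, 0.01, 0.11, -0.01, -0.85], [0, 0.04, 0.01, 0.11, -0.01, -0.85], [0, 0.04, 0.01, 0.11, -0.01, -0.85], [0, 0.04, 0.01, 0.11, -0.01, -0.85], [0, 0.04, 0.01, 0.11, -0.01, -0.85]]}}

```text
time: 34.5
eef_pos: [0.6143, -0.0275, 0.1482]
tcp_rot: [-114.7, 30.1, -169.0]
wrist_force: [-0.1, -0.1, -1.2]
opening: 0.0531
grasp_force: 62.8
```

>>> {"fn": "apply_moves", "kwargs": {"targets": [[0, 0.04, 0.01, 0.11, -0.01, -0.85], [0, 0.04, 0.01, 0.11, -0.01, -0.85], [0, 0.04, 0.01, 0.11, -0.01, -0.85], [0, 0.04, 0.01, 0.11, -0.01, -0.85], [0, 0.04, 0.01, 0.11, -0.01, -0.85], [0, 0.04, 0.01, 0.11, -0.01, -0.85], [0, 0.04, 0.01, 0.11, -0.01, -0.85], [0, 0.04, 0.01, 0.11, -0.01, -0.85]]}}

```text
time: 35.3
eef_pos: [0.6162, -0.0262, 0.142]
tcp_rot: [-107.9, 4.8, -158.4]
wrist_force: [0.2, -0.6, -2.2]
opening: 0.0527
grasp_force: 62.8
```

>>> {"fn": "apply_moves", "kwargs": {"targets": [[0, 0.04, 0.01, 0.11, -0.01, -0.85], [0, 0.04, 0.01, 0.11, -0.01, -0.85], [0, 0.04, 0.01, 0.11, -0.01, -0.85], [0, 0.04, 0.01, 0.11, -0.01, -0.85], [0, 0.04, 0.01, 0.11, -0.01, -0.85], [0, 0.04, 0.01, 0.11, -0.01, -0.85], [0, 0.04, 0.01, 0.11, -0.01, -0.85], [0, 0.04, 0.01, 0.11, -0.01, -0.85]]}}

```text
time: 36.1
eef_pos: [0.6155, -0.0263, 0.1356]
tcp_rot: [-105.5, -21.2, -150.2]
wrist_force: [0.0, 0.5, -1.4]
opening: 0.0531
grasp_force: 62.8
```

>>> {"fn": "apply_moves", "kwargs": {"targets": [[0, 0.04, 0.01, 0.11, -0.01, -0.85], [0, 0.04, 0.01, 0.11, -0.01, -0.85], [0, 0.04, 0.01, 0.11, -0.01, -0.85], [0, 0.04, 0.01, 0.11, -0.01, -0.85], [0, 0.04, 0.01, 0.11, -0.01, -0.85], [0, 0.04, 0.01, 0.11, -0.01, -0.85], [0, 0.04, 0.01, 0.11, -0.01, -0.85], [0, 0.04, 0.01, 0.11, -0.01, -0.85]]}}

```text
time: 36.9
eef_pos: [0.6124, -0.0281, 0.1302]
tcp_rot: [-107.5, -47.3, -140.6]
wrist_force: [-0.2, 0.9, -0.8]
opening: 0.0528
grasp_force: 62.8
```

>>> {"fn": "apply_moves", "kwargs": {"targets": [[0, 0.04, 0.01, 0.11, -0.01, -0.85], [0, 0.04, 0.01, 0.11, -0.01, -0.85], [0, 0.04, 0.01, 0.11, -0.01, -0.85], [0, 0.04, 0.01, 0.11, -0.01, -0.85], [0, 0.04, 0.01, 0.11, -0.01, -0.85], [0, 0.04, 0.01, 0.11, -0.01, -0.85], [0, 0.04, 0.01, 0.11, -0.01, -0.85], [0, 0.04, 0.01, 0.11, -0.01, -0.85]]}}

```text
time: 37.7
eef_pos: [0.6081, -0.0315, 0.1268]
tcp_rot: [-125.6, -72.0, -116.1]
wrist_force: [-0.3, -0.1, -1.8]
opening: 0.053
grasp_force: 62.8
```

>>> {"fn": "apply_moves", "kwargs": {"targets": [[0, 0, 0, 0, 0, 0], [0, 0, 0, 0, 0, 0], [0, 0, 0, 0, 0, 1], [0, 0, 0, 0, 0, -1], [0, 0, 0, 0, 0, 1], [0, 0, 0, 0, 0, -1], [0, 0, 0, 0, 0, 0], [0, 0, 0, 0, 0, 0]]}}

```text
time: 38.5
eef_pos: [0.6084, -0.0316, 0.1277]
tcp_rot: [-124.9, -71.7, -116.8]
wrist_force: [-0.7, -0.2, -0.8]
opening: 0.0527
grasp_force: 62.8
```

```bash
python3 - <<'E'
from look import *
st(); t=snap('side'); cv2.imwrite('pics/c7.png',cv2.resize(t['color'][150:350,200:420,::-1],None,fx=3,fy=3,interpolation=2))
path([at([.6,-.025,.15],25,-60),at([.49,-.35,.15],25,-75),at([.49,-.35,.0445],25,-75)],nmin={0:48})
E
```

```text
{'time': np.float64(38.5), 'joints': array([  14.825,   32.428,  -45.58 ,  -42.478,  -72.007, -130.657]), 'eef_pos': array([ 0.608, -0.032,  0.128]), 'tcp_rot': array([-124.905,  -71.717, -116.844]), 'wrist_force': array([-0.674, -0.246, -0.758]), 'opening': np.float64(0.053), 'grasp_force': np.float64(62.765)}
0  48 rows [0.004, -0.026, -0.007, -0.11, 0.012, 0.852] err 0.00 spd 0.40 margin 13.0 zmin 0.128 q [12.0, 21.0, -36.0, -1.0, -60.0, 53.0]
1  12 rows [-0.451, -0.965, 0.968, 0.283, 0.0, 0.132] err 0.00 spd 0.38 margin 8.5 zmin 0.146 q [-25.0, 17.0, -51.0, -33.0, -44.0, 26.0]
2  5 rows [0.956, 0.0, 0.446, 0.0, 0.0, 0.0] err 0.00 spd 0.38 margin 2.7 zmin 0.041 q [-25.0, 33.0, -57.0, -54.0, -44.0, 26.0]
```

View pics/c7.png

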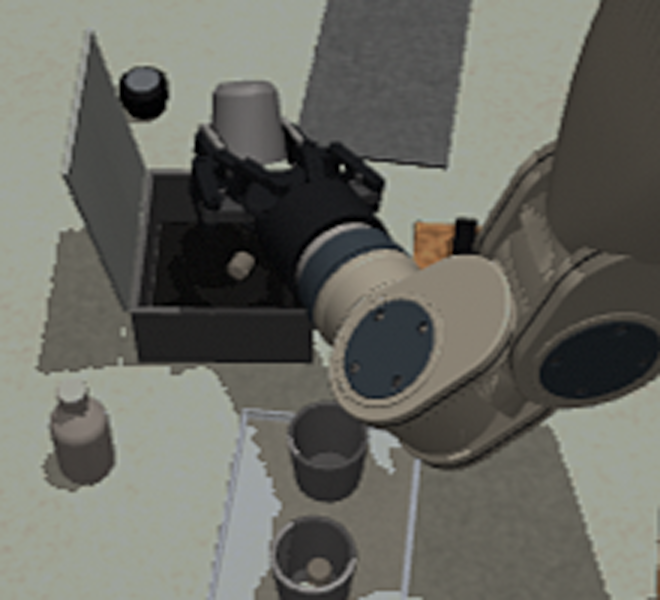

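A slug lies in the box at crop (240,262) and the inverted shell has emptied at (250,120). I unroll and place it on the pad.

>>> {"fn": "apply_moves", "kwargs": {"targets": [[0, -0.03, -0.01, -0.11, 0.01, 0.85], [0, -0.03, -0.01, -0.11, 0.01, 0.85], [0, -0.03, -0.01, -0.11, 0.01, 0.85], [0, -0.03, -0.01, -0.11, 0.01, 0.85], [0, -0.03, -0.01, -0.11, 0.01, 0.85], [0, -0.03, -0.01, -0.11, 0.01, 0.85], [0, -0.03, -0.01, -0.11, 0.01, 0.85], [0, -0.03, -0.01, -0.11, 0.01, 0.85]]}}

```text
time: 39.35
eef_pos: [0.6116, -0.0286, 0.1301]
tcp_rot: [-107.3, -46.8, -140.9]
wrist_force: [-0.4, -0.1, -1.1]
opening: 0.0528
grasp_force: 62.8
```

>>> {"fn": "apply_moves", "kwargs": {"targets": [[0, -0.03, -0.01, -0.11, 0.01, 0.85], [0, -0.03, -0.01, -0.11, 0.01, 0.85], [0, -0.03, -0.01, -0.11, 0.01, 0.85], [0, -0.03, -0.01, -0.11, 0.01, 0.85], [0, -0.03, -0.01, -0.11, 0.01, 0.85], [0, -0.03, -0.01, -0.11, 0.01, 0.85], [0, -0.03, -0.01, -0.11, 0.01, 0.85], [0, -0.03, -0.01, -0.11, 0.01, 0.85]]}}

```text
time: 40.15
eef_pos: [0.6138, -0.0267, 0.1342]
tcp_rot: [-105.4, -20.8, -150.4]
wrist_force: [-0.0, 0.1, -1.6]
opening: 0.0527
grasp_force: 62.8
```

>>> {"fn": "apply_moves", "kwargs": {"targets": [[0, -0.03, -0.01, -0.11, 0.01, 0.85], [0, -0.03, -0.01, -0.11, 0.01, 0.85], [0, -0.03, -0.01, -0.11, 0.01, 0.85], [0, -0.03, -0.01, -0.11, 0.01, 0.85], [0, -0.03, -0.01, -0.11, 0.01, 0.85], [0, -0.03, -0.01, -0.11, 0.01, 0.85], [0, -0.03, -0.01, -0.11, 0.01, 0.85], [0, -0.03, -0.01, -0.11, 0.01, 0.85]]}}

```text
time: 40.95
eef_pos: [0.6145, -0.0262, 0.1391]
tcp_rot: [-107.9, 5.2, -158.5]
wrist_force: [-0.3, 0.5, -0.9]
opening: 0.053
grasp_force: 62.8
```

>>> {"fn": "apply_moves", "kwargs": {"targets": [[0, -0.03, -0.01, -0.11, 0.01, 0.85], [0, -0.03, -0.01, -0.11, 0.01, 0.85], [0, -0.03, -0.01, -0.11, 0.01, 0.85], [0, -0.03, -0.01, -0.11, 0.01, 0.85], [0, -0.03, -0.01, -0.11, 0.01, 0.85], [0, -0.03, -0.01, -0.11, 0.01, 0.85], [0, -0.03, -0.01, -0.11, 0.01, 0.85], [0, -0.03, -0.01, -0.11, 0.01, 0.85]]}}

```text
time: 41.75
eef_pos: [0.6131, -0.0268, 0.1439]
tcp_rot: [-114.8, 30.5, -169.2]
wrist_force: [0.7, -0.2, -1.3]
opening: 0.053
grasp_force: 62.8
```

>>> {"fn": "apply_moves", "kwargs": {"targets": [[0, -0.03, -0.01, -0.11, 0.01, 0.85], [0, -0.03, -0.01, -0.11, 0.01, 0.85], [0, -0.03, -0.01, -0.11, 0.01, 0.85], [0, -0.03, -0.01, -0.11, 0.01, 0.85], [0, -0.03, -0.01, -0.11, 0.01, 0.85], [0, -0.03, -0.01, -0.11, 0.01, 0.85], [0, -0.03, -0.01, -0.11, 0.01, 0.85], [0, -0.03, -0.01, -0.11, 0.01, 0.85]]}}

```text
time: 42.55
eef_pos: [0.61, -0.028, 0.1476]
tcp_rot: [-132.5, 53.3, 170.3]
wrist_force: [0.9, -0.4, -1.2]
opening: 0.0531
grasp_force: 62.8
```

>>> {"fn": "apply_moves", "kwargs": {"targets": [[0, -0.03, -0.01, -0.11, 0.01, 0.85], [0, -0.03, -0.01, -0.11, 0.01, 0.85], [0, -0.03, -0.01, -0.11, 0.01, 0.85], [0, -0.03, -0.01, -0.11, 0.01, 0.85], [0, -0.03, -0.01, -0.11, 0.01, 0.85], [0, -0.03, -0.01, -0.11, 0.01, 0.85], [0, -0.03, -0.01, -0.11, 0.01, 0.85], [0, -0.03, -0.01, -0.11, 0.01, 0.85]]}}

```text
time: 43.35
eef_pos: [0.6055, -0.0294, 0.1495]
tcp_rot: [-179.8, 65.0, 120.5]
wrist_force: [-0.3, -0.6, -0.3]
opening: 0.0531
grasp_force: 62.8
```

```bash
python3 - <<'E'
from look import *
st()
path([at([.49,-.35,.15],25,-75)])
E
```

```text
{'time': np.float64(43.35), 'joints': array([ 1.2676e+01,  2.1023e+01, -3.6059e+01,  5.1000e-02, -5.9779e+01,
        5.3101e+01]), 'eef_pos': array([ 0.605, -0.029,  0.15 ]), 'tcp_rot': array([-179.762,   64.99 ,  120.482]), 'wrist_force': array([-0.286, -0.61 , -0.306]), 'opening': np.float64(0.053), 'grasp_force': np.float64(62.799)}
0  12 rows [-0.44, -0.977, 0.98, 0.287, 0.0, 0.136] err 0.00 spd 0.38 margin 8.5 zmin 0.146 q [-25.0, 17.0, -51.0, -33.0, -44.0, 26.0]
```

>>> {"fn": "apply_moves", "kwargs": {"targets": [[-0.44, -0.98, 0.98, 0.29, 0, 0.14], [-0.44, -0.98, 0.98, 0.29, 0, 0.14], [-0.44, -0.98, 0.98, 0.29, 0, 0.14], [-0.44, -0.98, 0.98, 0.29, 0, 0.14], [-0.44, -0.98, 0.98, 0.29, 0, 0.14], [-0.44, -0.98, 0.98, 0.28, 0, 0.13], [-0.44, -0.98, 0.98, 0.28, 0, 0.13], [-0.44, -0.98, 0.98, 0.28, 0, 0.13]]}}

```text
time: 44.15
eef_pos: [0.539, -0.2532, 0.1479]
tcp_rot: [-179.7, 65.0, 110.4]
wrist_force: [0.4, 0.3, -1.9]
opening: 0.053
grasp_force: 62.8
```

>>> {"fn": "apply_moves", "kwargs": {"targets": [[-0.44, -0.97, 0.98, 0.28, 0, 0.13], [-0.44, -0.97, 0.98, 0.28, 0, 0.13], [-0.44, -0.97, 0.98, 0.29, 0, 0.14], [-0.44, -0.97, 0.98, 0.29, 0, 0.14], [0, 0, 0, 0, 0, 0]]}}

```text
time: 44.65
eef_pos: [0.4914, -0.3603, 0.147]
tcp_rot: [-179.7, 65.1, 105.2]
wrist_force: [-0.4, 0.1, -0.6]
opening: 0.0529
grasp_force: 63.0
```

```bash
python3 - <<'E'
from look import *
st()
path([at([.49,-.35,.050],25,-75),at([.49,-.35,.048],25,-75)],nmin={0:6,1:2})
E
```

```text
{'time': np.float64(44.65), 'joints': array([-25.65 ,  17.412, -51.096, -32.909, -43.604,  26.137]), 'eef_pos': array([ 0.491, -0.36 ,  0.147]), 'tcp_rot': array([-179.697,   65.069,  105.173]), 'wrist_force': array([-0.39 ,  0.088, -0.591]), 'opening': np.float64(0.053), 'grasp_force': np.float64(62.979)}
0  6 rows [0.769, 0.012, 0.338, -0.006, 0.003, 0.003] err 0.00 spd 0.30 margin 2.9 zmin 0.046 q [-25.0, 32.0, -57.0, -53.0, -44.0, 26.0]
1  2 rows [0.045, 0.0, 0.021, 0.0, 0.0, 0.0] err 0.00 spd 0.02 margin 2.9 zmin 0.044 q [-25.0, 32.0, -57.0, -54.0, -44.0, 26.0]
```

>>> {"fn": "apply_moves", "kwargs": {"targets": [[0.77, 0.01, 0.34, 0, 0, 0], [0.77, 0.01, 0.34, 0, 0, 0], [0.77, 0.01, 0.34, 0, 0, 0], [0.77, 0.01, 0.34, 0, 0, 0], [0.77, 0.01, 0.34, 0, 0, 0], [0.77, 0.01, 0.34, 0, 0, 0], [0.05, 0, 0.02, 0, 0, 0], [0.05, 0, 0.02, 0, 0, 0]]}}

```text
time: 45.45
eef_pos: [0.4934, -0.3555, 0.0436]
tcp_rot: [-179.5, 65.0, 105.6]
wrist_force: [1.6, -0.4, -0.8]
opening: 0.0526
grasp_force: 63.0
```

>>> {"fn": "apply_moves", "kwargs": {"targets": [[0, 0, 0, 0, 0, 0], [0, 0, 0, 0, 0, 0], [0, 0, 0, 0, 0, 0], [0, 0, 0, 0, 0, 0], [0, 0, 0, 0, 0, 0]], "hand": -0.7}}

```text
time: 45.95
eef_pos: [0.4933, -0.3559, 0.0443]
tcp_rot: [-179.6, 65.1, 105.5]
wrist_force: [0.1, -0.3, -0.0]
opening: 0.0727
grasp_force: 0.0
```

>>> {"fn": "apply_moves", "kwargs": {"targets": [[0, 0, -0.5, 0, 0, 0], [0, 0, -0.8, 0, 0, 0], [0, 0, -0.8, 0, 0, 0], [0, 0, -0.8, 0, 0, 0], [0, 0, -0.8, 0, 0, 0], [-0.8, 0, -0.4, 0, 0, 0], [-0.8, 0, -0.4, 0, 0, 0], [-0.8, 0, -0.4, 0, 0, 0]]}}

```text
time: 46.75
eef_pos: [0.4751, -0.2888, 0.1295]
tcp_rot: [-179.5, 65.1, 105.7]
wrist_force: [1.1, 0.0, 0.0]
opening: 0.0725
grasp_force: 0.0
```

```bash
python3 - <<'E'
from look import *
st(); print(cups())
c=np.array([.537,.267,.042])
q=path([at([.54,.0,.24],25,-60),at(c,25,-45,.1,.12),at(c,25,-45,.085),at(c,25,-45)])
E
```

```text
{'time': np.float64(46.75), 'joints': array([-17.416,  17.288, -54.877, -31.29 , -49.877,  33.259]), 'eef_pos': array([ 0.475, -0.289,  0.13 ]), 'tcp_rot': array([-179.492,   65.056,  105.652]), 'wrist_force': array([1.067, 0.012, 0.033]), 'opening': np.float64(0.072), 'grasp_force': np.float64(0.0)}
[(536, 268, 28.6), (534, 177, 28.0), (491, -347, 28.3), (450, -735, 31.4)]
0  13 rows [0.02, 0.651, -0.993, -0.259, 0.004, -0.119] err 0.00 spd 0.33 margin 6.1 zmin 0.140 q [17.0, 11.0, -33.0, 21.0, -62.0, 62.0]
1  14 rows [0.577, 0.529, -0.936, -0.243, 0.0, -0.113] err 0.00 spd 0.31 margin 22.0 zmin 0.200 q [51.0, 28.0, -10.0, 65.0, -64.0, 105.0]
2  6 rows [0.906, -0.0, 0.548, 0.0, 0.0, 0.0] err 0.00 spd 0.25 margin 22.5 zmin 0.074 q [50.0, 36.0, -19.0, 46.0, -65.0, 102.0]
3  5 rows [0.0, -0.0, 0.85, 0.0, 0.0, 0.0] err 0.00 spd 0.39 margin 22.0 zmin 0.038 q [42.0, 36.0, -26.0, 22.0, -65.0, 84.0]
```

>>> {"fn": "apply_moves", "kwargs": {"targets": [[0.02, 0.65, -0.99, -0.26, 0, -0.12], [0.02, 0.65, -0.99, -0.26, 0, -0.12], [0.02, 0.65, -0.99, -0.26, 0, -0.12], [0.02, 0.65, -0.99, -0.26, 0, -0.12], [0.02, 0.65, -0.99, -0.26, 0, -0.12], [0.02, 0.65, -0.99, -0.26, 0, -0.12], [0.02, 0.65, -0.99, -0.26, 0, -0.12]]}}

```text
time: 47.5
eef_pos: [0.5211, -0.1392, 0.1846]
tcp_rot: [-179.6, 65.0, 113.6]
wrist_force: [0.4, 0.0, -0.8]
opening: 0.0726
grasp_force: 0.0
```

>>> {"fn": "apply_moves", "kwargs": {"targets": [[0.02, 0.65, -0.99, -0.26, 0, -0.12], [0.02, 0.65, -0.99, -0.26, 0, -0.12], [0.02, 0.65, -0.99, -0.26, 0, -0.12], [0.02, 0.65, -0.99, -0.26, 0, -0.12], [0.02, 0.65, -0.99, -0.26, 0, -0.12], [0.02, 0.65, -0.99, -0.26, 0, -0.12]]}}

```text
time: 48.1
eef_pos: [0.5435, -0.0073, 0.2323]
tcp_rot: [-179.6, 65.0, 120.5]
wrist_force: [-0.1, 0.1, 0.0]
opening: 0.0729
grasp_force: 0.0
```

>>> {"fn": "apply_moves", "kwargs": {"targets": [[0.58, 0.53, -0.94, -0.24, 0, -0.11], [0.58, 0.53, -0.94, -0.24, 0, -0.11], [0.58, 0.53, -0.94, -0.24, 0, -0.11], [0.58, 0.53, -0.94, -0.24, 0, -0.11], [0.58, 0.53, -0.94, -0.24, 0, -0.11], [0.58, 0.53, -0.94, -0.24, 0, -0.11], [0.58, 0.53, -0.94, -0.24, 0, -0.11]]}}

```text
time: 48.8
eef_pos: [0.5212, 0.1616, 0.2137]
tcp_rot: [-179.7, 65.0, 127.7]
wrist_force: [0.0, -0.3, 0.1]
opening: 0.0726
grasp_force: 0.0
```

>>> {"fn": "apply_moves", "kwargs": {"targets": [[0.58, 0.53, -0.94, -0.24, 0, -0.11], [0.58, 0.53, -0.94, -0.24, 0, -0.11], [0.58, 0.53, -0.94, -0.24, 0, -0.11], [0.58, 0.53, -0.94, -0.24, 0, -0.11], [0.58, 0.53, -0.94, -0.24, 0, -0.11], [0.58, 0.53, -0.94, -0.24, 0, -0.11], [0.58, 0.53, -0.94, -0.24, 0, -0.11], [0, 0, 0, 0, 0, 0]]}}

```text
time: 49.6
eef_pos: [0.4772, 0.3275, 0.195]
tcp_rot: [-179.8, 65.0, 135.2]
wrist_force: [0.8, -0.2, 0.5]
opening: 0.0731
grasp_force: 0.0
```

```bash
python3 - <<'E'
from look import *
st(); print(cups())
c=np.array([.537,.267,.042])
q=path([at(c,25,-45,.085),at(c,25,-45)])
E
```

```text
{'time': np.float64(49.6), 'joints': array([ 51.729,  28.563, -10.372,  65.204, -64.174, 105.54 ]), 'eef_pos': array([0.477, 0.328, 0.195]), 'tcp_rot': array([-179.796,   65.011,  135.212]), 'wrist_force': array([ 0.807, -0.2  ,  0.47 ]), 'opening': np.float64(0.073), 'grasp_force': np.float64(0.0)}
[(537, 266, 28.4), (533, 177, 28.0), (451, -735, 30.9), (429, -341, 28.5)]
0  6 rows [0.862, 0.002, 0.541, -0.003, 0.001, 0.003] err 0.00 spd 0.25 margin 22.5 zmin 0.074 q [50.0, 36.0, -19.0, 46.0, -65.0, 102.0]
1  5 rows [0.0, -0.0, 0.85, 0.0, 0.0, 0.0] err 0.00 spd 0.39 margin 22.0 zmin 0.038 q [42.0, 36.0, -26.0, 22.0, -65.0, 84.0]
```

The placed shell got knocked off the pad, from (491,-347) to (429,-341) mm. I'll re-place it later and carry on with shell 2.

>>> {"fn": "apply_moves", "kwargs": {"targets": [[0.86, 0, 0.54, 0, 0, 0], [0.86, 0, 0.54, 0, 0, 0], [0.86, 0, 0.54, 0, 0, 0], [0.86, 0, 0.54, 0, 0, 0], [0.86, 0, 0.54, 0, 0, 0], [0.86, 0, 0.54, 0, 0, 0], [0, 0, 0, 0, 0, 0]]}}

```text
time: 50.35
eef_pos: [0.4883, 0.3126, 0.073]
tcp_rot: [-179.4, 65.0, 135.3]
wrist_force: [0.4, -0.3, 0.4]
opening: 0.0727
grasp_force: 0.0
```

>>> {"fn": "apply_moves", "kwargs": {"targets": [[0, 0, 0.7, 0, 0, 0], [0, 0, 0.7, 0, 0, 0], [0, 0, 0.7, 0, 0, 0], [0, 0, 0.7, 0, 0, 0], [0, 0, 0.7, 0, 0, 0], [0, 0, 0.75, 0, 0, 0], [0, 0, 0, 0, 0, 0]]}}

```text
time: 51.05
eef_pos: [0.5435, 0.2583, 0.0397]
tcp_rot: [-179.9, 65.0, 134.8]
wrist_force: [-0.8, 0.3, 0.0]
opening: 0.0726
grasp_force: 0.0
```

>>> {"fn": "apply_moves", "kwargs": {"targets": [[0, 0, 0, 0, 0, 0], [0, 0, 0, 0, 0, 0], [0, 0, 0, 0, 0, 0], [0, 0, 0, 0, 0, 0], [0, 0, 0, 0, 0, 0], [0, 0, 0, 0, 0, 0], [0, 0, 0, 0, 0, 0]], "hand": 1}}

```text
time: 51.75
eef_pos: [0.5429, 0.2602, 0.0402]
tcp_rot: [-179.9, 65.1, 134.9]
wrist_force: [-3.5, -1.5, 5.1]
opening: 0.0524
grasp_force: 61.2
```

>>> {"fn": "apply_moves", "kwargs": {"targets": [[-0.45, 0, -0.21, 0, 0, 0], [-0.9, 0, -0.42, 0, 0, 0], [-0.9, 0, -0.42, 0, 0, 0], [-0.9, 0, -0.42, 0, 0, 0], [-0.9, 0, -0.42, 0, 0, 0], [-0.9, 0, -0.42, 0, 0, 0], [0, 0, 0, 0, 0, 0]]}}

```text
time: 52.45
eef_pos: [0.5436, 0.261, 0.1514]
tcp_rot: [179.5, 65.0, 134.4]
wrist_force: [0.1, 0.5, -1.7]
opening: 0.0529
grasp_force: 62.4
```

```bash
python3 - <<'E'
from look import *
st()
path([at([.6,-.025,.15],25,-60),at([.605,-.025,.13],10,-60,roll=-165)],nmin={1:48})
E
```

```text
{'time': np.float64(52.45), 'joints': array([ 42.344,  27.092, -20.722,  36.556, -64.874,  84.04 ]), 'eef_pos': array([0.544, 0.261, 0.151]), 'tcp_rot': array([179.457,  65.002, 134.38 ]), 'wrist_force': array([ 0.112,  0.533, -1.692]), 'opening': np.float64(0.053), 'grasp_force': np.float64(62.408)}
0  13 rows [-0.42, -0.512, 0.945, 0.261, -0.001, 0.117] err 0.00 spd 0.27 margin 22.3 zmin 0.146 q [12.0, 21.0, -36.0, -1.0, -60.0, 53.0]
1  48 rows [-0.003, 0.025, 0.008, 0.112, -0.015, -0.853] err 0.00 spd 0.40 margin 12.9 zmin 0.128 q [15.0, 33.0, -46.0, -45.0, -72.0, -133.0]
```

>>> {"fn": "apply_moves", "kwargs": {"targets": [[-0.42, -0.51, 0.94, 0.26, 0, 0.12], [-0.42, -0.51, 0.94, 0.26, 0, 0.12], [-0.42, -0.51, 0.94, 0.26, 0, 0.12], [-0.42, -0.51, 0.94, 0.26, 0, 0.12], [-0.42, -0.51, 0.94, 0.26, 0, 0.12], [-0.42, -0.51, 0.94, 0.26, 0, 0.12], [-0.42, -0.51, 0.94, 0.26, 0, 0.12]]}}

```text
time: 53.15
eef_pos: [0.5847, 0.1041, 0.1452]
tcp_rot: [-179.7, 65.0, 127.1]
wrist_force: [0.2, 0.3, -1.9]
opening: 0.0525
grasp_force: 62.4
```

>>> {"fn": "apply_moves", "kwargs": {"targets": [[-0.42, -0.51, 0.94, 0.26, 0, 0.12], [-0.42, -0.51, 0.94, 0.26, 0, 0.12], [-0.42, -0.51, 0.95, 0.26, 0, 0.12], [-0.42, -0.51, 0.95, 0.26, 0, 0.12], [-0.42, -0.52, 0.95, 0.26, 0, 0.11], [-0.42, -0.52, 0.95, 0.26, 0, 0.11], [0, 0, 0, 0, 0, 0]]}}

```text
time: 53.85
eef_pos: [0.6027, -0.0344, 0.143]
tcp_rot: [-179.4, 65.0, 120.4]
wrist_force: [0.5, 0.2, -1.4]
opening: 0.0525
grasp_force: 62.8
```

>>> {"fn": "apply_moves", "kwargs": {"targets": [[0, 0.03, 0.01, 0.11, -0.01, -0.85], [0, 0.03, 0.01, 0.11, -0.01, -0.85], [0, 0.03, 0.01, 0.11, -0.01, -0.85], [0, 0.03, 0.01, 0.11, -0.01, -0.85], [0, 0.03, 0.01, 0.11, -0.01, -0.85], [0, 0.03, 0.01, 0.11, -0.01, -0.85], [0, 0.03, 0.01, 0.11, -0.01, -0.85], [0, 0.03, 0.01, 0.11, -0.01, -0.85]]}}

```text
time: 54.65
eef_pos: [0.6075, -0.0304, 0.1416]
tcp_rot: [-132.3, 53.1, 170.3]
wrist_force: [0.1, -0.7, -2.5]
opening: 0.0527
grasp_force: 62.8
```

>>> {"fn": "apply_moves", "kwargs": {"targets": [[0, 0.03, 0.01, 0.11, -0.01, -0.85], [0, 0.03, 0.01, 0.11, -0.01, -0.85], [0, 0.03, 0.01, 0.11, -0.01, -0.85], [0, 0.03, 0.01, 0.11, -0.01, -0.85], [0, 0.03, 0.01, 0.11, -0.01, -0.85], [0, 0.03, 0.01, 0.11, -0.01, -0.85], [0, 0.03, 0.01, 0.11, -0.01, -0.85], [0, 0.03, 0.01, 0.11, -0.01, -0.85]]}}

```text
time: 55.45
eef_pos: [0.6109, -0.0291, 0.1381]
tcp_rot: [-114.8, 30.3, -169.3]
wrist_force: [0.0, -0.7, -2.0]
opening: 0.0533
grasp_force: 62.8
```

>>> {"fn": "apply_moves", "kwargs": {"targets": [[0, 0.03, 0.01, 0.11, -0.01, -0.85], [0, 0.03, 0.01, 0.11, -0.01, -0.85], [0, 0.03, 0.01, 0.11, -0.01, -0.85], [0, 0.03, 0.01, 0.11, -0.01, -0.85], [0, 0.03, 0.01, 0.11, -0.01, -0.85], [0, 0.03, 0.01, 0.11, -0.01, -0.85], [0, 0.03, 0.01, 0.11, -0.01, -0.85], [0, 0.03, 0.01, 0.11, -0.01, -0.85]]}}

```text
time: 56.25
eef_pos: [0.6125, -0.0285, 0.1333]
tcp_rot: [-107.9, 5.0, -158.7]
wrist_force: [0.2, 0.4, -1.0]
opening: 0.0524
grasp_force: 62.8
```

>>> {"fn": "apply_moves", "kwargs": {"targets": [[0, 0.03, 0.01, 0.11, -0.01, -0.85], [0, 0.03, 0.01, 0.11, -0.01, -0.85], [0, 0.03, 0.01, 0.11, -0.01, -0.85], [0, 0.03, 0.01, 0.11, -0.01, -0.85], [0, 0.03, 0.01, 0.11, -0.01, -0.85], [0, 0.03, 0.01, 0.11, -0.01, -0.85], [0, 0.03, 0.01, 0.11, -0.01, -0.85], [0, 0.03, 0.01, 0.11, -0.01, -0.85]]}}

```text
time: 57.05
eef_pos: [0.6122, -0.0289, 0.1284]
tcp_rot: [-105.5, -21.0, -150.6]
wrist_force: [-0.3, -0.5, -1.6]
opening: 0.0526
grasp_force: 62.8
```

>>> {"fn": "apply_moves", "kwargs": {"targets": [[0, 0.03, 0.01, 0.11, -0.01, -0.85], [0, 0.03, 0.01, 0.11, -0.01, -0.85], [0, 0.03, 0.01, 0.11, -0.01, -0.85], [0, 0.03, 0.01, 0.11, -0.01, -0.85], [0, 0.03, 0.01, 0.11, -0.01, -0.85], [0, 0.03, 0.01, 0.11, -0.01, -0.85], [0, 0.03, 0.01, 0.11, -0.01, -0.85], [0, 0.03, 0.01, 0.11, -0.01, -0.85]]}}

```text
time: 57.85
eef_pos: [0.6101, -0.0306, 0.1242]
tcp_rot: [-107.4, -47.1, -141.0]
wrist_force: [-0.3, -0.0, -1.1]
opening: 0.0527
grasp_force: 62.8
```

>>> {"fn": "apply_moves", "kwargs": {"targets": [[0, 0.03, 0.01, 0.11, -0.01, -0.85], [0, 0.03, 0.01, 0.11, -0.01, -0.85], [0, 0.03, 0.01, 0.11, -0.01, -0.85], [0, 0.03, 0.01, 0.11, -0.01, -0.85], [0, 0.03, 0.01, 0.11, -0.01, -0.85], [0, 0.03, 0.01, 0.11, -0.01, -0.85], [0, 0.03, 0.01, 0.11, -0.01, -0.85], [0, 0.03, 0.01, 0.11, -0.01, -0.85]]}}

```text
time: 58.65
eef_pos: [0.607, -0.0335, 0.1216]
tcp_rot: [-125.2, -71.8, -116.8]
wrist_force: [0.2, 0.1, -1.3]
opening: 0.0527
grasp_force: 62.7
```

>>> {"fn": "apply_moves", "kwargs": {"targets": [[0, 0, 0, 0, 0, 0], [0, 0, 0, 0, 0, 0], [0, 0, 0, 0, 0, 1], [0, 0, 0, 0, 0, -1], [0, 0, 0, 0, 0, 1], [0, 0, 0, 0, 0, -1], [0, 0, 0, 0, 0, 0], [0, 0, 0, 0, 0, 0]]}}

```text
time: 59.45
eef_pos: [0.6071, -0.0341, 0.1221]
tcp_rot: [-124.6, -71.6, -117.5]
wrist_force: [-0.1, -0.3, -1.7]
opening: 0.0527
grasp_force: 62.7
```

```bash
python3 - <<'E'
from look import *
st(); t=snap('side'); cv2.imwrite('pics/side7.png',t['color'][:,:,::-1])
# white-ish blobs inside the box / on bench
hsv=cv2.cvtColor(t['color'],cv2.COLOR_RGB2HSV).astype(int); m=win(hsv[...,2]>100,245,315,215,262).astype(np.uint8)
n,L,S,C=cv2.connectedComponentsWithStats(m); print([(S[i].tolist()) for i in range(1,n) if S[i,4]>8])
path([at([.6,-.025,.15],25,-60)],nmin={0:48})
E
```

```text
{'time': np.float64(59.45), 'joints': array([  14.634,   33.085,  -45.831,  -43.172,  -72.132, -130.278]), 'eef_pos': array([ 0.607, -0.034,  0.122]), 'tcp_rot': array([-124.606,  -71.603, -117.488]), 'wrist_force': array([-0.085, -0.285, -1.726]), 'opening': np.float64(0.053), 'grasp_force': np.float64(62.742)}
[[301, 226, 14, 13, 40], [279, 234, 6, 6, 19], [269, 241, 9, 7, 36], [307, 240, 8, 22, 100]]
0  48 rows [-0.0, -0.033, -0.011, -0.11, 0.01, 0.85] err 0.00 spd 0.40 margin 12.9 zmin 0.122 q [12.0, 21.0, -36.0, -1.0, -60.0, 53.0]
```

>>> {"fn": "apply_moves", "kwargs": {"targets": [[0, -0.03, -0.01, -0.11, 0.01, 0.85], [0, -0.03, -0.01, -0.11, 0.01, 0.85], [0, -0.03, -0.01, -0.11, 0.01, 0.85], [0, -0.03, -0.01, -0.11, 0.01, 0.85], [0, -0.03, -0.01, -0.11, 0.01, 0.85], [0, -0.03, -0.01, -0.11, 0.01, 0.85], [0, -0.03, -0.01, -0.11, 0.01, 0.85], [0, -0.03, -0.01, -0.11, 0.01, 0.85]]}}

```text
time: 60.3
eef_pos: [0.6102, -0.0313, 0.1245]
tcp_rot: [-107.2, -46.7, -141.3]
wrist_force: [0.6, -0.4, -1.2]
opening: 0.0527
grasp_force: 62.7
```

>>> {"fn": "apply_moves", "kwargs": {"targets": [[0, -0.03, -0.01, -0.11, 0.01, 0.85], [0, -0.03, -0.01, -0.11, 0.01, 0.85], [0, -0.03, -0.01, -0.11, 0.01, 0.85], [0, -0.03, -0.01, -0.11, 0.01, 0.85], [0, -0.03, -0.01, -0.11, 0.01, 0.85], [0, -0.03, -0.01, -0.11, 0.01, 0.85], [0, -0.03, -0.01, -0.11, 0.01, 0.85], [0, -0.03, -0.01, -0.11, 0.01, 0.85]]}}

```text
time: 61.1
eef_pos: [0.6124, -0.0295, 0.1286]
tcp_rot: [-105.4, -20.6, -150.8]
wrist_force: [-0.4, -0.6, -1.7]
opening: 0.0526
grasp_force: 62.8
```

>>> {"fn": "apply_moves", "kwargs": {"targets": [[0, -0.03, -0.01, -0.11, 0.01, 0.85], [0, -0.03, -0.01, -0.11, 0.01, 0.85], [0, -0.03, -0.01, -0.11, 0.01, 0.85], [0, -0.03, -0.01, -0.11, 0.01, 0.85], [0, -0.03, -0.01, -0.11, 0.01, 0.85], [0, -0.03, -0.01, -0.11, 0.01, 0.85], [0, -0.03, -0.01, -0.11, 0.01, 0.85], [0, -0.03, -0.01, -0.11, 0.01, 0.85]]}}

```text
time: 61.9
eef_pos: [0.6131, -0.0289, 0.1335]
tcp_rot: [-107.9, 5.4, -158.9]
wrist_force: [-0.8, 0.0, -0.7]
opening: 0.0527
grasp_force: 62.8
```

>>> {"fn": "apply_moves", "kwargs": {"targets": [[0, -0.03, -0.01, -0.11, 0.01, 0.85], [0, -0.03, -0.01, -0.11, 0.01, 0.85], [0, -0.03, -0.01, -0.11, 0.01, 0.85], [0, -0.03, -0.01, -0.11, 0.01, 0.85], [0, -0.03, -0.01, -0.11, 0.01, 0.85], [0, -0.03, -0.01, -0.11, 0.01, 0.85], [0, -0.03, -0.01, -0.11, 0.01, 0.85], [0, -0.03, -0.01, -0.11, 0.01, 0.85]]}}

```text
time: 62.7
eef_pos: [0.6117, -0.0295, 0.1383]
tcp_rot: [-114.9, 30.7, -169.5]
wrist_force: [-1.1, -0.8, -0.2]
opening: 0.0524
grasp_force: 62.8
```

>>> {"fn": "apply_moves", "kwargs": {"targets": [[0, -0.03, -0.01, -0.11, 0.01, 0.85], [0, -0.03, -0.01, -0.11, 0.01, 0.85], [0, -0.03, -0.01, -0.11, 0.01, 0.85], [0, -0.03, -0.01, -0.11, 0.01, 0.85], [0, -0.03, -0.01, -0.11, 0.01, 0.85], [0, -0.03, -0.01, -0.11, 0.01, 0.85], [0, -0.03, -0.01, -0.11, 0.01, 0.85], [0, -0.03, -0.01, -0.11, 0.01, 0.85]]}}

```text
time: 63.5
eef_pos: [0.6085, -0.0307, 0.142]
tcp_rot: [-132.6, 53.4, 169.8]
wrist_force: [1.4, 0.6, -2.1]
opening: 0.0525
grasp_force: 62.8
```

>>> {"fn": "apply_moves", "kwargs": {"targets": [[0, -0.03, -0.01, -0.11, 0.01, 0.85], [0, -0.03, -0.01, -0.11, 0.01, 0.85], [0, -0.03, -0.01, -0.11, 0.01, 0.85], [0, -0.03, -0.01, -0.11, 0.01, 0.85], [0, -0.03, -0.01, -0.11, 0.01, 0.85], [0, -0.03, -0.01, -0.11, 0.01, 0.85], [0, -0.03, -0.01, -0.11, 0.01, 0.85], [0, -0.03, -0.01, -0.11, 0.01, 0.85]]}}

```text
time: 64.3
eef_pos: [0.6041, -0.032, 0.1439]
tcp_rot: [179.9, 65.0, 119.8]
wrist_force: [-0.6, 0.4, -1.3]
opening: 0.0529
grasp_force: 62.8
```

```bash
python3 - <<'E'
from look import *
st()
path([at([.525,-.35,.15],25,-75),at([.525,-.35,.046],25,-75)])
E
```

```text
{'time': np.float64(64.3), 'joints': array([ 12.469,  21.482, -36.523,  -0.756, -59.845,  53.399]), 'eef_pos': array([ 0.604, -0.032,  0.144]), 'tcp_rot': array([179.902,  65.008, 119.809]), 'wrist_force': array([-0.602,  0.415, -1.336]), 'opening': np.float64(0.053), 'grasp_force': np.float64(62.782)}
0  13 rows [-0.448, -0.765, 0.939, 0.26, 0.0, 0.12] err 0.00 spd 0.32 margin 13.2 zmin 0.144 q [-24.0, 19.0, -47.0, -29.0, -45.0, 28.0]
1  5 rows [0.943, 0.0, 0.44, 0.0, 0.0, 0.0] err 0.00 spd 0.33 margin 7.8 zmin 0.042 q [-24.0, 33.0, -52.0, -48.0, -45.0, 28.0]
```

>>> {"fn": "apply_moves", "kwargs": {"targets": [[-0.45, -0.76, 0.94, 0.26, 0, 0.12], [-0.45, -0.76, 0.94, 0.26, 0, 0.12], [-0.45, -0.76, 0.94, 0.26, 0, 0.12], [-0.45, -0.76, 0.94, 0.26, 0, 0.12], [-0.45, -0.76, 0.94, 0.26, 0, 0.12], [-0.45, -0.76, 0.94, 0.26, 0, 0.12], [-0.45, -0.76, 0.94, 0.26, 0, 0.12]]}}

```text
time: 65.0
eef_pos: [0.5738, -0.2109, 0.1459]
tcp_rot: [-179.7, 65.0, 112.1]
wrist_force: [1.1, -0.6, -1.4]
opening: 0.0529
grasp_force: 62.8
```

>>> {"fn": "apply_moves", "kwargs": {"targets": [[-0.45, -0.77, 0.94, 0.26, 0, 0.12], [-0.45, -0.77, 0.94, 0.26, 0, 0.12], [-0.45, -0.77, 0.94, 0.26, 0, 0.12], [-0.45, -0.77, 0.94, 0.26, 0, 0.12], [-0.45, -0.77, 0.94, 0.26, 0, 0.12], [-0.45, -0.77, 0.94, 0.26, 0, 0.12], [0, 0, 0, 0, 0, 0]]}}

```text
time: 65.7
eef_pos: [0.5267, -0.3604, 0.1476]
tcp_rot: [-179.6, 65.1, 105.2]
wrist_force: [0.1, 1.3, -0.9]
opening: 0.0524
grasp_force: 62.9
```

>>> {"fn": "apply_moves", "kwargs": {"targets": [[0.9, 0, 0.42, 0, 0, 0], [0.9, 0, 0.42, 0, 0, 0], [0.9, 0, 0.42, 0, 0, 0], [0.9, 0, 0.42, 0, 0, 0], [0.5, 0, 0.23, 0, 0, 0], [0, 0, 0, 0, 0, 0]]}}

```text
time: 66.3
eef_pos: [0.5272, -0.3577, 0.0551]
tcp_rot: [-179.2, 64.9, 105.8]
wrist_force: [0.1, 0.0, -1.1]
opening: 0.0523
grasp_force: 62.9
```

```bash
python3 - <<'E'
from look import *
st()
path([at([.525,-.35,.046],25,-75)],nmin={0:2})
E
```

```text
{'time': np.float64(66.3), 'joints': array([-23.523,  31.252, -51.315, -45.634, -45.172,  27.705]), 'eef_pos': array([ 0.527, -0.358,  0.055]), 'tcp_rot': array([-179.233,   64.935,  105.793]), 'wrist_force': array([ 0.086,  0.047, -1.148]), 'opening': np.float64(0.052), 'grasp_force': np.float64(62.924)}
0  2 rows [0.29, -0.001, 0.139, -0.006, -0.008, 0.042] err 0.00 spd 0.11 margin 7.8 zmin 0.042 q [-24.0, 33.0, -52.0, -48.0, -45.0, 28.0]
```

Now I lower the last 13 mm, release, back out and go for shell 1.

>>> {"fn": "apply_moves", "kwargs": {"targets": [[0.2, 0, 0.1, 0, 0, 0], [0.2, 0, 0.1, 0, 0, 0], [0.18, 0, 0.08, 0, 0, 0], [0, 0, 0, 0, 0, 0]]}}

```text
time: 66.7
eef_pos: [0.5275, -0.3586, 0.0441]
tcp_rot: [-179.5, 65.1, 105.6]
wrist_force: [-0.7, 0.0, -2.0]
opening: 0.0533
grasp_force: 62.9
```

>>> {"fn": "apply_moves", "kwargs": {"targets": [[0, 0, 0, 0, 0, 0], [0, 0, 0, 0, 0, 0], [0, 0, 0, 0, 0, 0], [0, 0, 0, 0, 0, 0], [0, 0, 0, 0, 0, 0]], "hand": -0.7}}

```text
time: 67.2
eef_pos: [0.5276, -0.3587, 0.0445]
tcp_rot: [-179.5, 65.1, 105.5]
wrist_force: [0.4, -0.0, 0.6]
opening: 0.0725
grasp_force: 0.2
```

>>> {"fn": "apply_moves", "kwargs": {"targets": [[0, 0, -0.5, 0, 0, 0], [0, 0, -0.8, 0, 0, 0], [0, 0, -0.8, 0, 0, 0], [0, 0, -0.8, 0, 0, 0], [0, 0, -0.8, 0, 0, 0], [-0.8, 0, -0.4, 0, 0, 0], [-0.8, 0, -0.4, 0, 0, 0], [-0.8, 0, -0.4, 0, 0, 0]]}}

```text
time: 68.0
eef_pos: [0.5095, -0.2915, 0.1299]
tcp_rot: [-179.4, 65.1, 105.7]
wrist_force: [-1.0, -0.2, 0.4]
opening: 0.0724
grasp_force: 0.0
```

```bash
python3 - <<'E'
from look import *
st(); print(cups())
c=np.array([.533,.177,.0435])
q=path([at([.52,.0,.24],25,-60),at(c,25,-50,.1,.12),at(c,25,-50,.085),at(c,25,-50),at(c,25,-50,0,.115),at([.6,-.025,.155],25,-60)])
E
```

```text
{'time': np.float64(68.0), 'joints': array([-16.378,  19.234, -50.153, -27.622, -50.726,  34.382]), 'eef_pos': array([ 0.51 , -0.292,  0.13 ]), 'tcp_rot': array([-179.411,   65.06 ,  105.652]), 'wrist_force': array([-1.016, -0.247,  0.363]), 'opening': np.float64(0.072), 'grasp_force': np.float64(0.0)}
[(533, 177, 27.9), (525, -348, 28.5), (450, -734, 31.4), (430, -340, 28.7)]
0  14 rows [0.055, 0.428, -0.996, -0.242, 0.004, -0.111] err 0.00 spd 0.33 margin 10.1 zmin 0.140 q [18.0, 9.0, -35.0, 22.0, -62.0, 63.0]
1  10 rows [0.639, 0.519, -0.965, -0.227, 0.0, -0.106] err 0.00 spd 0.34 margin 22.0 zmin 0.202 q [45.0, 24.0, -18.0, 60.0, -64.0, 102.0]
2  6 rows [0.906, -0.0, 0.548, 0.0, 0.0, 0.0] err 0.00 spd 0.27 margin 22.3 zmin 0.076 q [44.0, 32.0, -27.0, 39.0, -65.0, 99.0]
3  5 rows [-0.0, -0.0, 0.85, 0.0, 0.0, 0.0] err 0.00 spd 0.43 margin 22.0 zmin 0.040 q [35.0, 33.0, -34.0, 13.0, -65.0, 79.0]
4  6 rows [-0.869, 0.0, -0.405, 0.0, 0.0, 0.0] err 0.00 spd 0.22 margin 22.4 zmin 0.059 q [35.0, 23.0, -28.0, 29.0, -65.0, 79.0]
5  10 rows [-0.414, -0.321, 0.93, 0.227, -0.0, 0.106] err 0.00 spd 0.26 margin 22.7 zmin 0.151 q [12.0, 21.0, -36.0, 0.0, -60.0, 53.0]
```

>>> {"fn": "apply_moves", "kwargs": {"targets": [[0.05, 0.43, -1, -0.24, 0, -0.11], [0.05, 0.43, -1, -0.24, 0, -0.11], [0.05, 0.43, -1, -0.24, 0, -0.11], [0.05, 0.43, -1, -0.24, 0, -0.11], [0.05, 0.43, -1, -0.24, 0, -0.11], [0.05, 0.43, -1, -0.24, 0, -0.11], [0.05, 0.43, -1, -0.24, 0, -0.11]]}}

```text
time: 68.75
eef_pos: [0.5261, -0.149, 0.1818]
tcp_rot: [-179.5, 65.1, 113.0]
wrist_force: [-0.9, -0.2, 0.0]
opening: 0.0725
grasp_force: 0.0
```

>>> {"fn": "apply_moves", "kwargs": {"targets": [[0.05, 0.43, -1, -0.24, 0, -0.11], [0.05, 0.43, -1, -0.24, 0, -0.11], [0.05, 0.43, -1, -0.24, 0, -0.11], [0.05, 0.43, -1, -0.24, 0, -0.11], [0.05, 0.43, -1, -0.24, 0, -0.11], [0.05, 0.43, -1, -0.24, 0, -0.11], [0.05, 0.43, -1, -0.24, 0, -0.11]]}}

```text
time: 69.45
eef_pos: [0.5242, -0.0061, 0.2343]
tcp_rot: [-179.7, 65.0, 120.3]
wrist_force: [-0.5, 0.0, -1.0]
opening: 0.0729
grasp_force: 0.0
```

>>> {"fn": "apply_moves", "kwargs": {"targets": [[0.64, 0.52, -0.96, -0.23, 0, -0.11], [0.64, 0.52, -0.96, -0.23, 0, -0.11], [0.64, 0.52, -0.96, -0.23, 0, -0.11], [0.64, 0.52, -0.96, -0.23, 0, -0.11], [0.64, 0.52, -0.96, -0.23, 0, -0.11]]}}

```text
time: 69.95
eef_pos: [0.5079, 0.1182, 0.2163]
tcp_rot: [-179.5, 65.0, 125.5]
wrist_force: [-0.3, 0.1, 0.3]
opening: 0.0727
grasp_force: 0.0
```

>>> {"fn": "apply_moves", "kwargs": {"targets": [[0.64, 0.52, -0.96, -0.23, 0, -0.11], [0.64, 0.52, -0.96, -0.23, 0, -0.11], [0.64, 0.52, -0.96, -0.23, 0, -0.11], [0.64, 0.52, -0.96, -0.23, 0, -0.11], [0.64, 0.52, -0.96, -0.23, 0, -0.11], [0, 0, 0, 0, 0, 0]]}}

```text
time: 70.55
eef_pos: [0.4807, 0.2417, 0.198]
tcp_rot: [-179.3, 65.0, 130.9]
wrist_force: [0.2, 0.5, 0.4]
opening: 0.0727
grasp_force: 0.0
```

```bash
python3 - <<'E'
from look import *
st(); print(cups())
c=np.array([.533,.177,.0435])
q=path([at(c,25,-50,.085),at(c,25,-50)])
E
```

```text
{'time': np.float64(70.55), 'joints': array([ 45.393,  23.907, -18.008,  59.22 , -64.489, 101.981]), 'eef_pos': array([0.481, 0.242, 0.198]), 'tcp_rot': array([-179.311,   65.001,  130.888]), 'wrist_force': array([0.175, 0.491, 0.448]), 'opening': np.float64(0.073), 'grasp_force': np.float64(0.0)}
[(534, 177, 28.1), (526, -347, 28.3), (450, -735, 31.1), (430, -341, 28.8)]
0  6 rows [0.879, -0.006, 0.533, 0.003, 0.001, 0.015] err 0.00 spd 0.26 margin 22.3 zmin 0.076 q [44.0, 32.0, -27.0, 39.0, -65.0, 99.0]
1  5 rows [-0.0, -0.0, 0.85, 0.0, 0.0, 0.0] err 0.00 spd 0.43 margin 22.0 zmin 0.040 q [35.0, 33.0, -34.0, 13.0, -65.0, 79.0]
```

>>> {"fn": "apply_moves", "kwargs": {"targets": [[0.88, 0, 0.53, 0, 0, 0.02], [0.88, 0, 0.53, 0, 0, 0.01], [0.88, 0, 0.53, 0, 0, 0.02], [0.88, 0, 0.53, 0, 0, 0.01], [0.88, 0, 0.53, 0, 0, 0.02], [0.88, 0, 0.53, 0, 0, 0.01], [0, 0, 0, 0, 0, 0]]}}

```text
time: 71.3
eef_pos: [0.489, 0.2277, 0.0746]
tcp_rot: [-179.7, 65.0, 130.1]
wrist_force: [-1.1, -1.0, 1.2]
opening: 0.0724
grasp_force: 0.0
```

>>> {"fn": "apply_moves", "kwargs": {"targets": [[0, 0, 0.7, 0, 0, 0], [0, 0, 0.7, 0, 0, 0], [0, 0, 0.7, 0, 0, 0], [0, 0, 0.7, 0, 0, 0], [0, 0, 0.7, 0, 0, 0], [0, 0, 0.75, 0, 0, 0], [0, 0, 0, 0, 0, 0]]}}

```text
time: 72.0
eef_pos: [0.5394, 0.1688, 0.041]
tcp_rot: [179.8, 65.0, 129.6]
wrist_force: [-1.8, -0.2, -0.1]
opening: 0.0725
grasp_force: 0.0
```

>>> {"fn": "apply_moves", "kwargs": {"targets": [[0, 0, 0, 0, 0, 0], [0, 0, 0, 0, 0, 0], [0, 0, 0, 0, 0, 0], [0, 0, 0, 0, 0, 0], [0, 0, 0, 0, 0, 0], [0, 0, 0, 0, 0, 0], [0, 0, 0, 0, 0, 0]], "hand": 1}}

```text
time: 72.7
eef_pos: [0.5389, 0.1706, 0.0414]
tcp_rot: [179.8, 65.1, 129.7]
wrist_force: [-4.1, -1.0, 6.2]
opening: 0.0522
grasp_force: 61.7
```

>>> {"fn": "apply_moves", "kwargs": {"targets": [[-0.45, 0, -0.21, 0, 0, 0], [-0.9, 0, -0.42, 0, 0, 0], [-0.9, 0, -0.42, 0, 0, 0], [-0.9, 0, -0.42, 0, 0, 0], [-0.9, 0, -0.42, 0, 0, 0], [-0.9, 0, -0.42, 0, 0, 0], [0, 0, 0, 0, 0, 0]]}}

```text
time: 73.4
eef_pos: [0.5395, 0.1712, 0.1525]
tcp_rot: [179.2, 65.0, 129.2]
wrist_force: [1.2, 0.4, -1.5]
opening: 0.0522
grasp_force: 62.6
```

```bash
python3 - <<'E'
from look import *
st()
path([at([.6,-.025,.15],25,-60),at([.605,-.025,.13],10,-60,roll=-165)],nmin={1:48})
E
```

```text
{'time': np.float64(73.4), 'joints': array([ 35.36 ,  22.989, -28.449,  28.478, -64.577,  79.251]), 'eef_pos': array([0.54 , 0.171, 0.152]), 'tcp_rot': array([179.162,  64.994, 129.193]), 'wrist_force': array([ 1.151,  0.363, -1.523]), 'opening': np.float64(0.052), 'grasp_force': np.float64(62.614)}
0  10 rows [-0.402, -0.327, 0.934, 0.229, -0.001, 0.097] err 0.00 spd 0.26 margin 22.7 zmin 0.146 q [12.0, 21.0, -36.0, -1.0, -60.0, 53.0]
1  48 rows [-0.003, 0.025, 0.008, 0.112, -0.015, -0.853] err 0.00 spd 0.40 margin 12.9 zmin 0.128 q [15.0, 33.0, -46.0, -45.0, -72.0, -133.0]
```

>>> {"fn": "apply_moves", "kwargs": {"targets": [[-0.4, -0.33, 0.93, 0.23, 0, 0.1], [-0.4, -0.33, 0.93, 0.23, 0, 0.1], [-0.4, -0.33, 0.93, 0.23, 0, 0.1], [-0.4, -0.33, 0.93, 0.23, 0, 0.1], [-0.4, -0.33, 0.93, 0.23, 0, 0.1]]}}

```text
time: 73.9
eef_pos: [0.575, 0.0696, 0.1456]
tcp_rot: [-179.8, 64.9, 125.1]
wrist_force: [0.3, -0.4, -2.4]
opening: 0.0521
grasp_force: 62.6
```

>>> {"fn": "apply_moves", "kwargs": {"targets": [[-0.4, -0.33, 0.93, 0.23, 0, 0.1], [-0.4, -0.33, 0.93, 0.23, 0, 0.1], [-0.4, -0.33, 0.93, 0.23, 0, 0.1], [-0.4, -0.33, 0.93, 0.23, 0, 0.1], [-0.4, -0.33, 0.93, 0.23, 0, 0.1], [0, 0, 0, 0, 0, 0]]}}

```text
time: 74.5
eef_pos: [0.6022, -0.0343, 0.1425]
tcp_rot: [-179.4, 65.0, 120.3]
wrist_force: [-0.2, -0.6, -1.8]
opening: 0.0522
grasp_force: 63.1
```

>>> {"fn": "apply_moves", "kwargs": {"targets": [[0, 0.03, 0.01, 0.11, -0.01, -0.85], [0, 0.03, 0.01, 0.11, -0.01, -0.85], [0, 0.03, 0.01, 0.11, -0.01, -0.85], [0, 0.03, 0.01, 0.11, -0.01, -0.85], [0, 0.03, 0.01, 0.11, -0.01, -0.85], [0, 0.03, 0.01, 0.11, -0.01, -0.85], [0, 0.03, 0.01, 0.11, -0.01, -0.85], [0, 0.03, 0.01, 0.11, -0.01, -0.85]]}}

```text
time: 75.3
eef_pos: [0.6066, -0.0305, 0.1411]
tcp_rot: [-132.3, 53.0, 170.2]
wrist_force: [-0.3, -1.1, -1.4]
opening: 0.0525
grasp_force: 63.1
```

>>> {"fn": "apply_moves", "kwargs": {"targets": [[0, 0.03, 0.01, 0.11, -0.01, -0.85], [0, 0.03, 0.01, 0.11, -0.01, -0.85], [0, 0.03, 0.01, 0.11, -0.01, -0.85], [0, 0.03, 0.01, 0.11, -0.01, -0.85], [0, 0.03, 0.01, 0.11, -0.01, -0.85], [0, 0.03, 0.01, 0.11, -0.01, -0.85], [0, 0.03, 0.01, 0.11, -0.01, -0.85], [0, 0.03, 0.01, 0.11, -0.01, -0.85]]}}

```text
time: 76.1
eef_pos: [0.61, -0.0292, 0.1376]
tcp_rot: [-114.8, 30.3, -169.4]
wrist_force: [0.2, 0.6, -2.5]
opening: 0.052
grasp_force: 63.0
```

>>> {"fn": "apply_moves", "kwargs": {"targets": [[0, 0.03, 0.01, 0.11, -0.01, -0.85], [0, 0.03, 0.01, 0.11, -0.01, -0.85], [0, 0.03, 0.01, 0.11, -0.01, -0.85], [0, 0.03, 0.01, 0.11, -0.01, -0.85], [0, 0.03, 0.01, 0.11, -0.01, -0.85], [0, 0.03, 0.01, 0.11, -0.01, -0.85], [0, 0.03, 0.01, 0.11, -0.01, -0.85], [0, 0.03, 0.01, 0.11, -0.01, -0.85]]}}

```text
time: 76.9
eef_pos: [0.6116, -0.0286, 0.1329]
tcp_rot: [-107.9, 5.0, -158.8]
wrist_force: [-0.5, -0.3, -1.7]
opening: 0.0522
grasp_force: 63.0
```

>>> {"fn": "apply_moves", "kwargs": {"targets": [[0, 0.03, 0.01, 0.11, -0.01, -0.85], [0, 0.03, 0.01, 0.11, -0.01, -0.85], [0, 0.03, 0.01, 0.11, -0.01, -0.85], [0, 0.03, 0.01, 0.11, -0.01, -0.85], [0, 0.03, 0.01, 0.11, -0.01, -0.85], [0, 0.03, 0.01, 0.11, -0.01, -0.85], [0, 0.03, 0.01, 0.11, -0.01, -0.85], [0, 0.03, 0.01, 0.11, -0.01, -0.85]]}}

```text
time: 77.7
eef_pos: [0.6112, -0.029, 0.1279]
tcp_rot: [-105.5, -21.0, -150.6]
wrist_force: [0.0, 0.3, -1.5]
opening: 0.0517
grasp_force: 63.0
```

>>> {"fn": "apply_moves", "kwargs": {"targets": [[0, 0.03, 0.01, 0.11, -0.01, -0.85], [0, 0.03, 0.01, 0.11, -0.01, -0.85], [0, 0.03, 0.01, 0.11, -0.01, -0.85], [0, 0.03, 0.01, 0.11, -0.01, -0.85], [0, 0.03, 0.01, 0.11, -0.01, -0.85], [0, 0.03, 0.01, 0.11, -0.01, -0.85], [0, 0.03, 0.01, 0.11, -0.01, -0.85], [0, 0.03, 0.01, 0.11, -0.01, -0.85]]}}

```text
time: 78.5
eef_pos: [0.6092, -0.0307, 0.1238]
tcp_rot: [-107.4, -47.1, -141.1]
wrist_force: [0.3, -0.1, -1.9]
opening: 0.0522
grasp_force: 63.0
```

>>> {"fn": "apply_moves", "kwargs": {"targets": [[0, 0.03, 0.01, 0.11, -0.01, -0.85], [0, 0.03, 0.01, 0.11, -0.01, -0.85], [0, 0.03, 0.01, 0.11, -0.01, -0.85], [0, 0.03, 0.01, 0.11, -0.01, -0.85], [0, 0.03, 0.01, 0.11, -0.01, -0.85], [0, 0.03, 0.01, 0.11, -0.01, -0.85], [0, 0.03, 0.01, 0.11, -0.01, -0.85], [0, 0.03, 0.01, 0.11, -0.01, -0.85]]}}

```text
time: 79.3
eef_pos: [0.6061, -0.0336, 0.1211]
tcp_rot: [-125.3, -71.8, -116.8]
wrist_force: [0.5, -0.6, -1.8]
opening: 0.0521
grasp_force: 63.0
```

>>> {"fn": "apply_moves", "kwargs": {"targets": [[0, 0, 0, 0, 0, 0], [0, 0, 0, 0, 0, 0], [0, 0, 0, 0, 0, 1], [0, 0, 0, 0, 0, -1], [0, 0, 0, 0, 0, 1], [0, 0, 0, 0, 0, -1], [0, 0, 0, 0, 0, 0], [0, 0, 0, 0, 0, 0]]}}

```text
time: 80.1
eef_pos: [0.6063, -0.0342, 0.1217]
tcp_rot: [-124.7, -71.6, -117.5]
wrist_force: [0.4, -0.0, -1.7]
opening: 0.052
grasp_force: 63.0
```

```bash
python3 - <<'E'
from look import *
st()
path([at([.6,-.025,.15],25,-60)],nmin={0:48})
E
```

```text
{'time': np.float64(80.1), 'joints': array([  14.662,   33.065,  -45.828,  -42.871,  -72.22 , -129.996]), 'eef_pos': array([ 0.606, -0.034,  0.122]), 'tcp_rot': array([-124.668,  -71.596, -117.524]), 'wrist_force': array([ 0.391, -0.044, -1.691]), 'opening': np.float64(0.052), 'grasp_force': np.float64(63.007)}
0  48 rows [-0.001, -0.034, -0.011, -0.11, 0.009, 0.85] err 0.00 spd 0.40 margin 12.9 zmin 0.122 q [12.0, 21.0, -36.0, -1.0, -60.0, 53.0]
```

>>> {"fn": "apply_moves", "kwargs": {"targets": [[0, -0.03, -0.01, -0.11, 0.01, 0.85], [0, -0.03, -0.01, -0.11, 0.01, 0.85], [0, -0.03, -0.01, -0.11, 0.01, 0.85], [0, -0.03, -0.01, -0.11, 0.01, 0.85], [0, -0.03, -0.01, -0.11, 0.01, 0.85], [0, -0.03, -0.01, -0.11, 0.01, 0.85], [0, -0.03, -0.01, -0.11, 0.01, 0.85], [0, -0.03, -0.01, -0.11, 0.01, 0.85]]}}

```text
time: 80.9
eef_pos: [0.6094, -0.0313, 0.1241]
tcp_rot: [-107.3, -46.7, -141.4]
wrist_force: [-0.3, -0.1, -0.8]
opening: 0.052
grasp_force: 63.0
```

>>> {"fn": "apply_moves", "kwargs": {"targets": [[0, -0.03, -0.01, -0.11, 0.01, 0.85], [0, -0.03, -0.01, -0.11, 0.01, 0.85], [0, -0.03, -0.01, -0.11, 0.01, 0.85], [0, -0.03, -0.01, -0.11, 0.01, 0.85], [0, -0.03, -0.01, -0.11, 0.01, 0.85], [0, -0.03, -0.01, -0.11, 0.01, 0.85], [0, -0.03, -0.01, -0.11, 0.01, 0.85], [0, -0.03, -0.01, -0.11, 0.01, 0.85]]}}

```text
time: 81.7
eef_pos: [0.6117, -0.0294, 0.1282]
tcp_rot: [-105.4, -20.6, -150.9]
wrist_force: [-0.2, -0.7, -2.2]
opening: 0.0519
grasp_force: 63.0
```

>>> {"fn": "apply_moves", "kwargs": {"targets": [[0, -0.03, -0.01, -0.11, 0.01, 0.85], [0, -0.03, -0.01, -0.11, 0.01, 0.85], [0, -0.03, -0.01, -0.11, 0.01, 0.85], [0, -0.03, -0.01, -0.11, 0.01, 0.85], [0, -0.03, -0.01, -0.11, 0.01, 0.85], [0, -0.03, -0.01, -0.11, 0.01, 0.85], [0, -0.03, -0.01, -0.11, 0.01, 0.85], [0, -0.03, -0.01, -0.11, 0.01, 0.85]]}}

```text
time: 82.5
eef_pos: [0.6123, -0.0289, 0.1332]
tcp_rot: [-107.9, 5.4, -159.0]
wrist_force: [-0.0, 0.4, -1.9]
opening: 0.0522
grasp_force: 63.1
```

>>> {"fn": "apply_moves", "kwargs": {"targets": [[0, -0.03, -0.01, -0.11, 0.01, 0.85], [0, -0.03, -0.01, -0.11, 0.01, 0.85], [0, -0.03, -0.01, -0.11, 0.01, 0.85], [0, -0.03, -0.01, -0.11, 0.01, 0.85], [0, -0.03, -0.01, -0.11, 0.01, 0.85], [0, -0.03, -0.01, -0.11, 0.01, 0.85], [0, -0.03, -0.01, -0.11, 0.01, 0.85], [0, -0.03, -0.01, -0.11, 0.01, 0.85]]}}

```text
time: 83.3
eef_pos: [0.6109, -0.0295, 0.1379]
tcp_rot: [-114.9, 30.7, -169.7]
wrist_force: [-0.7, -0.1, -2.4]
opening: 0.0518
grasp_force: 63.1
```

>>> {"fn": "apply_moves", "kwargs": {"targets": [[0, -0.03, -0.01, -0.11, 0.01, 0.85], [0, -0.03, -0.01, -0.11, 0.01, 0.85], [0, -0.03, -0.01, -0.11, 0.01, 0.85], [0, -0.03, -0.01, -0.11, 0.01, 0.85], [0, -0.03, -0.01, -0.11, 0.01, 0.85], [0, -0.03, -0.01, -0.11, 0.01, 0.85], [0, -0.03, -0.01, -0.11, 0.01, 0.85], [0, -0.03, -0.01, -0.11, 0.01, 0.85]]}}

```text
time: 84.1
eef_pos: [0.6078, -0.0307, 0.1417]
tcp_rot: [-132.7, 53.4, 169.7]
wrist_force: [0.1, 0.0, -1.6]
opening: 0.0521
grasp_force: 63.1
```

>>> {"fn": "apply_moves", "kwargs": {"targets": [[0, -0.03, -0.01, -0.11, 0.01, 0.85], [0, -0.03, -0.01, -0.11, 0.01, 0.85], [0, -0.03, -0.01, -0.11, 0.01, 0.85], [0, -0.03, -0.01, -0.11, 0.01, 0.85], [0, -0.03, -0.01, -0.11, 0.01, 0.85], [0, -0.03, -0.01, -0.11, 0.01, 0.85], [0, -0.03, -0.01, -0.11, 0.01, 0.85], [0, -0.03, -0.01, -0.11, 0.01, 0.85]]}}

```text
time: 84.9
eef_pos: [0.6032, -0.0321, 0.1436]
tcp_rot: [179.9, 65.0, 119.7]
wrist_force: [0.6, 1.0, -1.8]
opening: 0.0521
grasp_force: 63.1
```

```bash
python3 - <<'E'
from look import *
st()
path([at([.52,-.263,.15],25,-75),at([.52,-.263,.058],25,-75)],nmin={0:12})
E
```

```text
{'time': np.float64(84.9), 'joints': array([ 12.495,  21.486, -36.532,  -0.566, -59.888,  53.644]), 'eef_pos': array([ 0.603, -0.032,  0.144]), 'tcp_rot': array([179.861,  64.982, 119.671]), 'wrist_force': array([ 0.635,  0.974, -1.799]), 'opening': np.float64(0.052), 'grasp_force': np.float64(63.142)}
0  12 rows [-0.343, -0.702, 0.707, 0.28, -0.001, 0.129] err 0.00 spd 0.26 margin 12.8 zmin 0.144 q [-13.0, 18.0, -47.0, -20.0, -53.0, 38.0]
1  5 rows [0.834, 0.0, 0.389, 0.0, 0.0, 0.0] err 0.00 spd 0.29 margin 7.5 zmin 0.054 q [-13.0, 30.0, -52.0, -37.0, -53.0, 38.0]
```

>>> {"fn": "apply_moves", "kwargs": {"targets": [[-0.34, -0.7, 0.71, 0.28, 0, 0.13], [-0.34, -0.7, 0.71, 0.28, 0, 0.13], [-0.34, -0.7, 0.71, 0.28, 0, 0.13], [-0.34, -0.7, 0.71, 0.28, 0, 0.13], [-0.34, -0.7, 0.71, 0.28, 0, 0.13], [-0.34, -0.7, 0.71, 0.28, 0, 0.13]]}}

```text
time: 85.5
eef_pos: [0.5707, -0.1549, 0.1448]
tcp_rot: [-179.8, 65.0, 112.6]
wrist_force: [0.2, 0.3, -1.7]
opening: 0.0521
grasp_force: 63.1
```

>>> {"fn": "apply_moves", "kwargs": {"targets": [[-0.34, -0.7, 0.71, 0.28, 0, 0.13], [-0.34, -0.7, 0.71, 0.28, 0, 0.13], [-0.34, -0.7, 0.71, 0.28, 0, 0.13], [-0.35, -0.7, 0.71, 0.28, 0, 0.13], [-0.35, -0.7, 0.71, 0.28, 0, 0.13], [-0.35, -0.7, 0.71, 0.28, 0, 0.13], [0, 0, 0, 0, 0, 0]]}}

```text
time: 86.2
eef_pos: [0.5222, -0.2727, 0.1467]
tcp_rot: [-179.7, 65.0, 105.1]
wrist_force: [-0.4, -0.9, -1.3]
opening: 0.052
grasp_force: 63.2
```

>>> {"fn": "apply_moves", "kwargs": {"targets": [[0.83, 0, 0.39, 0, 0, 0], [0.83, 0, 0.39, 0, 0, 0], [0.83, 0, 0.39, 0, 0, 0], [0.83, 0, 0.39, 0, 0, 0], [0.83, 0, 0.39, 0, 0, 0], [0, 0, 0, 0, 0, 0]]}}

```text
time: 86.8
eef_pos: [0.5226, -0.2711, 0.0526]
tcp_rot: [-179.2, 64.9, 105.8]
wrist_force: [-0.7, 0.9, -0.4]
opening: 0.0521
grasp_force: 63.2
```

```bash
python3 - <<'E'
from look import *
st(); path([at([.52,-.263,.0472],25,-75)],nmin={0:3})
E
```

```text
{'time': np.float64(86.8), 'joints': array([-13.4  ,  29.869, -52.096, -37.365, -52.863,  37.805]), 'eef_pos': array([ 0.523, -0.271,  0.053]), 'tcp_rot': array([-179.213,   64.916,  105.802]), 'wrist_force': array([-0.735,  0.855, -0.384]), 'opening': np.float64(0.052), 'grasp_force': np.float64(63.164)}
0  3 rows [0.141, -0.007, 0.06, -0.005, -0.007, 0.028] err 0.00 spd 0.06 margin 7.1 zmin 0.043 q [-13.0, 31.0, -53.0, -39.0, -53.0, 38.0]
```

>>> {"fn": "apply_moves", "kwargs": {"targets": [[0.15, 0, 0.07, 0, 0, 0], [0.15, 0, 0.07, 0, 0, 0], [0.12, 0, 0.05, 0, 0, 0], [0, 0, 0, 0, 0, 0]]}}

```text
time: 87.2
eef_pos: [0.5231, -0.2717, 0.0461]
tcp_rot: [-179.6, 65.1, 105.4]
wrist_force: [-0.1, -0.9, -1.7]
opening: 0.0519
grasp_force: 63.2
```

>>> {"fn": "apply_moves", "kwargs": {"targets": [[0, 0, 0, 0, 0, 0], [0, 0, 0, 0, 0, 0], [0, 0, 0, 0, 0, 0], [0, 0, 0, 0, 0, 0], [0, 0, 0, 0, 0, 0]], "hand": -0.7}}

```text
time: 87.7
eef_pos: [0.523, -0.2717, 0.0459]
tcp_rot: [-179.6, 65.1, 105.5]
wrist_force: [0.5, 0.5, -0.9]
opening: 0.0728
grasp_force: 0.0
```

>>> {"fn": "apply_moves", "kwargs": {"targets": [[0, 0, -0.5, 0, 0, 0], [0, 0, -0.8, 0, 0, 0], [0, 0, -0.8, 0, 0, 0], [0, 0, -0.8, 0, 0, 0], [0, 0, -0.8, 0, 0, 0], [-0.8, 0, -0.4, 0, 0, 0], [-0.8, 0, -0.4, 0, 0, 0], [-0.8, 0, -0.4, 0, 0, 0]]}}

```text
time: 88.5
eef_pos: [0.5053, -0.2051, 0.1313]
tcp_rot: [-179.5, 65.0, 105.6]
wrist_force: [-0.1, -1.0, 0.0]
opening: 0.0728
grasp_force: 0.0
```

```bash
python3 - <<'E'
from look import *
t=snap('top'); st(); print(cups(t)); W=cloud(t)
cv2.imwrite('pics/t8.png',cv2.resize(t['color'][150:310,250:490,::-1],None,fx=3.3,fy=3.3,interpolation=2))
k=(np.hypot(W[...,0]-.430,W[...,1]+.341)<.035)&(W[...,2]>.045); Q=W[k]; A=np.c_[Q[:,:2]-[.43,-.341],np.ones(len(Q))]; print('rim plane',np.linalg.lstsq(A,Q[:,2],rcond=None)[0].round(3))
E
```

```text
{'time': np.float64(88.55), 'joints': array([ -5.285,  17.777, -47.54 , -12.223, -58.3  ,  48.555]), 'eef_pos': array([ 0.506, -0.205,  0.134]), 'tcp_rot': array([-179.977,   65.154,  105.089]), 'wrist_force': array([1.261, 0.227, 3.328]), 'opening': np.float64(0.072), 'grasp_force': np.float64(0.0)}
[(526, -347, 28.4), (520, -261, 28.4), (450, -734, 31.1), (430, -341, 28.5)]
rim plane [0.206 0.023 0.057]
```

View pics/t8.png

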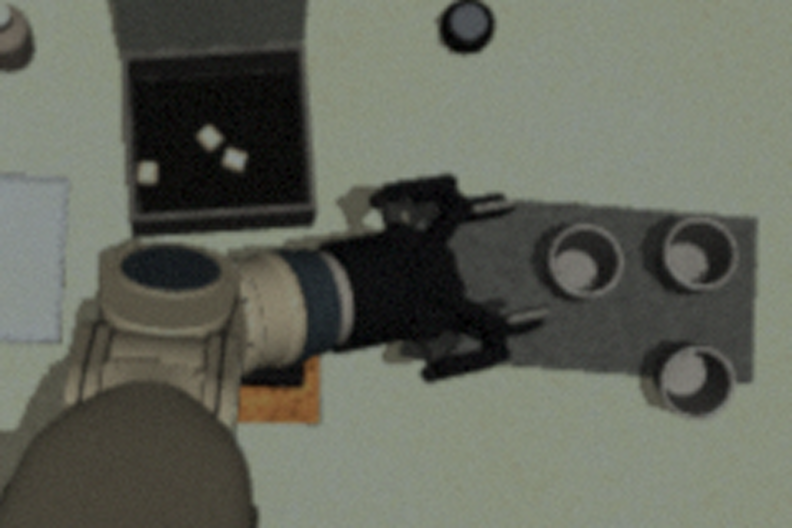

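The top view shows three slugs in the box at crop (208,137), (234,159) and (147,172), and all three shells empty. Two shells stand on the pad at (585,260) and (698,255), and the knocked one hangs tilted over the pad edge at (692,380). I re-grip that one and move it to a free spot.

```bash
python3 - <<'E'
from look import *
c=np.array([.433,-.341,.040])
for ph in (-35,-45):
  for al in (45,50):
    print(ph,al)
    path([at([.50,-.24,.22],40,-60),at(c,al,ph,.09,.08),at(c,al,ph,.08,0),at(c,al,ph),at(c,al,ph,0,.12),at([.505,-.178,.13],al+5,-28),at([.505,-.178,.05],al+5,-28)],'up hover pre grasp lift over place'.split())
E
```

```text
-35 45
0 up 5 rows [-0.88, -0.181, -0.093, -0.632, 0.753, -0.401] err 0.00 spd 0.49 margin 12.2 zmin 0.151 q [-20.0, 0.0, -41.0, 6.0, -29.0, 28.0]
1 hover 7 rows [0.34, -0.931, 0.022, -0.658, 0.176, -0.603] err 0.00 spd 0.71 margin 6.7 zmin 0.177 q [-58.0, -10.0, -53.0, 4.0, 16.0, -16.0]
2 pre 4 rows [0.707, -0.0, 0.832, 0.0, 0.0, 0.0] err 2.88 spd 0.41 margin 0.0 zmin 0.090 q [-57.0, 1.0, -60.0, -12.0, 15.0, -16.0]
3 grasp 4 rows [-0.0, 0.0, 1.0, 0.0, 0.0, 0.0] err 2.91 spd 0.38 margin 0.0 zmin 0.034 q [-53.0, 15.0, -60.0, -27.0, 13.0, -14.0]
4 lift 5 rows [-0.849, 0.0, -0.849, 0.0, 0.0, 0.0] err 0.00 spd 0.46 margin 0.4 zmin 0.058 q [-54.0, -0.0, -50.0, -3.0, 13.0, -13.0]
5 over 9 rows [0.219, 0.985, 0.027, -0.131, 0.139, -0.143] err 0.00 spd 0.32 margin 9.0 zmin 0.123 q [-29.0, 1.0, -50.0, -2.0, 0.0, -0.0]
6 place 4 rows [0.643, 0.0, 0.766, 0.0, 0.0, 0.0] err 0.00 spd 0.37 margin 2.0 zmin 0.043 q [-29.0, 12.0, -58.0, -19.0, 0.0, -0.0]
-35 50
0 up 5 rows [-0.88, -0.181, -0.093, -0.632, 0.753, -0.401] err 0.00 spd 0.49 margin 12.2 zmin 0.151 q [-20.0, 0.0, -41.0, 6.0, -29.0, 28.0]
1
[... 1986 characters left out ...]
n 0.182 q [-48.0, -8.0, -48.0, 11.0, 2.0, -3.0]
2 pre 4 rows [0.643, -0.0, 0.891, 0.0, 0.0, 0.0] err 0.00 spd 0.40 margin 2.9 zmin 0.094 q [-48.0, 1.0, -57.0, -8.0, 2.0, -3.0]
3 grasp 4 rows [0.0, -0.0, 1.0, 0.0, 0.0, 0.0] err 0.00 spd 0.36 margin 2.6 zmin 0.033 q [-48.0, 14.0, -57.0, -21.0, 2.0, -2.0]
4 lift 5 rows [-0.771, 0.0, -0.919, 0.0, 0.0, 0.0] err 0.00 spd 0.43 margin 5.0 zmin 0.057 q [-48.0, 0.0, -45.0, 4.0, 2.0, -2.0]
5 over 9 rows [0.29, 0.975, -0.013, -0.288, 0.138, -0.375] err 0.00 spd 0.24 margin 14.2 zmin 0.123 q [-29.0, 2.0, -45.0, 8.0, 0.0, -0.0]
6 place 4 rows [0.574, 0.0, 0.819, 0.0, 0.0, 0.0] err 0.00 spd 0.33 margin 6.8 zmin 0.043 q [-29.0, 11.0, -53.0, -9.0, 0.0, -0.0]
```

>>> {"fn": "apply_moves", "kwargs": {"targets": [[-0.88, -0.18, -0.09, -0.63, 0.75, -0.4], [-0.88, -0.18, -0.09, -0.63, 0.75, -0.4], [-0.88, -0.18, -0.09, -0.63, 0.75, -0.4], [-0.88, -0.18, -0.09, -0.63, 0.75, -0.4], [-0.88, -0.18, -0.09, -0.63, 0.75, -0.4]]}}

```text
time: 89.05
eef_pos: [0.5027, -0.2462, 0.2112]
tcp_rot: [-179.8, 49.8, 120.3]
wrist_force: [0.8, 0.4, -0.1]
opening: 0.0724
grasp_force: 0.0
```

>>> {"fn": "apply_moves", "kwargs": {"targets": [[0.29, -0.92, 0.04, -0.63, 0.35, -0.63], [0.29, -0.92, 0.04, -0.63, 0.35, -0.63], [0.29, -0.92, 0.04, -0.63, 0.35, -0.63], [0.29, -0.92, 0.04, -0.63, 0.35, -0.63], [0.29, -0.92, 0.04, -0.63, 0.35, -0.63], [0.29, -0.92, 0.04, -0.63, 0.35, -0.63], [0.29, -0.92, 0.04, -0.63, 0.35, -0.63], [0, 0, 0, 0, 0, 0]]}}

```text
time: 89.85
eef_pos: [0.3883, -0.3139, 0.1788]
tcp_rot: [-179.8, 39.9, 144.8]
wrist_force: [0.7, -0.2, 0.3]
opening: 0.0726
grasp_force: 0.0
```

```bash
python3 - <<'E'
from look import *
st(); print(cups()); c=np.array([.433,-.341,.040])
path([at(c,50,-35,.08,0),at(c,50,-35)])
E
```

```text
{'time': np.float64(89.85), 'joints': array([-56.181,  -8.195, -47.512,  12.681,  13.105, -16.403]), 'eef_pos': array([ 0.388, -0.314,  0.179]), 'tcp_rot': array([-179.816,   39.872,  144.819]), 'wrist_force': array([ 0.706, -0.217,  0.286]), 'opening': np.float64(0.073), 'grasp_force': np.float64(0.0)}
[(525, -348, 28.3), (520, -262, 27.7), (450, -735, 31.2), (430, -340, 28.7)]
0  4 rows [0.615, 0.034, 0.86, -0.022, -0.007, -0.014] err 0.00 spd 0.39 margin 3.2 zmin 0.094 q [-55.0, 1.0, -57.0, -6.0, 13.0, -16.0]
1  5 rows [-0.0, 0.0, 0.8, 0.0, 0.0, 0.0] err 0.00 spd 0.29 margin 2.8 zmin 0.033 q [-53.0, 14.0, -57.0, -19.0, 11.0, -14.0]
```

>>> {"fn": "apply_moves", "kwargs": {"targets": [[0.61, 0.03, 0.86, -0.02, -0.01, -0.01], [0.61, 0.03, 0.86, -0.02, -0.01, -0.01], [0.61, 0.03, 0.86, -0.02, -0.01, -0.01], [0.61, 0.03, 0.86, -0.02, -0.01, -0.01], [0, 0, 0, 0, 0, 0]]}}

```text
time: 90.4
eef_pos: [0.3966, -0.3114, 0.0919]
tcp_rot: [179.8, 39.8, 145.1]
wrist_force: [-0.4, 0.2, -0.2]
opening: 0.0725
grasp_force: 0.0
```

>>> {"fn": "apply_moves", "kwargs": {"targets": [[0, 0, 0.65, 0, 0, 0], [0, 0, 0.65, 0, 0, 0], [0, 0, 0.65, 0, 0, 0], [0, 0, 0.65, 0, 0, 0], [0, 0, 0.65, 0, 0, 0], [0, 0, 0.65, 0, 0, 0], [0, 0, 0, 0, 0, 0]]}}

```text
time: 91.1
eef_pos: [0.4392, -0.3421, 0.035]
tcp_rot: [180.0, 40.0, 145.2]
wrist_force: [0.3, 1.1, 0.2]
opening: 0.0725
grasp_force: 0.0
```

>>> {"fn": "apply_moves", "kwargs": {"targets": [[0, 0, 0, 0, 0, 0], [0, 0, 0, 0, 0, 0], [0, 0, 0, 0, 0, 0], [0, 0, 0, 0, 0, 0], [0, 0, 0, 0, 0, 0], [0, 0, 0, 0, 0, 0], [0, 0, 0, 0, 0, 0]], "hand": 1}}

```text
time: 91.8
eef_pos: [0.4385, -0.3419, 0.0362]
tcp_rot: [180.0, 40.2, 145.2]
wrist_force: [-1.9, 5.5, 8.1]
opening: 0.0515
grasp_force: 61.5
```

>>> {"fn": "apply_moves", "kwargs": {"targets": [[-0.4, 0, -0.46, 0, 0, 0], [-0.77, 0, -0.92, 0, 0, 0], [-0.77, 0, -0.92, 0, 0, 0], [-0.77, 0, -0.92, 0, 0, 0], [-0.77, 0, -0.92, 0, 0, 0], [0, 0, 0, 0, 0, 0]]}}

```text
time: 92.4
eef_pos: [0.4388, -0.3432, 0.1471]
tcp_rot: [-179.9, 40.4, 145.3]
wrist_force: [0.1, -0.2, -2.2]
opening: 0.0512
grasp_force: 62.0
```

```bash
python3 - <<'E'
from look import *
st()
path([at([.505,-.178,.14],57,-28),at([.505,-.178,.06],57,-28)])
E
```

```text
{'time': np.float64(92.4), 'joints': array([-52.481,   0.496, -46.248,   4.231,  11.259, -13.694]), 'eef_pos': array([ 0.439, -0.343,  0.147]), 'tcp_rot': array([-179.873,   40.366,  145.262]), 'wrist_force': array([ 0.078, -0.221, -2.215]), 'opening': np.float64(0.051), 'grasp_force': np.float64(62.045)}
0  9 rows [0.163, 0.977, -0.023, -0.115, 0.204, -0.15] err 0.00 spd 0.30 margin 13.6 zmin 0.132 q [-29.0, 2.0, -43.0, 13.0, 0.0, -0.0]
1  4 rows [0.545, 0.0, 0.839, 0.0, 0.0, 0.0] err 0.00 spd 0.32 margin 9.6 zmin 0.052 q [-29.0, 9.0, -50.0, -3.0, 0.0, -0.0]
```

>>> {"fn": "apply_moves", "kwargs": {"targets": [[0.16, 0.98, -0.02, -0.11, 0.2, -0.15], [0.16, 0.98, -0.02, -0.11, 0.2, -0.15], [0.16, 0.98, -0.02, -0.12, 0.2, -0.15], [0.16, 0.98, -0.02, -0.11, 0.2, -0.15], [0.16, 0.98, -0.02, -0.12, 0.2, -0.15]]}}

```text
time: 92.9
eef_pos: [0.4799, -0.2516, 0.1335]
tcp_rot: [-180.0, 35.9, 149.0]
wrist_force: [-0.7, -0.4, -0.4]
opening: 0.0512
grasp_force: 62.1
```

>>> {"fn": "apply_moves", "kwargs": {"targets": [[0.16, 0.98, -0.02, -0.11, 0.2, -0.15], [0.16, 0.98, -0.02, -0.12, 0.21, -0.15], [0.16, 0.98, -0.02, -0.11, 0.21, -0.15], [0.16, 0.98, -0.02, -0.12, 0.21, -0.15], [0, 0, 0, 0, 0, 0]]}}

```text
time: 93.4
eef_pos: [0.5094, -0.1774, 0.1276]
tcp_rot: [179.8, 32.6, 152.0]
wrist_force: [-0.1, 0.3, -0.5]
opening: 0.0509
grasp_force: 62.2
```

>>> {"fn": "apply_moves", "kwargs": {"targets": [[0.54, 0, 0.84, 0, 0, 0], [0.54, 0, 0.84, 0, 0, 0], [0.54, 0, 0.84, 0, 0, 0], [0.54, 0, 0.84, 0, 0, 0], [0, 0, 0, 0, 0, 0]]}}

```text
time: 93.9
eef_pos: [0.5074, -0.1785, 0.0457]
tcp_rot: [179.9, 32.4, 151.9]
wrist_force: [-0.8, 0.3, -0.7]
opening: 0.0513
grasp_force: 62.3
```

```bash
python3 - <<'E'
from look import *
st(); t=snap('top'); W=cloud(t)
k=(np.hypot(W[...,0]-.505,W[...,1]+.178)<.06)&(W[...,2]>.055)&(W[...,2]<.10); print(k.sum())
t=snap('side'); cv2.imwrite('pics/c9.png',cv2.resize(t['color'][90:250,230:430,::-1],None,fx=4,fy=3.7,interpolation=2))
path([at([.505,-.178,.0475],57,-28)],nmin={0:3})
E
```

```text
{'time': np.float64(93.9), 'joints': array([-28.491,  10.057, -50.422,  -2.875,   0.316,  -0.296]), 'eef_pos': array([ 0.507, -0.179,  0.046]), 'tcp_rot': array([179.872,  32.398, 151.86 ]), 'wrist_force': array([-0.837,  0.318, -0.67 ]), 'opening': np.float64(0.051), 'grasp_force': np.float64(62.288)}
301
0  3 rows [0.067, -0.015, 0.126, 0.006, -0.03, -0.009] err 0.00 spd 0.06 margin 8.5 zmin 0.040 q [-29.0, 11.0, -51.0, -5.0, 0.0, -0.0]
```

View pics/c9.png

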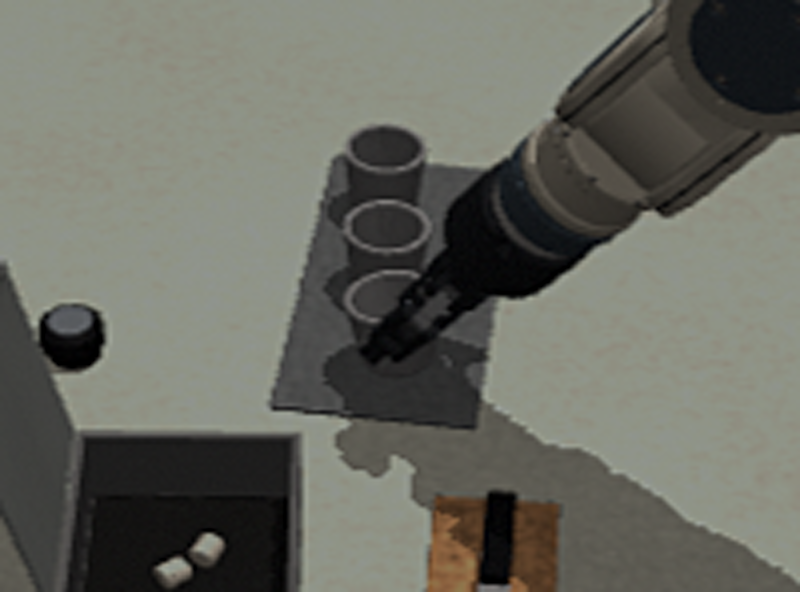

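The re-gripped shell is upright, just above the pad at crop (395,300), beside the other two. I lower it gently.

>>> {"fn": "apply_moves", "kwargs": {"targets": [[0.05, 0, 0.08, 0, 0, 0], [0, 0, 0, 0, 0, 0]]}}

```text
time: 94.2
eef_pos: [0.5101, -0.1793, 0.0479]
tcp_rot: [179.9, 32.8, 151.9]
wrist_force: [0.5, -0.2, -0.4]
opening: 0.051
grasp_force: 62.3
```

>>> {"fn": "apply_moves", "kwargs": {"targets": [[0.05, 0, 0.08, 0, 0, 0], [0, 0, 0, 0, 0, 0]]}}

```text
time: 94.4
eef_pos: [0.5098, -0.179, 0.0455]
tcp_rot: [179.9, 32.8, 151.9]
wrist_force: [0.3, 0.2, -0.5]
opening: 0.051
grasp_force: 62.3
```

>>> {"fn": "apply_moves", "kwargs": {"targets": [[0.05, 0, 0.08, 0, 0, 0], [0, 0, 0, 0, 0, 0]]}}

```text
time: 94.6
eef_pos: [0.5097, -0.1789, 0.0432]
tcp_rot: [179.9, 32.7, 151.9]
wrist_force: [-0.7, 0.5, -1.4]
opening: 0.051
grasp_force: 62.3
```

>>> {"fn": "apply_moves", "kwargs": {"targets": [[0.05, 0, 0.08, 0, 0, 0], [0, 0, 0, 0, 0, 0]]}}

```text
time: 94.8
eef_pos: [0.5097, -0.1789, 0.0412]
tcp_rot: [179.9, 32.7, 151.9]
wrist_force: [-0.4, 0.7, -1.5]
opening: 0.0515
grasp_force: 62.3
```

>>> {"fn": "apply_moves", "kwargs": {"targets": [[0.03, 0, 0.04, 0, 0, 0], [0, 0, 0, 0, 0, 0]]}}

```text
time: 95.0
eef_pos: [0.5097, -0.1789, 0.0402]
tcp_rot: [179.9, 32.7, 151.9]
wrist_force: [0.7, -0.4, -1.2]
opening: 0.051
grasp_force: 62.3
```

```bash
python3 - <<'E'
from look import *
t=snap('side'); 
# predicted pad contact: shadow/foot check via rim height of the held cup, by side depth
W=cloud(t); k=(np.hypot(W[...,0]-.505,W[...,1]+.178)<.034)&(W[...,2]>.05)&(W[...,2]<.08); Q=W[k]; print(len(Q),np.percentile(Q[:,2],[50,80,90,95]).round(4))
k=(np.hypot(W[...,0]-.52,W[...,1]+.262)<.034)&(W[...,2]>.05)&(W[...,2]<.08); Q=W[k]; print(len(Q),np.percentile(Q[:,2],[50,80,90,95]).round(4))
E
```

```text
95 [0.0585 0.0616 0.063  0.0644]
160 [0.0565 0.059  0.0601 0.0611]
```

>>> {"fn": "apply_moves", "kwargs": {"targets": [[0.03, 0, 0.04, 0, 0, 0], [0, 0, 0, 0, 0, 0]]}}

```text
time: 95.25
eef_pos: [0.5096, -0.1789, 0.0393]
tcp_rot: [179.9, 32.7, 151.9]
wrist_force: [0.0, -0.1, -0.8]
opening: 0.0515
grasp_force: 62.3
```

>>> {"fn": "apply_moves", "kwargs": {"targets": [[0.03, 0, 0.04, 0, 0, 0], [0, 0, 0, 0, 0, 0]]}}

```text
time: 95.45
eef_pos: [0.5097, -0.1789, 0.0386]
tcp_rot: [179.9, 32.8, 151.9]
wrist_force: [-0.4, 0.3, 1.1]
opening: 0.051
grasp_force: 62.4
```

>>> {"fn": "apply_moves", "kwargs": {"targets": [[0, 0, 0, 0, 0, 0], [0, 0, 0, 0, 0, 0], [0, 0, 0, 0, 0, 0], [0, 0, 0, 0, 0, 0], [0, 0, 0, 0, 0, 0]], "hand": -0.7}}

```text
time: 95.95
eef_pos: [0.5096, -0.1789, 0.0384]
tcp_rot: [179.9, 32.7, 151.9]
wrist_force: [-0.6, -0.2, 0.6]
opening: 0.0725
grasp_force: 0.0
```

>>> {"fn": "apply_moves", "kwargs": {"targets": [[0, 0, -0.4, 0, 0, 0], [0, 0, -0.8, 0, 0, 0], [0, 0, -0.8, 0, 0, 0], [0, 0, -0.8, 0, 0, 0], [0, 0, -0.8, 0, 0, 0], [0, 0, -0.8, 0, 0, 0], [0, 0, -0.8, 0, 0, 0], [0, 0, 0, 0, 0, 0]]}}

```text
time: 96.75
eef_pos: [0.4597, -0.1524, 0.1279]
tcp_rot: [179.9, 32.9, 151.9]
wrist_force: [0.0, 0.6, -0.2]
opening: 0.0728
grasp_force: 0.0
```

```bash
python3 - <<'E'
from look import *
st(); t=snap('top'); print(cups(t)); W=cloud(t)
for x,y in((.525,-.348),(.520,-.262),(.505,-.178)):
    k=(np.hypot(W[...,0]-x,W[...,1]-y)<.035)&(W[...,2]>.045); Q=W[k]; print(len(Q),np.linalg.lstsq(np.c_[Q[:,:2]-[x,y],np.ones(len(Q))],Q[:,2],rcond=None)[0].round(3))
hsv=cv2.cvtColor(t['color'],cv2.COLOR_RGB2HSV).astype(int); m=win((W[...,2]>.1),285,350,100,200); Q=W[m>0]; print('lid',len(Q),Q.min(0).round(3),Q.max(0).round(3))
print('handle'); v,u=np.nonzero(win(hsv[...,2]<60,275,360,245,285)); print(u.min(),u.max(),v.min(),v.max())
# tool-down poses behind lid
def down(p,yaw): return np.array(p),R.from_euler('xyz',[180,0,yaw],degrees=True).as_matrix()
for z in (.28,.16): print(z,[ik(*down((x,.017,z),176.6+dy),[0,30,20,80,0,0]) [1].round(2) for x in (.72,.74,.76) for dy in (0,)])
E
```

```text
{'time': np.float64(96.75), 'joints': array([-28.505,  -3.62 , -48.372,  12.338,   0.375,  -0.353]), 'eef_pos': array([ 0.46 , -0.152,  0.128]), 'tcp_rot': array([179.854,  32.911, 151.916]), 'wrist_force': array([ 0.017,  0.626, -0.202]), 'opening': np.float64(0.073), 'grasp_force': np.float64(0.0)}
[(525, -348, 28.9), (521, -262, 28.4), (509, -176, 28.3), (450, -733, 31.5)]
186 [0.011 0.045 0.057]
183 [-0.053  0.044  0.058]
167 [-0.042  0.033  0.058]
lid 1434 [ 0.686 -0.054  0.1  ] [0.719 0.085 0.213]
handle
314 359 245 284
0.28 [np.float64(0.0), np.float64(0.0), np.float64(0.0)]
0.16 [np.float64(0.0), np.float64(0.0), np.float64(0.0)]
```

All three shells stand upright on the pad. Now I close the lid with shut fingers from behind.

```bash
cat >> kin.py <<'E'
def down(p,yaw=-176.6): return np.array(p),R.from_euler('xyz',[180,0,yaw],degrees=True).as_matrix()
E
python3 - <<'E'
from look import *
path([down((.50,-.02,.30)),down((.757,.0195,.30)),down((.757,.0195,.165))])
th=np.radians([98,94,88,82,76,70,64,58,52,46,40,34,28,22,17,12,8,5,2.5,1,0,-.4]); r=.095+.015*(th[0]-th)/th[0]
X=-r*np.cos(th)+.005*np.sin(th); Z=r*np.sin(th)+.005*np.cos(th)
print('start TCP box-x offset from hinge',X[0]+.011,'z',.0605+Z[0]+.011)
print(np.c_[-np.diff(X)/.02,-np.diff(Z)/.02].round(2).tolist())
E
```

```text
0  9 rows [-0.348, 0.728, -0.93, -0.247, 0.891, -0.849] err 0.00 spd 0.75 margin 16.6 zmin 0.147 q [-12.0, 9.0, 2.0, 83.0, 0.0, -15.0]
1  13 rows [-0.996, 0.093, 0.0, 0.0, 0.0, 0.0] err 0.00 spd 0.52 margin 11.0 zmin 0.300 q [-5.0, 39.0, 50.0, 101.0, 0.0, -8.0]
2  7 rows [0.0, -0.0, 0.964, 0.0, 0.0, 0.0] err 0.00 spd 0.37 margin 14.5 zmin 0.165 q [-5.0, 37.0, 27.0, 80.0, -0.0, -8.0]
start TCP box-x offset from hinge 0.02917278493491406 z 0.16487960102564886
[[0.33, -0.08], [0.5, -0.08], [0.51, -0.03], [0.52, 0.03], [0.52, 0.08], [0.51, 0.14], [0.5, 0.19], [0.48, 0.25], [0.45, 0.3], [0.42, 0.35], [0.39, 0.39], [0.35, 0.44], [0.3, 0.47], [0.21, 0.42], [0.18, 0.44], [0.11, 0.36], [0.07, 0.28], [0.05, 0.24], [0.02, 0.14], [0.01, 0.1], [0.0, 0.04]]
```

>>> {"fn": "apply_moves", "kwargs": {"targets": [[-0.35, 0.73, -0.93, -0.25, 0.89, -0.85], [-0.35, 0.73, -0.93, -0.25, 0.89, -0.85], [-0.35, 0.73, -0.93, -0.25, 0.89, -0.85], [-0.35, 0.73, -0.93, -0.25, 0.89, -0.85], [-0.35, 0.73, -0.93, -0.25, 0.89, -0.85], [-0.35, 0.73, -0.93, -0.25, 0.89, -0.85], [-0.35, 0.73, -0.93, -0.24, 0.89, -0.85], [-0.35, 0.73, -0.93, -0.24, 0.89, -0.85]], "hand": 1}}

```text
time: 97.6
eef_pos: [0.4953, -0.0344, 0.2802]
tcp_rot: [-179.2, 3.3, -179.8]
wrist_force: [1.2, -1.5, 0.0]
opening: -0.0001
grasp_force: 0.0
```

>>> {"fn": "apply_moves", "kwargs": {"targets": [[-0.35, 0.73, -0.93, -0.24, 0.89, -0.85], [0, 0, 0, 0, 0, 0]]}}

```text
time: 97.8
eef_pos: [0.5031, -0.0194, 0.299]
tcp_rot: [179.9, -0.1, -176.4]
wrist_force: [0.7, -0.0, -0.5]
opening: 0.0
grasp_force: 0.0
```

```bash
python3 - <<'E'
from look import *
st()
path([down((.60,.0,.30)),down((.757,.0195,.30)),down((.757,.0195,.165))])
E
```

```text
{'time': np.float64(97.8), 'joints': array([-1.1788e+01,  9.6930e+00,  2.6960e+00,  8.3132e+01,  3.7000e-02,
       -1.5380e+01]), 'eef_pos': array([ 0.503, -0.019,  0.299]), 'tcp_rot': array([ 1.79930e+02, -1.15000e-01, -1.76408e+02]), 'wrist_force': array([ 0.669, -0.032, -0.481]), 'opening': np.float64(0.0), 'grasp_force': np.float64(0.0)}
0  5 rows [-0.979, 0.134, -0.011, 0.003, -0.006, 0.01] err 0.00 spd 0.27 margin 24.9 zmin 0.299 q [-8.0, 19.0, 16.0, 87.0, 0.0, -11.0]
1  8 rows [-0.987, 0.063, 0.0, 0.0, 0.0, 0.0] err 0.00 spd 0.51 margin 11.0 zmin 0.300 q [-5.0, 39.0, 50.0, 101.0, 0.0, -8.0]
2  7 rows [0.0, -0.0, 0.964, 0.0, 0.0, 0.0] err 0.00 spd 0.37 margin 14.5 zmin 0.165 q [-5.0, 37.0, 27.0, 80.0, -0.0, -8.0]
```

>>> {"fn": "apply_moves", "kwargs": {"targets": [[-0.98, 0.13, 0, 0, 0, 0.01], [-0.98, 0.13, 0, 0, 0, 0.01], [-0.98, 0.13, 0, 0, 0, 0.01], [-0.98, 0.13, 0, 0, 0, 0.01], [-0.98, 0.13, 0, 0, 0, 0.01], [-0.98, 0.06, 0, 0, 0, 0], [-0.98, 0.06, 0, 0, 0, 0]]}}

```text
time: 98.5
eef_pos: [0.6375, 0.0029, 0.2971]
tcp_rot: [180.0, -0.1, -176.8]
wrist_force: [-0.5, -0.6, 0.7]
opening: -0.0001
grasp_force: 0.0
```

>>> {"fn": "apply_moves", "kwargs": {"targets": [[-0.99, 0.06, 0, 0, 0, 0], [-0.99, 0.06, 0, 0, 0, 0], [-0.99, 0.06, 0, 0, 0, 0], [-0.99, 0.06, 0, 0, 0, 0], [-0.99, 0.06, 0, 0, 0, 0], [-0.99, 0.06, 0, 0, 0, 0], [0, 0, 0, 0, 0, 0]]}}

```text
time: 99.2
eef_pos: [0.7568, 0.0166, 0.2947]
tcp_rot: [179.9, -0.2, -176.8]
wrist_force: [0.1, 0.1, 0.1]
opening: 0.0005
grasp_force: 0.0
```

>>> {"fn": "apply_moves", "kwargs": {"targets": [[0, 0, 0.96, 0, 0, 0], [0, 0, 0.96, 0, 0, 0], [0, 0, 0.96, 0, 0, 0], [0, 0, 0.96, 0, 0, 0], [0, 0, 0.96, 0, 0, 0], [0, 0, 0.96, 0, 0, 0], [0, 0, 0.96, 0, 0, 0], [0, 0, 0, 0, 0, 0]]}}

```text
time: 100.0
eef_pos: [0.7528, 0.0169, 0.1605]
tcp_rot: [179.9, -0.4, -176.8]
wrist_force: [-0.6, -0.1, -0.5]
opening: -0.0002
grasp_force: 0.0
```

```bash
python3 - <<'E'
from look import *
s=st(); path([down((.7147,.0167,.165))],nmin={0:5})
E
```

```text
{'time': np.float64(100.0), 'joints': array([-5.0980e+00,  3.7280e+01,  2.6341e+01,  7.9431e+01,  2.0000e-02,
       -8.2820e+00]), 'eef_pos': array([0.753, 0.017, 0.161]), 'tcp_rot': array([ 179.927,   -0.363, -176.815]), 'wrist_force': array([-0.641, -0.146, -0.535]), 'opening': np.float64(-0.0), 'grasp_force': np.float64(0.0)}
0  5 rows [0.38, 0.02, -0.043, 0.004, -0.018, -0.011] err 0.00 spd 0.14 margin 33.0 zmin 0.161 q [-5.0, 33.0, 19.0, 76.0, 0.0, -9.0]
```

>>> {"fn": "apply_moves", "kwargs": {"targets": [[0.38, 0.02, -0.04, 0, -0.02, -0.01], [0.38, 0.02, -0.04, 0, -0.02, -0.01], [0.38, 0.02, -0.04, 0, -0.02, -0.01], [0.38, 0.02, -0.04, 0, -0.02, -0.01], [0.38, 0.02, -0.04, 0, -0.02, -0.01]]}}

```text
time: 100.5
eef_pos: [0.7162, 0.0171, 0.1692]
tcp_rot: [180.0, 0.4, -176.6]
wrist_force: [0.7, 0.0, 1.0]
opening: 0.0001
grasp_force: 0.0
```

>>> {"fn": "apply_moves", "kwargs": {"targets": [[0.33, 0, -0.08, 0, 0, 0], [0.5, 0, -0.08, 0, 0, 0], [0.51, 0, -0.03, 0, 0, 0], [0.52, 0, 0.03, 0, 0, 0], [0.52, 0, 0.08, 0, 0, 0], [0.51, 0, 0.14, 0, 0, 0], [0.5, 0, 0.19, 0, 0, 0]]}}

```text
time: 101.2
eef_pos: [0.6483, 0.013, 0.163]
tcp_rot: [180.0, 0.4, -176.6]
wrist_force: [0.6, -0.5, -0.2]
opening: 0.0
grasp_force: 0.6
```

```bash
python3 - <<'E'
from look import *
s=st(); t=snap('side'); W=cloud(t)
# lid angle from side points with z>.08 in the box's lateral band near +y edge
k=(W[...,2]>.075)&(W[...,1]>.05)&(W[...,1]<.1)&(W[...,0]>.5)&(W[...,0]<.75)&(W[...,2]<.23); Q=W[k]; print(len(Q)); d=np.hypot(.6855-Q[:,0],Q[:,2]-.0605); print(np.percentile(np.degrees(np.arctan2(Q[:,2]-.0605,.6855-Q[:,0])),[10,50,90]),d.max())
E
```

```text
{'time': np.float64(101.2), 'joints': array([-6.302, 25.888,  6.413, 70.182,  0.095, -9.74 ]), 'eef_pos': array([0.648, 0.013, 0.163]), 'tcp_rot': array([ 179.964,    0.355, -176.562]), 'wrist_force': array([ 0.586, -0.49 , -0.225]), 'opening': np.float64(0.0), 'grasp_force': np.float64(0.648)}
388
[59.03918731 60.98619876 62.66505624] 0.17535265793984248
```

The lid has swung to about 60° as planned. I continue down, slowing near the end.

>>> {"fn": "apply_moves", "kwargs": {"targets": [[0.48, 0, 0.25, 0, 0, 0], [0.45, 0, 0.3, 0, 0, 0], [0.42, 0, 0.35, 0, 0, 0], [0.39, 0, 0.39, 0, 0, 0], [0.35, 0, 0.44, 0, 0, 0], [0.3, 0, 0.47, 0, 0, 0], [0.21, 0, 0.42, 0, 0, 0], [0.18, 0, 0.44, 0, 0, 0]]}}

```text
time: 102.05
eef_pos: [0.5936, 0.0097, 0.1011]
tcp_rot: [180.0, 0.3, -176.6]
wrist_force: [0.8, 0.2, 0.6]
opening: 0.0
grasp_force: 0.4
```

>>> {"fn": "apply_moves", "kwargs": {"targets": [[0.11, 0, 0.36, 0, 0, 0], [0.07, 0, 0.28, 0, 0, 0], [0.05, 0, 0.24, 0, 0, 0], [0, 0, 0, 0, 0, 0]]}}

```text
time: 102.45
eef_pos: [0.5889, 0.0095, 0.0829]
tcp_rot: [179.9, 0.2, -176.6]
wrist_force: [-0.5, -0.8, 0.2]
opening: 0.0003
grasp_force: 0.0
```

>>> {"fn": "apply_moves", "kwargs": {"targets": [[0, 0, 0.1, 0, 0, 0], [0, 0, 0, 0, 0, 0]]}}

```text
time: 102.65
eef_pos: [0.5894, 0.0095, 0.0816]
tcp_rot: [180.0, 0.3, -176.6]
wrist_force: [0.2, 0.4, -0.1]
opening: -0.0001
grasp_force: 0.0
```

>>> {"fn": "apply_moves", "kwargs": {"targets": [[0, 0, 0.08, 0, 0, 0], [0, 0, 0, 0, 0, 0]]}}

```text
time: 102.85
eef_pos: [0.5894, 0.0095, 0.08]
tcp_rot: [180.0, 0.3, -176.6]
wrist_force: [-0.3, 0.3, 0.4]
opening: 0.0001
grasp_force: 0.0
```

>>> {"fn": "apply_moves", "kwargs": {"targets": [[0, 0, 0.08, 0, 0, 0], [0, 0, 0, 0, 0, 0]]}}

```text
time: 103.05
eef_pos: [0.5893, 0.0095, 0.0783]
tcp_rot: [180.0, 0.3, -176.6]
wrist_force: [0.0, -0.3, -0.2]
opening: 0.0002
grasp_force: 0.0
```

>>> {"fn": "apply_moves", "kwargs": {"targets": [[0, 0, 0.08, 0, 0, 0], [0, 0, 0, 0, 0, 0]]}}

```text
time: 103.25
eef_pos: [0.5893, 0.0095, 0.0767]
tcp_rot: [180.0, 0.3, -176.6]
wrist_force: [0.5, 0.6, -0.3]
opening: -0.0001
grasp_force: 0.0
```

>>> {"fn": "apply_moves", "kwargs": {"targets": [[0, 0, 0.05, 0, 0, 0], [0, 0, 0, 0, 0, 0]]}}

```text
time: 103.45
eef_pos: [0.5894, 0.0095, 0.0765]
tcp_rot: [180.0, 0.4, -176.6]
wrist_force: [-2.9, 0.7, 7.0]
opening: -0.0002
grasp_force: 3.4
```

>>> {"fn": "apply_moves", "kwargs": {"targets": [[0, 0, 0.05, 0, 0, 0], [0, 0, 0, 0, 0, 0]]}}

```text
time: 103.65
eef_pos: [0.5894, 0.0095, 0.0764]
tcp_rot: [180.0, 0.4, -176.6]
wrist_force: [-5.8, -1.1, 14.8]
opening: 0.0001
grasp_force: 7.5
```

The finger force shows firm contact, so the lid is closed. I raise and move the arm clear, then do a final check.

>>> {"fn": "apply_moves", "kwargs": {"targets": [[0, 0, -0.3, 0, 0, 0], [0, 0, -1, 0, 0, 0], [0, 0, -1, 0, 0, 0], [0, 0, -1, 0, 0, 0], [0, 0, -1, 0, 0, 0], [0, 0, -1, 0, 0, 0], [0, 0, -1, 0, 0, 0], [0, 0, -1, 0, 0, 0]]}}

```text
time: 104.45
eef_pos: [0.5884, 0.0094, 0.2217]
tcp_rot: [180.0, 0.3, -176.6]
wrist_force: [0.3, -0.7, -0.2]
opening: 0.0
grasp_force: 0.0
```

>>> {"fn": "apply_moves", "kwargs": {"targets": [[0.9, -1, -0.5, 0, 0, 0], [0.9, -1, -0.5, 0, 0, 0], [0.9, -1, -0.5, 0, 0, 0], [0.9, -1, 0, 0, 0, 0], [0.9, -1, 0, 0, 0, 0], [0.3, -1, 0, 0, 0, 0], [0.3, -1, 0, 0, 0, 0], [0.3, -1, 0, 0, 0, 0]]}}

```text
time: 105.25
eef_pos: [0.4898, -0.1577, 0.2503]
tcp_rot: [180.0, 0.3, -176.6]
wrist_force: [0.5, 0.1, -0.2]
opening: 0.0001
grasp_force: 0.0
```

>>> {"fn": "apply_moves", "kwargs": {"targets": [[0, -1, 0, 0, 0, 0], [0, -1, 0, 0, 0, 0], [0, -1, 0, 0, 0, 0], [0, -1, 0, 0, 0, 0], [0, -1, 0, 0, 0, 0], [0, -1, 0, 0, 0, 0], [0, -1, 0, 0, 0, 0], [0, 0, 0, 0, 0, 0]]}}

```text
time: 106.05
eef_pos: [0.4987, -0.2994, 0.2494]
tcp_rot: [180.0, 0.3, -176.7]
wrist_force: [0.3, -0.3, -0.4]
opening: -0.0
grasp_force: 0.0
```

```bash
python3 - <<'E'
from look import *
st(); t=snap('top','t9.png'); print(cups(t)); W=cloud(t)
k=win((W[...,2]>.05)&(W[...,2]<.09),285,350,155,230)>0; Q=W[k]; print('lid plane',np.linalg.lstsq(np.c_[Q[:,:2]-[.616,.011],np.ones(len(Q))],Q[:,2],rcond=None)[0].round(4))
t2=snap('side'); W=cloud(t2); k=(abs(W[...,0]-.61)<.05)&(abs(W[...,1]-.011)<.05)&(W[...,2]>.05); Q=W[k]; print('side plane',np.linalg.lstsq(np.c_[Q[:,:2]-[.616,.011],np.ones(len(Q))],Q[:,2],rcond=None)[0].round(4))
a=cv2.resize(t['color'][120:300,220:500,::-1],None,fx=2.8,fy=2.8,interpolation=2); cv2.imwrite('pics/fin.png',a)
E
```

```text
{'time': np.float64(106.05), 'joints': array([-39.351,  17.709,   6.355,  78.456,   0.224, -42.677]), 'eef_pos': array([ 0.499, -0.299,  0.249]), 'tcp_rot': array([ 179.965,    0.291, -176.674]), 'wrist_force': array([ 0.331, -0.254, -0.421]), 'opening': np.float64(-0.0), 'grasp_force': np.float64(0.0)}
[(524, -258, 26.5), (508, -177, 28.2), (450, -735, 31.1)]
lid plane [-0.0073  0.0028  0.0673]
side plane [0.0032 0.0004 0.0654]
```

View pics/fin.png

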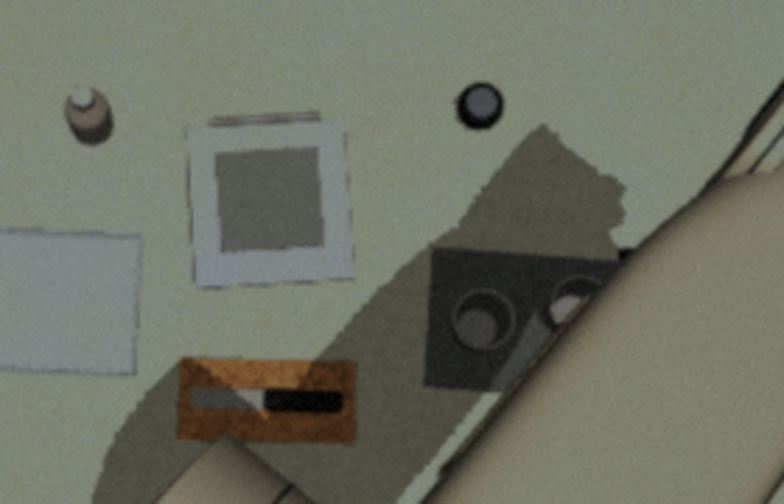

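The final view shows the lid shut at crop (270,200), the blade on its mat at (265,400), and the bottle and loupe undisturbed. Two shells are visible on the pad and the arm hides the third, so I check that one by side depth and then hand in.

```bash
python3 - <<'E'
from look import *
t=snap('side'); W=cloud(t)
ok=True
for x,y in((.525,-.348),(.520,-.262),(.508,-.177)):
    k=(np.hypot(W[...,0]-x,W[...,1]-y)<.034)&(W[...,2]>.05)&(W[...,2]<.075); Q=W[k]
    print(len(Q), (Q.min(0)+Q.max(0)).round(3)/2 if len(Q) else None); ok&=len(Q)>60
if ok: print(manip.hand_in())
E
```

```text
144 [ 0.5245 -0.35    0.056 ]
162 [ 0.5185 -0.2635  0.0565]
177 [ 0.5075 -0.1775  0.057 ]
the job is handed in; nothing more can be done
None
```

The job is handed in: the three slugs I found are in the shut box, all three shells stand upright on the grey pad, the blade lies on its mat, and the bottle and loupe were not moved; one shell was knocked off the pad mid-run and I put it back.

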